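Unclamp the plate bath and rack its plates to drain

TASK

The mobile lab has arrived and the glass plates in the wash bath are still clamped for the road. Set the adjustable wrench over the brass nut, roll its worm until the jaws just fit, and with the wrench back the nut off a quarter turn (anticlockwise); never turn the nut with the fingers. Then swing the retaining bar right round, clear of the bath's mouth, lift every plate out and stand each one in its own slot of the wire draining rack without letting a plate fall over or disturbing the glassware (beaker, amber bottle, jar), and see that the wrench ends up back on its blue mat.

Things in the scene. Friction and masses are not known exactly. Their poses are not given: they have to be found in the camera images.
- bath: White and steel wash bath, fixed. Origin: on the axis of the upright stud, at counter level; z up. Steel deck 95 mm high; outer walls x -85..85, y -205..182 mm. On its -y side (y -205..-18) a flat white shoulder 102 mm high, on which the wrench can lie. Stud 14 mm thick, top 126 mm high, at x = y = 0. The open tank is on the +y side (see bath_mouth).
- bath_mouth (a point): Centre of the tank's mouth, at deck height, 92 mm to +y of the stud. Mouth x -60..60, y 20..164 mm in the bath's frame, floor 12 mm high. Blue comb in it: four slots at y = 44, 76, 108, 140 mm, 6 mm wide along y, comb top 52 mm high, comb within 35 mm of x = 0, so the tank is free 25 mm beyond both ends of every plate.
- nut_centre (a point): Centre of the brass hex nut on the stud: 22 mm across flats, 25.4 across corners, 102 to 116 mm above the counter; it sits on the bar, whose top is level with the shoulder. At the start two flats face the bath's +y and -y, so a wrench fits with its x axis at 0, 60, 120.. degrees from the bath's x; at 60 degrees its handle lies over the shoulder.
- nut (a joint): Turn of the nut, rad: 0 tight (start), grows anticlockwise seen from above (loosening), up to 4. Turning it takes about 0.32 N m.
- bar (a joint): Swing of the aluminium retaining bar about the stud, rad: 0 over the plates (pointing to the bath's +y), grows clockwise seen from above to the end stop at 1.62 (pointing to the bath's +x). Clamped under the nut: not to be forced round (beyond 0.2) before the nut is slack. Stays where left (0.25 N m). 20 mm wide, top 102 mm high, reaching 180 mm from the stud.
- bar_knob (a point): Top centre of the black upright knob near the bar's free end: 16 mm in diameter, from 102 to 130 mm above the counter, 170 mm from the stud.
- wrench: Steel adjustable wrench, loose, 0.3 kg, 14 mm thick, lying flat. Origin: on its underside, at the centre of a 22 mm nut held snugly; x points out of the mouth, y from the moving to the fixed jaw, z up. Fixed jaw's face at y = +11 mm, x -15..13, its outer side at y = 24 mm. Moving jaw on the -y side, 13 mm wide, x -15..11. Throat wall at x = -15, head back to x = -50 mm.
- wrench_grip (a point): Middle of the handle, 95 mm from the wrench's origin and 7 mm above its underside, a good place to hold it. The handle's centre line runs from the origin to (-cos 15 deg, -sin 15 deg) in the wrench's x, y; it is 20 mm wide, 2 to 12 mm above the underside, and ends in a boss of radius 13 mm, 160 mm from the origin. Centre of mass about 60 mm from the origin.
- jaw (a joint): Opening between the jaws, m (0.001 to 0.033), 0.026 to 0.031 at the start. Moves only with the worm, and holds what the worm has set; closing stops when the jaws are snug on the nut (0.022).
- worm_top (a point): Top of the knurled brass worm in the wrench's head, at x = -33, y = -6 mm, 16.3 mm above the underside, 2.3 mm proud of the head. Radius 8 mm, 14 mm long along the wrench's y; it rolls about that axis when a fingertip presses on it (8 to 20 N) and rubs along the wrench's x: towards the jaws (+x) closes them, towards the handle opens them. A stroke may be about 18 mm.
- worm (a joint): Roll of the worm, rad, any number of turns; the jaws open 0.95 mm per rad, so rubbing the worm's top 8 mm towards the jaws closes them 0.95 mm.
- mat: Blue tool mat, fixed, 250 (x) by 140 (y) by 3 mm; origin in the centre of its underside. The wrench starts on it.
- rack: Wire draining rack, loose, 0.9 kg: base 100 (x) by 160 (y) by 5 mm, origin in the centre of its underside. Four slots at y = -54, -18, 18, 54 mm, each between two wire hoops (12 mm clear along y) 42 mm high and 57 mm wide along x. A plate stands upright in a slot, on the base, its width along the rack's x; it may lean on a hoop.
- plate0: Glass plate with a white coating, 60 (x) by 4 (y) by 80 (z) mm, 50 g, loose, or absent. Origin: centre of its lower edge. Starts upright in one of the bath's slots (lower edge 12 mm, upper edge 92 mm above the counter), its width along the bath's x; can be held by its two upright edges.
- plate1: Glass plate with a white coating, 60 (x) by 4 (y) by 80 (z) mm, 50 g, loose, or absent. Origin: centre of its lower edge. Starts upright in one of the bath's slots (lower edge 12 mm, upper edge 92 mm above the counter), its width along the bath's x; can be held by its two upright edges.
- plate2: Glass plate with a white coating, 60 (x) by 4 (y) by 80 (z) mm, 50 g, loose, or absent. Origin: centre of its lower edge. Starts upright in one of the bath's slots (lower edge 12 mm, upper edge 92 mm above the counter), its width along the bath's x; can be held by its two upright edges.
- plate3: Glass plate with a white coating, 60 (x) by 4 (y) by 80 (z) mm, 50 g, loose, or absent. Origin: centre of its lower edge. Starts upright in one of the bath's slots (lower edge 12 mm, upper edge 92 mm above the counter), its width along the bath's x; can be held by its two upright edges.
- beaker: Glass beaker, 84 mm across, 110 mm high, bystander.
- reagent: Amber bottle, 56 mm across, 130 mm high, bystander.
- jar: White jar, 48 mm across, 55 mm high, bystander.

How it is judged:
By the outcome, as a careful person would: the job done as asked, in the order asked, and still so for the second after the job is handed in, with the robot touching nothing.
Of plate0, plate1, plate2, plate3 only 2 to 4 are there at a start; the rules pass over those that are not, and their reading is None.
At some moment in a run one of wrench, rack may be knocked a few centimetres aside while the robot is not near it.
It also fails if it takes over 210 s, if anything falls off the work surface, if the arm or the gripper's body presses on something with over 40 N, if the wrist force passes 120 N, or if a joint passes its speed limit or range.

ROBOT

A 6-joint arm with a two-finger parallel gripper is mounted at the origin on the work surface. World frame = base frame: x ahead of the robot, y to its left, z up, the work surface at z = 0. Lengths are in m, angles in rad, forces in N, time in s.
With the tool pointing down it reaches from about 0.3 to 1 m from the base axis. Payload 5.1 kg.
Tool frame: the origin (TCP) lies at the very end of the fingers, on their centre line; the grasp point (between the pads) lies 19 mm behind it (ctrl.hold_point_z is the distance from the TCP to the grasp point, in m); y points along the fingers, z is the direction in which the jaws open and shut, and the axes are right-handed (so a half turn about y gives the same grasp; the last joint's range is limited). The gripper opens to 95 mm and grips with 3 to 60 N. Pads are 20 mm wide; open, the fingers measure 119 mm over their backs; the gripper's body (75 mm by 180 mm) begins 59 mm behind the grasp point.
Start: joints at [1.131, 0.124, 1.65, -0, 1.367, -0.083], TCP at [0.227, 0.609, 0.215] pointing down, gripper open.
Joint ranges: [-2.61, 2.61], [-1.02, 2.33], [0.03, 2.71], [-1.35, 4.49], [0.32, 2.68], [-2.91, 2.91]. Speed limits (rad/s): [2.57, 2.57, 3.14, 3.14, 3.14, 3.14].

INTERFACE

Orientations are given as a unit quaternion [w, x, y, z].
In Python, from cell import sensors, viewer, job, ctrl gives the robot as it stands.
- The arm moves only by the shell command python3 -m inch 'ROWS'. ROWS is JSON, a list of rows, each a list of 5 numbers: the opening, from 0 (shut) to 1 (fully open), then the shift along the tool's x, y, z scaled (see below), then the turn about the tool's y scaled (see below). A call has 1 to 12 rows; each row is the pose to reach, as a shift and turn from the pose commanded when the call began, along the tool's axes at that moment; what a row does not reach only later rows make up. The controller multiplies each number of a shift by 0.3 m and each number of a turn by 60 degrees. A row lasts 1/8 s, in which the tool goes at most 62.5 mm and 10.7 degrees, less where a joint would pass 70% of its speed; a pose out of reach is approached as far as the arm can. A call with a number of a shift or a turn outside -1 to 1 is refused whole. A call with a gripper value outside its range is refused whole. The fingers move at their own pace and stop on an object; the grip force is fixed at half the most. Time passes only in rows, so rows that repeat a pose let the fingers close. It gives the time, the measured TCP pose, the force and the opening at its end, in the units of the state.
- sensors.observe(): the state, without advancing time (a new reading comes with each control period).
- viewer.grab_frame(name): name is "side" or "top"; returns a dict with "pixels" (384x512x3 uint8, blue, green, red), "vfov" (degrees; the focal length in pixels is half the picture's height over the tangent of half this angle, whatever the lens; pixels are square), "cx", "cy" (the principal point, pixels), "k1" (the pictures are not rectified: a ray, as slopes to the right and down, at radius r is drawn at 1 + k1 r^2 times it, then the intrinsics apply), "extrinsics" (4x4, takes a point from camera to world coordinates). Camera axes: x right, y up, looking along -z (the intrinsics and any distortion apply to the point x, -y, -z); pixel columns grow to the right and rows downward; lengths in m; the calibration is good to about 2 mm. A picture is of the moment at which its call begins. There is no depth.
- job.job_done(): hands the job in, once; it reports no verdict.
The state is a dict: "t": time; "q": joint angles; "joint_vel": joint speeds; "effort": joint torques, N m; "tool_pos": TCP position; "eef_rot": TCP orientation; "ft_force": force on the tool from outside, world axes, zero at the start; "wrist_torque": the same for the moment, N m; "opening": finger opening in m.
Only numpy, scipy, OpenCV 4.12 (cv2) and the standard library are available. Lean on these libraries where they do the work, as an engineer would, in place of code of your own. Each camera call takes 0.05 s, during which the arm holds its last target.

## Working session

There is one attempt and no reset: what is moved stays moved. The work goes in short steps, Python scripts to look and compute and a shell command to move; the robot and the scene stay as the last step left them, time stands still between calls to the robot, and variables do not carry over. Pictures are saved under pics/ and viewed, and the job is handed in when it is done.

```bash
ls -la; mkdir -p pics; python3 - <<'E'
from cell import sensors, viewer, job, ctrl
import cv2, numpy as np
print(sensors.observe()); print(ctrl.hold_point_z)
for n in ("side","top"):
    f=viewer.grab_frame(n); cv2.imwrite(f"pics/{n}0.png",f["pixels"]); print({k:(v if k!="pixels" else v.shape) for k,v in f.items()})
E
```

```text
total 12
drwxr-xr-x  3 agent agent 4096 Dec  7 16:02 .
drwxr-xr-x 23 root  root  4096 Dec  7 16:02 ..
drwxr-xr-x  2 agent agent 4096 Dec  7 16:02 pics
{'t': 0.0, 'q': array([ 1.13141059e+00,  1.24481544e-01,  1.65167304e+00, -1.15121615e-06,
        1.36746820e+00, -8.25689819e-02]), 'joint_vel': array([-0.00076041,  0.0001945 ,  0.00043382,  0.0005948 ,  0.00129774,
        0.00112522]), 'effort': array([ 5.31043770e-04, -4.17598844e+01, -3.59937215e+01,  7.75779085e-02,
        4.92821017e-02, -1.43619436e-04]), 'tool_pos': array([0.22677793, 0.60847823, 0.21340285]), 'eef_rot': array([-0.69518925,  0.69657637, -0.12567027,  0.12530064]), 'ft_force': array([-0.33105094, -0.55022305,  0.5268829 ]), 'wrist_torque': array([-0.04041505,  0.00104765, -0.03202049]), 'opening': 0.09477540792366897}
0.0188
{'pixels': (384, 512, 3), 'vfov': 54.992701857529134, 'cx': 256.03659143061947, 'cy': 192.81951235598945, 'k1': -0.11261288727997462, 'extrinsics': array([[ 0.85878561,  0.38252034, -0.34083054,  0.22420367],
       [-0.51226733,  0.63028197, -0.58337537, -0.62852736],
       [-0.0083336 ,  0.67559072,  0.73722976,  0.86507726],
       [ 0.        ,  0.        ,  0.        ,  1.        ]])}
{'pixels': (384, 512, 3), 'vfov': 44.623010056371285, 'cx': 254.7154546542281, 'cy': 186.95729369675303, 'k1': -0.0329859474027013, 'extrinsics': array([[ 0.00508079,  0.99182641, -0.12749339,  0.40696923],
       [-0.99981523,  0.0026748 , -0.01903563, -0.01420449],
       [-0.01853902,  0.12756655,  0.99165674,  1.30333535],
       [ 0.        ,  0.        ,  0.        ,  1.        ]])}
```

View pics/side0.png

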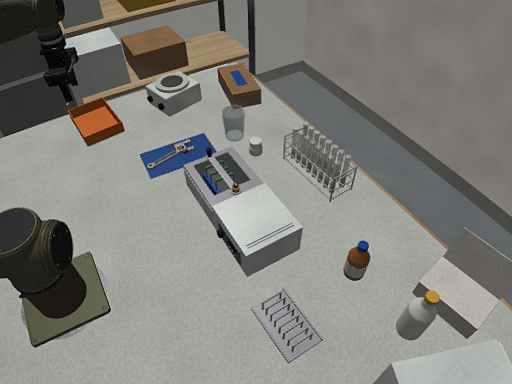

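View pics/top0.png

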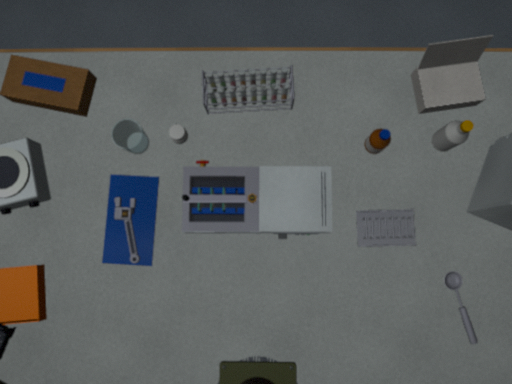

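```bash
cat > h.py <<'E'
from cell import sensors, viewer, job, ctrl
import cv2, numpy as np
from scipy.optimize import least_squares
from scipy.spatial.transform import Rotation as R
def cam(n):
    f=viewer.grab_frame(n); np.save(f"pics/{n}_last.npy",f,allow_pickle=True); return f
def last(n): return np.load(f"pics/{n}_last.npy",allow_pickle=True).item()
def K(f):
    fl=f["pixels"].shape[0]/2/np.tan(np.radians(f["vfov"])/2)
    return np.array([[fl,0,f["cx"]],[0,fl,f["cy"]],[0,0,1]]),np.array([f["k1"],0,0,0,0.])
def proj(f,P):
    P=np.atleast_2d(P); E=f["extrinsics"]; k,d=K(f)
    c=(P-E[:3,3])@E[:3,:3]; c=c*[1,-1,-1]
    return cv2.projectPoints(c.reshape(-1,1,3),np.zeros(3),np.zeros(3),k,d)[0][:,0]
def ray(f,uv):
    k,d=K(f); s=cv2.undistortPointsIter(np.array([[uv]],float),k,d,None,None,(3,100,1e-12))[0,0]
    E=f["extrinsics"]; v=E[:3,:3]@[s[0],-s[1],-1]; return E[:3,3],v/np.linalg.norm(v)
def atz(f,uv,z):
    o,v=ray(f,uv); return o+v*(z-o[2])/v[2]
def tri(a,ua,b,ub):
    o1,v1=ray(a,ua);o2,v2=ray(b,ub)
    A=np.stack([v1,-v2],1); t=np.linalg.lstsq(A,o2-o1,rcond=None)[0]
    p,q=o1+t[0]*v1,o2+t[1]*v2; return (p+q)/2,np.linalg.norm(p-q)
def crop(f,x0,y0,w,h,s,name,gain=1.0):
    c=f["pixels"][y0:y0+h,x0:x0+w]; c=cv2.resize(c,None,fx=s,fy=s,interpolation=cv2.INTER_CUBIC)
    c=np.clip(c.astype(float)*gain,0,255).astype(np.uint8)
    for i in range(0,w,10): cv2.putText(c,str(x0+i),(i*s,8),0,.3,(0,0,255),1); cv2.line(c,(i*s,8),(i*s,12),(0,0,255),1)
    for i in range(0,h,10): cv2.putText(c,str(y0+i),(0,i*s+4),0,.3,(0,0,255),1)
    cv2.imwrite(f"pics/{name}.png",c)
def rows():
    s=sensors.observe(); q=s["eef_rot"]; M=R.from_quat(np.r_[q[1:],q[0]]).as_matrix()
    return s,M
def plan(target,yawz=None):
    """shift in tool units for a TCP target; M"""
    s,M=rows(); print("t",round(s["t"],2),"tcp",s["tool_pos"].round(4),"open",round(s["opening"],4),"F",s["ft_force"].round(1))
    d=M.T@(np.array(target)-s["tool_pos"]); print("units",(d/.3).round(4), "M",M.round(3).tolist())
E
python3 - <<'E'
from h import *
a=cam("side");b=cam("top")
crop(b,100,160,110,115,7,"t_mat",2)
crop(b,175,155,165,90,4,"t_bath",2)
crop(b,350,200,75,55,10,"t_rack",2)
crop(a,130,130,110,60,7,"s_mat")
crop(a,175,135,135,140,5,"s_bath")
crop(a,240,280,90,85,8,"s_rack")
E
```

```text
(no output)
```

View pics/t_mat.png

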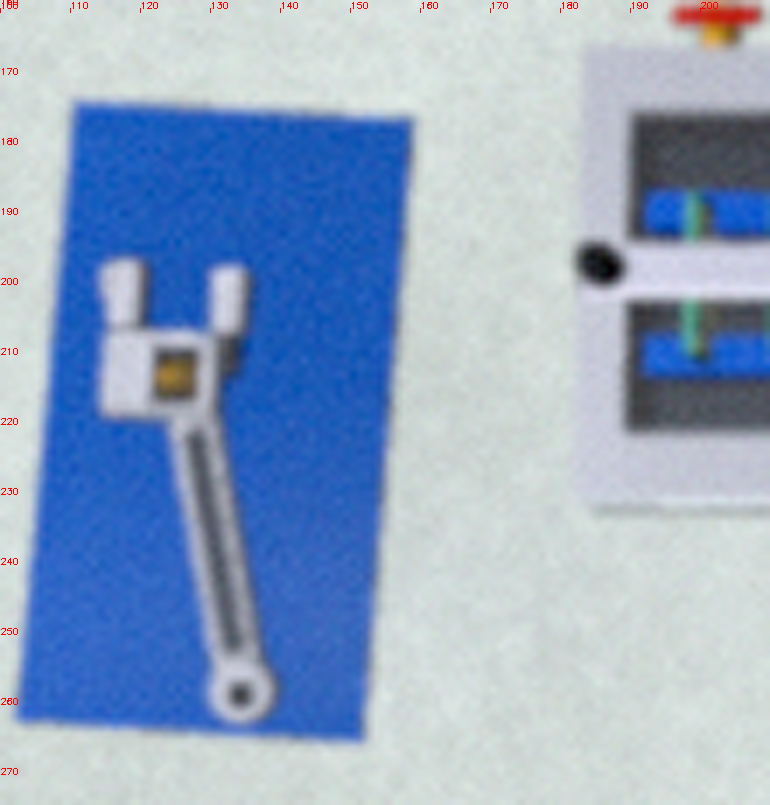

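View pics/t_bath.png

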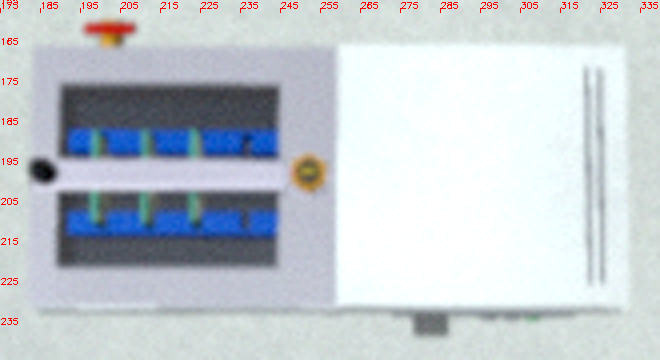

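View pics/t_rack.png

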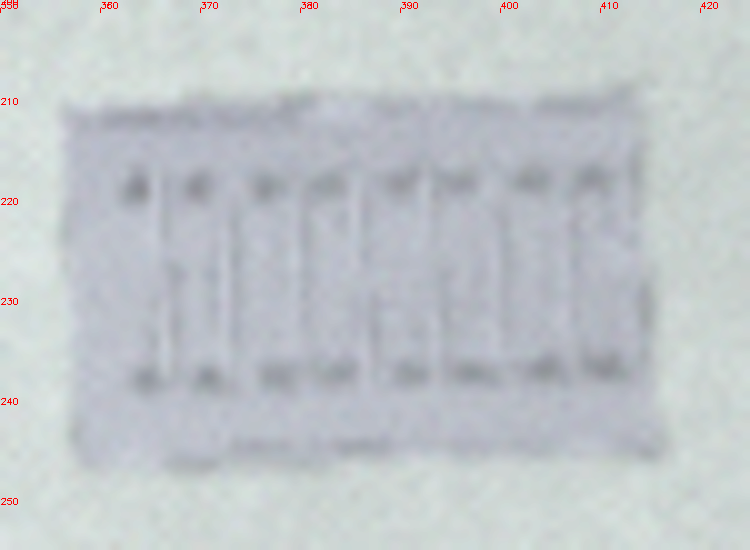

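View pics/s_mat.png

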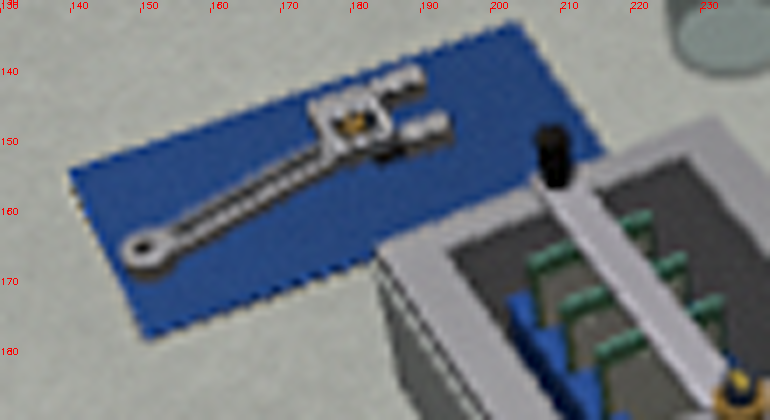

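View pics/s_bath.png

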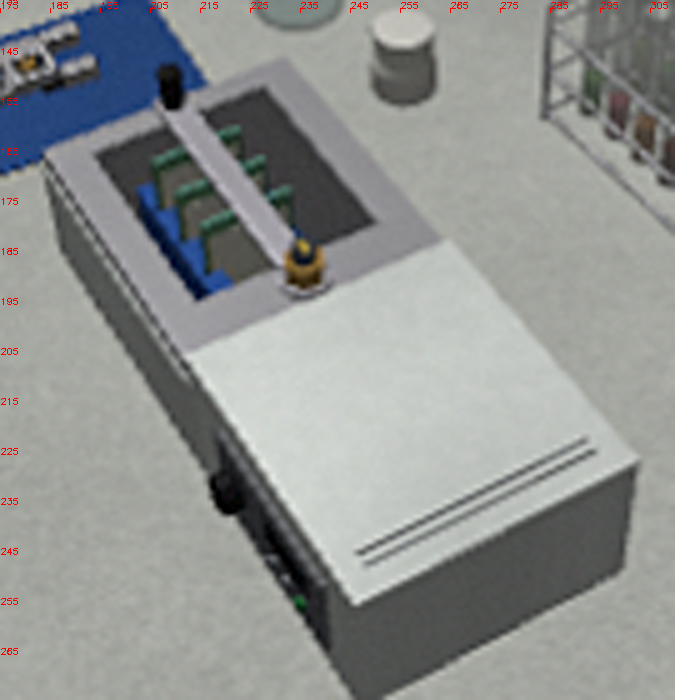

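View pics/s_rack.png

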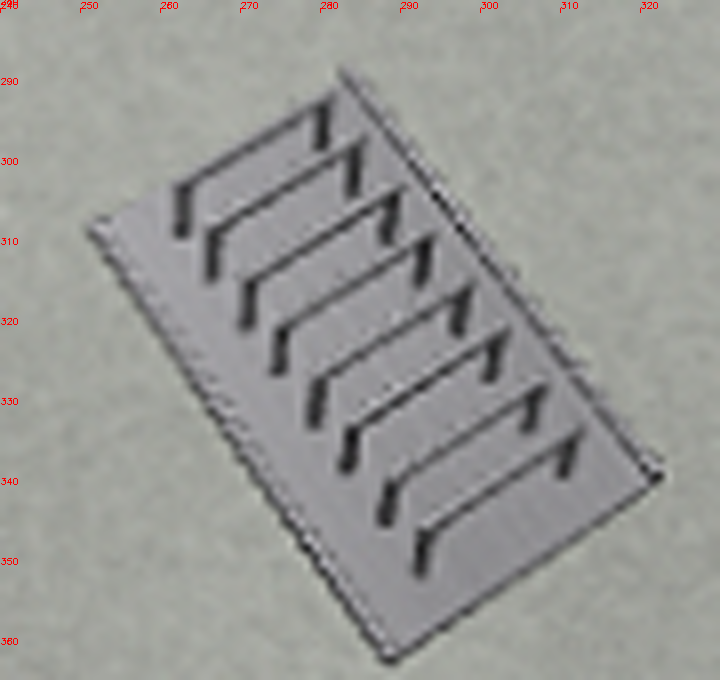

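```bash
cat > fit.py <<'E'
from h import *
def fit(a,b,obs,x0,fixz=None,verbose=True,openidx=None):
    """obs: list of (cam 'a'/'b', uv, local pt mm). pose x,y,z,yaw"""
    def pts(p,L):
        c,s=np.cos(p[3]),np.sin(p[3]); L=np.array(L)/1000
        return np.c_[p[0]+c*L[:,0]-s*L[:,1],p[1]+s*L[:,0]+c*L[:,1],p[2]+L[:,2]]
    def res(p):
        if fixz is not None: p=np.r_[p[:2],fixz,p[3]]
        r=[]
        for f,n in ((a,'a'),(b,'b')):
            o=[q for q in obs if q[0]==n]
            if o: r.append((proj(f,pts(p,[q[2] for q in o]))-np.array([q[1] for q in o])).ravel())
        return np.concatenate(r)
    r=least_squares(res,x0,loss="soft_l1",f_scale=1.0); p=r.x
    if fixz is not None: p[2]=fixz
    if verbose: print("pose",p.round(4),"yawdeg",np.degrees(p[3]).round(2)); print("res",res(p).round(1).reshape(-1,2).tolist())
    return p
def C(x0,y0,s): return lambda u,v:(x0+(u+.5)/s-.5,y0+(v+.5)/s-.5)
E
python3 - <<'E'
from fit import *
a,b=last("side"),last("top")
t=C(175,155,4);s=C(175,135,5)
o=[('b',t(33,45),(85,182,95)),('b',t(627,45),(85,-205,102)),('b',t(627,307),(-85,-205,102)),('b',t(33,308),(-85,182,95)),
('b',t(62,85),(60,164,95)),('b',t(279,85),(60,20,95)),('b',t(276,266),(-60,20,95)),('b',t(57,265),(-60,164,95)),('b',t(308,172),(0,0,126)),('b',t(43,170),(0,170,130)),
('a',s(45,155),(-85,182,95)),('a',s(285,60),(85,182,95)),('a',s(638,462),(85,-205,102)),('a',s(354,605),(-85,-205,102)),
('a',s(95,155),(-60,164,95)),('a',s(265,88),(60,164,95)),('a',s(375,222),(60,20,95)),('a',s(200,298),(-60,20,95)),
('a',s(443,240),(85,-18,102)),('a',s(188,352),(-85,-18,102)),('a',s(304,240),(0,0,126)),('a',s(170,68),(0,170,130))]
print("bath");fit(a,b,o,[.45,0,0,0])
# independent heights
print("stud top",tri(a,s(304,240),b,t(308,172)),"knob top",tri(a,s(170,68),b,t(43,170)),"mouth c",tri(a,s(375,222),b,t(279,85)))
t=C(100,160,7);s=C(130,130,7)
o=[('b',t(75,102),(125,70,3)),('b',t(414,118),(125,-70,3)),('b',t(363,742),(-125,-70,3)),('b',t(17,718),(-125,70,3)),
('a',s(70,170),(-125,70,3)),('a',s(520,20),(125,70,3)),('a',s(148,340),(-125,-70,3)),('a',s(605,152),(125,-70,3))]
print("mat");fit(a,b,o,[.45,.3,0,0])
bx,by=-160*np.cos(np.radians(15)),-160*np.sin(np.radians(15))
o=[('b',t(240,692),(bx,by,12)),('b',t(176,376),(-33,-6,16.3)),('b',t(103,260),(13,24,14)),('b',t(145,262),(13,11,14)),('b',t(100,412),(-50,24,14)),
('a',s(146,247),(bx,by,12)),('a',s(356,122),(-33,-6,16.3)),('a',s(425,80),(13,11,14)),('a',s(405,63),(13,24,14))]
print("wrench");p=fit(a,b,o,[.45,.3,0,0]);p=fit(a,b,o,[.45,.3,0,0],fixz=.003)
c,sn=np.cos(p[3]),np.sin(p[3])
for u,v in ((214,268),(248,268),(148,268)):
    P=atz(b,t(u,v),.017); d=P-p[:3]; print("jaw local",(c*d[0]+sn*d[1])*1e3,(-sn*d[0]+c*d[1])*1e3)
print(tri(a,s(356,122),b,t(176,376)), tri(a,s(146,247),b,t(240,692)))
t=C(350,200,10);s=C(240,280,8)
o=[('b',t(65,108),(50,80,5)),('b',t(640,93),(50,-80,5)),('b',t(665,460),(-50,-80,5)),('b',t(75,465),(-50,80,5)),
('a',s(92,228),(-50,80,5)),('a',s(343,68),(50,80,5)),('a',s(657,475),(50,-80,5)),('a',s(390,660),(-50,-80,5))]
for i,(l,r) in enumerate([((182,188),(325,103)),((212,233),(357,145)),((250,283),(392,195)),((280,328),(426,240)),((317,380),(462,292)),((350,432),(498,338)),((390,485),(538,390)),((422,535),(575,437))]):
    y=(54,18,-18,-54)[i//2]+(7.2 if i%2==0 else -7.2)
    o+=[('a',s(*l),(-27.5,y,41)),('a',s(*r),(27.5,y,41))]
print("rack");fit(a,b,o,[.4,-.4,0,0]);fit(a,b,o[:8],[.4,-.4,0,0])
E
```

```text
bath
pose [ 5.329e-01  1.550e-02 -2.000e-04  9.000e-04] yawdeg 0.05
res [[-0.8, -0.7], [-0.0, -0.7], [0.0, -0.1], [-0.1, 0.2], [-1.0, -0.2], [-0.3, -0.4], [0.6, 0.5], [-1.1, 1.0], [1.1, -0.0], [-1.0, 0.9], [-0.4, 1.4], [-0.3, 0.6], [0.3, -0.0], [-0.3, -0.3], [0.8, -0.2], [-1.3, -0.9], [-0.4, -0.6], [0.3, -0.5], [0.7, 0.2], [-0.1, 0.2], [0.3, -0.7], [-0.7, -0.5]]
stud top (array([0.53234555, 0.01527846, 0.13132729]), np.float64(0.0038395292274976773)) knob top (array([0.53193619, 0.18261667, 0.13445843]), np.float64(0.0021121418315201345)) mouth c (array([0.59118403, 0.03605883, 0.0971005 ]), np.float64(0.00011915056022652353))
mat
pose [ 4.832e-01  3.582e-01 -3.000e-04 -4.910e-02] yawdeg -2.81
res [[-0.7, -0.1], [-0.5, -0.1], [-0.6, -0.0], [2.4, 2.7], [-0.3, -0.6], [0.1, -0.4], [0.2, -0.1], [-0.2, 0.3]]
wrench
pose [ 0.5306  0.3758  0.0025 -0.0408] yawdeg -2.34
res [[-0.2, 0.4], [-0.6, -0.1], [-0.1, -0.3], [1.5, 0.1], [0.2, -0.2], [-0.3, 0.1], [1.0, -0.2], [-0.4, -0.3], [-0.4, 0.6]]
pose [ 0.5305  0.3756  0.003  -0.0409] yawdeg -2.34
res [[-0.2, 0.4], [-0.6, -0.1], [-0.1, -0.4], [1.5
[... 211 characters left out ...]
5344
(array([0.4984003, 0.3701209, 0.0185702]), np.float64(0.001616756297866984)) (array([0.37475347, 0.34069794, 0.01627065]), np.float64(0.0015649229772806419))
rack
pose [ 0.4629 -0.3525 -0.0032  0.0269] yawdeg 1.54
res [[-0.8, 0.7], [0.8, 1.1], [0.4, 1.2], [-0.8, 1.5], [-0.3, 0.7], [0.7, 0.1], [-0.7, -0.3], [0.1, -0.7], [-0.4, 0.7], [0.8, -0.0], [-0.8, -0.1], [0.1, -1.0], [-0.1, 0.9], [1.0, -0.3], [-0.7, -0.6], [0.1, -1.2], [-0.2, 0.5], [0.7, -0.3], [-0.5, -0.5], [-0.1, -1.2], [-0.1, -0.4], [-0.1, -0.3], [-0.3, -0.8], [0.7, 0.1]]
pose [ 0.4625 -0.3514  0.0014  0.0298] yawdeg 1.71
res [[-1.2, -0.3], [0.5, 0.0], [0.3, 0.1], [-1.0, 0.5], [-0.2, -0.4], [-0.1, -0.4], [-0.2, -0.8], [0.7, 0.3]]
```

```bash
python3 - <<'E'
from h import *
s,M=rows(); print(M.round(3)); print("zyaw",np.degrees(np.arctan2(M[1,2],M[0,2])),"xyaw",np.degrees(np.arctan2(M[1,0],M[0,0])))
r=85
h=np.array([np.cos(np.radians(192.66)),np.sin(np.radians(192.66))])
for r in (85,90): print(r,np.array([.5305,.3756])+r/1000*h)
E
```

```text
[[ 0.937 -0.001  0.349]
 [-0.349 -0.001  0.937]
 [-0.    -1.    -0.001]]
zyaw 69.5558661642769 xyaw -20.444142493747133
85 [0.44756654 0.35697097]
90 [0.4426881  0.35587514]
```

```bash
python3 -m inch '[[0.6,0.5,0,-0.27,0.5],[0.6,0.97,0,-0.53,1],[0.6,0.97,0.1,-0.53,1],[0.6,0.97,0.2,-0.53,1],[0.6,0.97,0.2,-0.53,1],[0.6,0.97,0.2,-0.53,1],[0.6,0.97,0.2,-0.53,1],[0.6,0.97,0.2,-0.53,1],[0.6,0.97,0.2,-0.53,1]]'
python3 -c "
from h import *
plan([.4447,.3563,.12]); s,M=rows(); print(np.degrees(np.arctan2(M[1,2],M[0,2])))"
```

```text
t: 1.32
tool_pos: [0.4438, 0.3596, 0.1554]
eef_rot: [0.541, -0.54, 0.456, -0.456]
ft_force: [-0.9, -0.0, -0.2]
opening: 0.0571
t 1.32 tcp [0.4438 0.3596 0.1554] open 0.0571 F [-0.9 -0.  -0.2]
units [0.0113 0.118  0.001 ] M [[0.168, 0.001, 0.986], [-0.986, 0.001, 0.168], [-0.001, -1.0, 0.001]]
9.68692597945967
```

```bash
python3 -m inch '[[0.6,0,0,0,0.5],[0.6,0,0.05,0,1],[0.6,0,0.12,0,1],[0.6,0,0.12,0,1],[0.6,0,0.12,0,1],[0.6,0,0.12,0,1],[0.6,0,0.12,0,1],[0.6,0,0.12,0,1]]'
python3 -m inch '[[0.5,0,0,0,0.45],[0.5,0,0,0,0.45],[0.5,0,0,0,0.45],[0.5,0,0,0,0.45],[0.5,0,0,0,0.45]]'
python3 - <<'E'
from h import *
plan([.4447,.3563,.05]); s,M=rows(); print(np.degrees(np.arctan2(M[1,2],M[0,2])))
a=cam("side");b=cam("top")
crop(b,100,160,110,115,7,"t_mat2",2)
crop(a,130,100,110,90,7,"s_mat2")
E
```

```text
t: 2.33
tool_pos: [0.4439, 0.359, 0.119]
eef_rot: [0.24, -0.24, 0.665, -0.665]
ft_force: [0.1, -0.0, -0.0]
opening: 0.0571
t: 2.95
tool_pos: [0.4441, 0.3585, 0.1187]
eef_rot: [0.078, -0.078, 0.703, -0.703]
ft_force: [0.4, -0.1, -0.4]
opening: 0.0473
t 2.95 tcp [0.4441 0.3585 0.1187] open 0.0473 F [ 0.4 -0.1 -0.4]
units [-2.000e-04  2.291e-01  7.700e-03] M [[-0.976, 0.0, 0.219], [-0.219, 0.0, -0.976], [-0.0, -1.0, -0.0]]
-77.32331267002931
```

View pics/t_mat2.png

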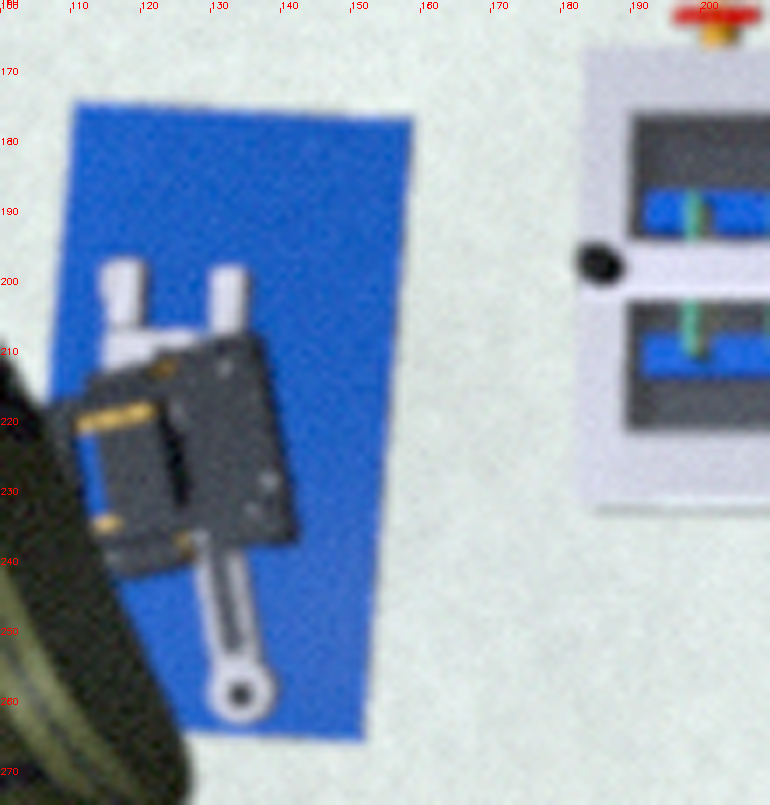

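View pics/s_mat2.png

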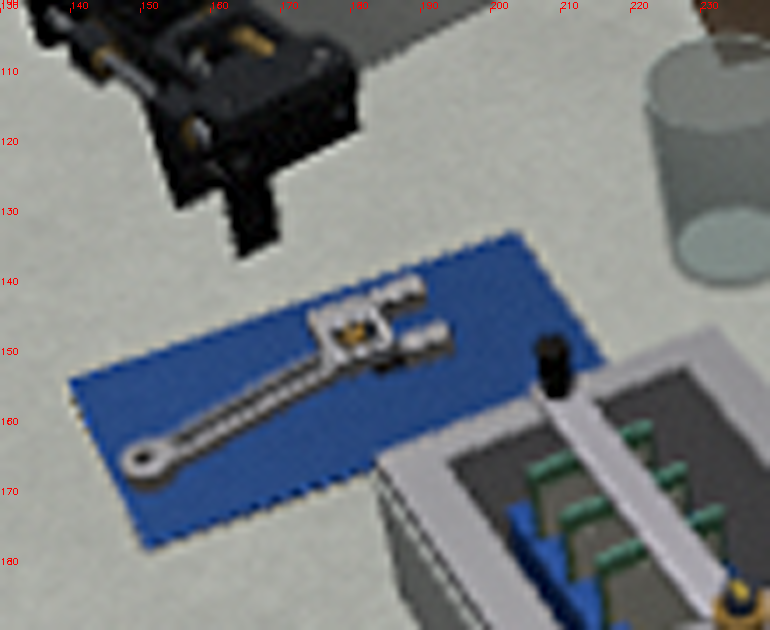

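```bash
python3 -m inch '[[0.5,0,0.2,0.008,0],[0.5,0,0.3,0.008,0],[0.5,0,0.35,0.008,0],[0.5,0,0.375,0.008,0],[0.5,0,0.375,0.008,0],[0.5,0,0.375,0.008,0]]'; python3 -c "
from h import *
plan([.4447,.3563,.006])"
```

```text
t: 3.8
tool_pos: [0.4457, 0.3568, 0.0077]
eef_rot: [0.078, -0.077, 0.703, -0.702]
ft_force: [-0.8, 0.6, -0.0]
opening: 0.0476
t 3.8 tcp [0.4457 0.3568 0.0077] open 0.0476 F [-0.8  0.6 -0. ]
units [0.0038 0.0056 0.0009] M [[-0.976, 0.002, 0.218], [-0.218, 0.001, -0.976], [-0.003, -1.0, -0.001]]
```

Close on the handle, then lift.

```bash
python3 -m inch '[[0.5,0,0.005,0,0],[0.2,0,0.005,0,0],[0.1,0,0.005,0,0],[0,0,0.005,0,0],[0,0,0.005,0,0],[0,0,0.005,0,0],[0,0,0.005,0,0]]';python3 -m inch '[[0,0,-0.05,0,0],[0,0,-0.15,0,0],[0,0,-0.3,0,0],[0,0,-0.5,0,0],[0,0,-0.58,0,0],[0,0,-0.58,0,0],[0,0,-0.58,0,0]]'
python3 - <<'E'
from h import *
plan([.4447,.3563,.05])
a=cam("side");b=cam("top")
crop(b,60,130,160,140,5,"t_mat3",2)
crop(a,100,70,150,110,5,"s_mat3")
E
```

```text
t: 4.68
tool_pos: [0.4447, 0.3561, 0.0047]
eef_rot: [-0.077, 0.077, -0.703, 0.703]
ft_force: [-0.0, 0.7, 1.0]
opening: 0.0194
t: 5.55
tool_pos: [0.4436, 0.3554, 0.1768]
eef_rot: [-0.076, 0.078, -0.702, 0.703]
ft_force: [-0.3, -0.2, -3.5]
opening: 0.0199
t 5.55 tcp [0.4436 0.3554 0.1768] open 0.0199 F [-0.3 -0.2 -3.5]
units [-0.0055  0.4226 -0.0028] M [[-0.976, -0.003, 0.217], [-0.217, -0.002, -0.976], [0.003, -1.0, 0.001]]
```

View pics/t_mat3.png

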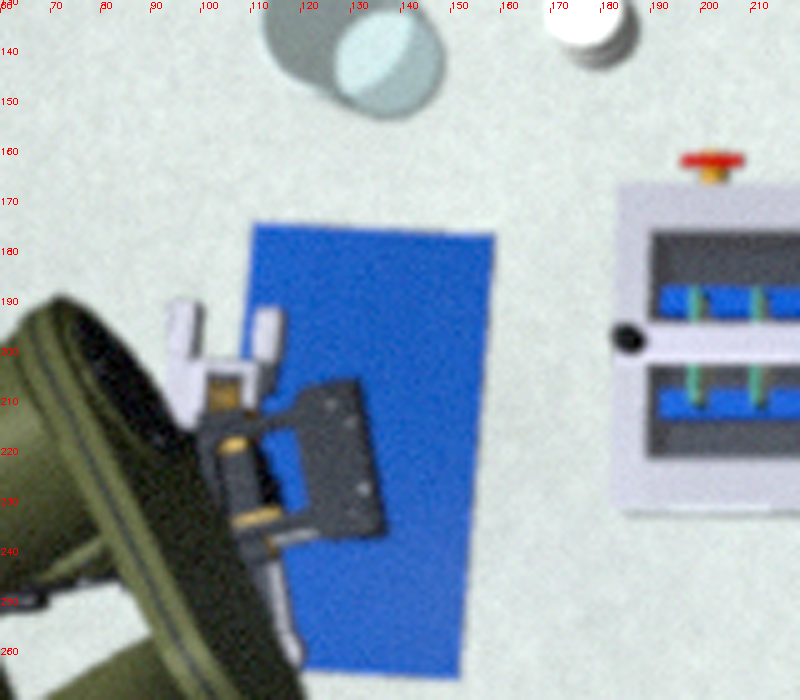

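View pics/s_mat3.png

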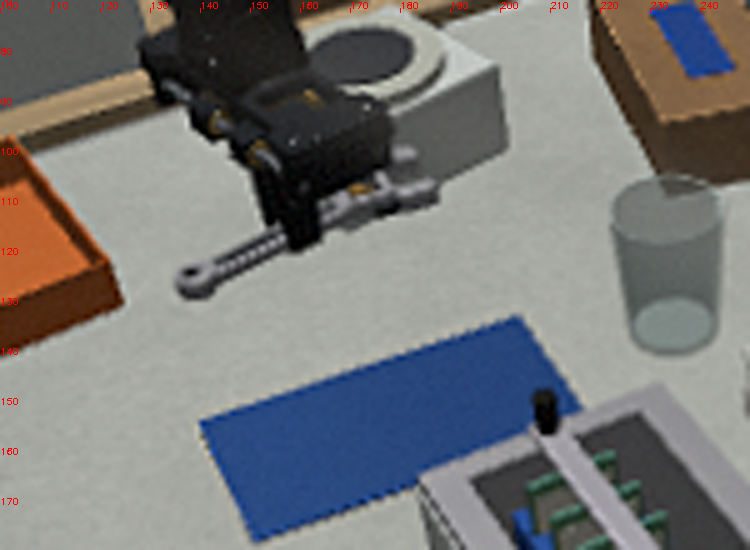

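```bash
python3 -m inch '[[0,0,0,0.15,-0.1],[0,0.02,0,0.3,-0.25],[0,0.03,0,0.45,-0.4],[0,0.04,0,0.6,-0.55],[0,0.05,0,0.7,-0.7],[0,0.05,0,0.8,-0.85],[0,0.05,0,0.8,-1],[0,0.05,0,0.8,-1],[0,0.05,0,0.8,-1]]'
python3 -c "
from h import *
plan([.5082,-.0687,.16]); s,M=rows(); print(np.degrees(np.arctan2(M[1,0],M[0,0]))%360)"
```

```text
t: 6.78
tool_pos: [0.4817, 0.1187, 0.1776]
eef_rot: [0.417, -0.418, 0.571, -0.57]
ft_force: [0.1, 0.7, -2.7]
opening: 0.0201
t 6.78 tcp [0.4817 0.1187 0.1776] open 0.0201 F [ 0.1  0.7 -2.7]
units [0.5689 0.0588 0.2725] M [[-0.301, -0.002, 0.953], [-0.953, -0.0, -0.301], [0.001, -1.0, -0.002]]
252.4571304794967
```

```bash
python3 -m inch '[[0,0.15,0,0.08,-0.02],[0,0.3,0,0.15,-0.042],[0,0.45,0,0.22,-0.042],[0,0.569,0,0.2725,-0.042],[0,0.569,0,0.2725,-0.042],[0,0.569,0,0.2725,-0.042],[0,0.569,0,0.2725,-0.042]]'
python3 - <<'E'
from h import *
plan([.5082,-.0687,.16]); s,M=rows(); print(np.degrees(np.arctan2(M[1,0],M[0,0]))%360)
a=cam("side");b=cam("top")
crop(b,200,140,150,110,5,"t_n1",2)
crop(a,180,120,120,120,5,"s_n1")
E
```

```text
t: 7.65
tool_pos: [0.5089, -0.0677, 0.1784]
eef_rot: [0.431, -0.431, 0.561, -0.56]
ft_force: [-0.4, -0.1, -2.4]
opening: 0.0198
t 7.65 tcp [ 0.5089 -0.0677  0.1784] open 0.0198 F [-0.4 -0.1 -2.4]
units [ 0.0039  0.0614 -0.0015] M [[-0.256, -0.0, 0.967], [-0.967, 0.0, -0.256], [-0.0, -1.0, -0.0]]
255.14800719544053
```

View pics/t_n1.png

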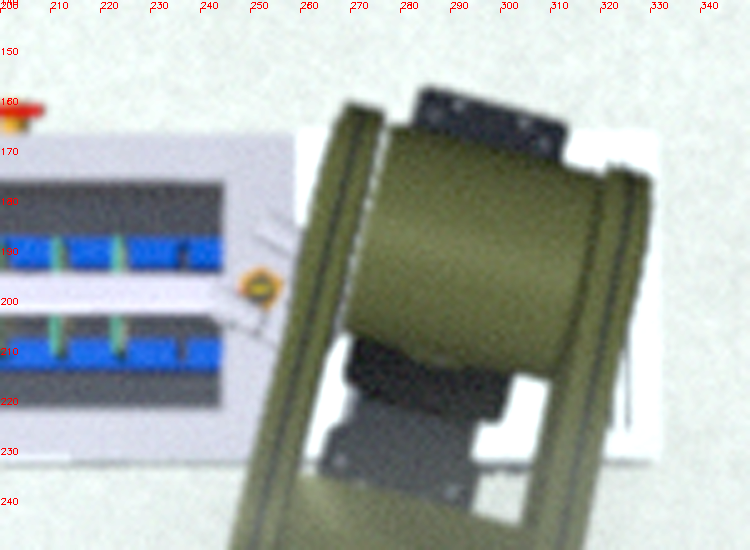

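View pics/s_n1.png

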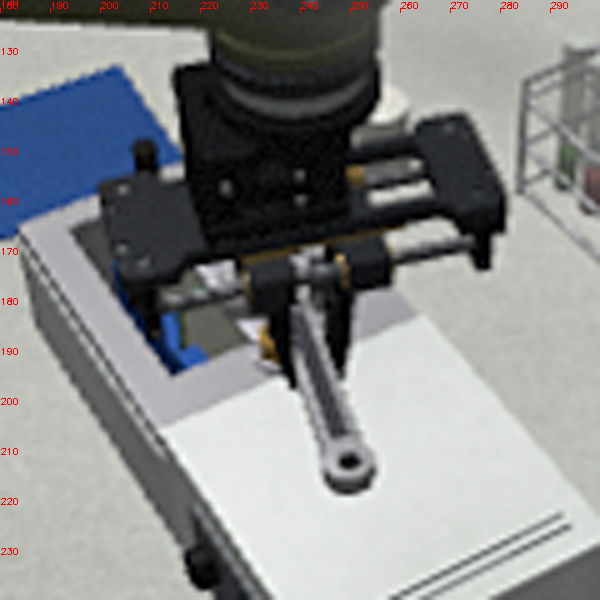

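```bash
cat > ov.py <<'E'
from h import *
def wrench_pts(p,op=.0295):
    L=np.array([[13,11,14],[13,24,14],[-15,24,14],[-15,11,14],[11,11-op*1e3,14],[11,-2-op*1e3,14],[-15,-2-op*1e3,14],[-15,11-op*1e3,14]])/1e3
    c,s=np.cos(p[3]),np.sin(p[3]); return np.c_[p[0]+c*L[:,0]-s*L[:,1],p[1]+s*L[:,0]+c*L[:,1],p[2]+L[:,2]]
def overlay(f,polys,x0,y0,w,h,s,name,gain=1):
    c=cv2.resize(f["pixels"][y0:y0+h,x0:x0+w],None,fx=s,fy=s,interpolation=cv2.INTER_CUBIC)
    c=np.clip(c*float(gain),0,255).astype(np.uint8)
    for P,col in polys:
        q=((proj(f,P)-[x0,y0]+.5)*s-.5).round().astype(np.int32); cv2.polylines(c,[q.reshape(-1,1,2)],True,col,1)
    cv2.imwrite(f"pics/{name}.png",c)
def ring(c,r,n=6,ph=0): 
    t=np.arange(n)*2*np.pi/n+ph; return np.c_[c[0]+r*np.cos(t),c[1]+r*np.sin(t),np.full(n,c[2])]
def curwrench(r=.0881,dz=-.0017):
    s,M=rows(); t=s["tool_pos"]; x=M[:2,0]/np.linalg.norm(M[:2,0]); yaw=np.arctan2(x[1],x[0])-np.radians(195)
    o=t[:2]-r*x; return np.array([o[0],o[1],t[2]+dz,yaw])
E
python3 - <<'E'
from ov import *
p=curwrench(); print(p)
a,b=last("side"),last("top"); W=wrench_pts(p)
N=(.5327,.0154)
pl=[(W[:4],(0,0,255)),(W[4:],(0,160,0)),(ring((*N,.116),.0127),(255,0,255)),(ring((*N,.126),.007,16),(255,0,0))]
overlay(b,pl,235,165,50,50,14,"o1",2)
E
```

```text
[ 0.5315902   0.01735428  0.17691048 -5.23321454]
```

View pics/o1.png

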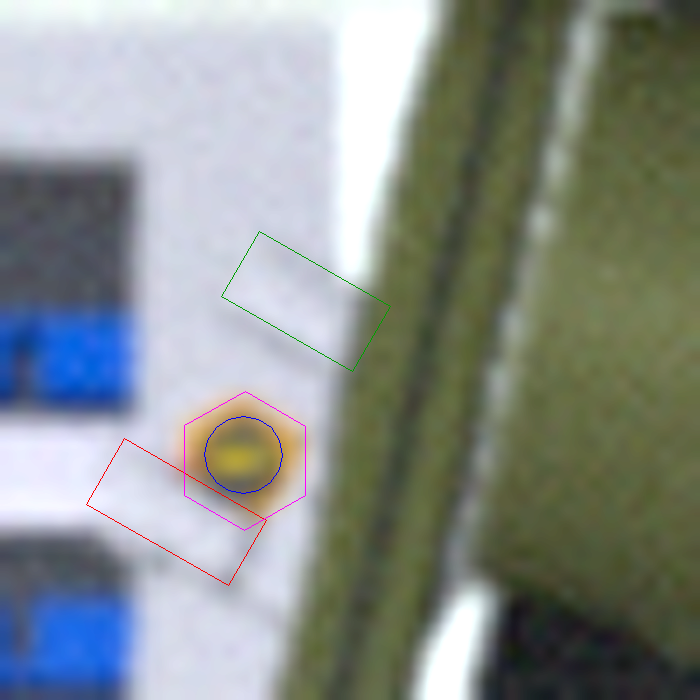

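```bash
cat >> ov.py <<'E'
def enh(f):
    g=dict(f); im=f["pixels"]; l=cv2.cvtColor(im,cv2.COLOR_BGR2LAB); l[...,0]=cv2.createCLAHE(6,(12,12)).apply(l[...,0]); g["pixels"]=cv2.cvtColor(l,cv2.COLOR_LAB2BGR); return g
E
python3 - <<'E'
from ov import *
p=curwrench()
b=enh(last("top")); W=wrench_pts(p)
N=(.5327,.0154)
pl=[(W[:4],(0,0,255)),(W[4:],(0,160,0)),(ring((*N,.116),.0127),(255,0,255))]
overlay(b,[],235,165,40,50,12,"o1a",1)
overlay(b,pl,235,165,40,50,12,"o1b",1)
cv2.imwrite("pics/o1c.png",np.hstack([cv2.imread("pics/o1a.png"),cv2.imread("pics/o1b.png")])[:, :800] if 0 else cv2.resize(np.hstack([cv2.imread("pics/o1a.png"),cv2.imread("pics/o1b.png")]),(800,500)))
E
```

View pics/o1c.png

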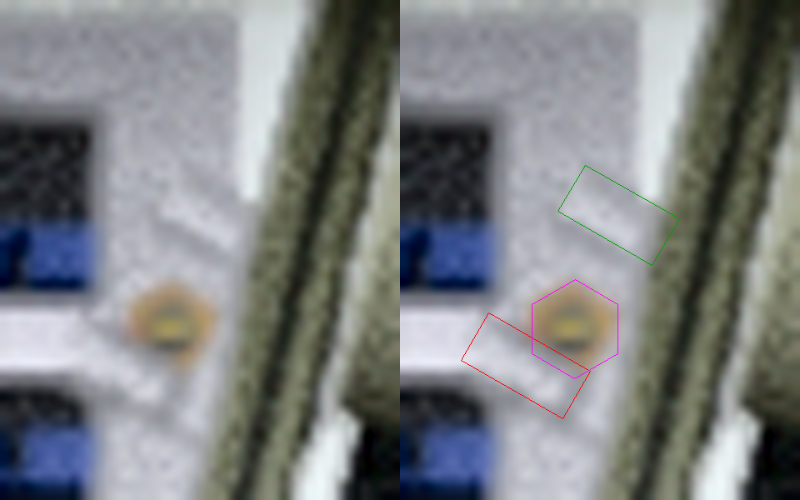

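```bash
python3 -m inch '[[0,0.003,0.05,-0.0075,0],[0,0.003,0.1,-0.0075,0],[0,0.003,0.14,-0.0075,0],[0,0.003,0.15,-0.0075,0],[0,0.003,0.15,-0.0075,0],[0,0.003,0.15,-0.0075,0]]'
python3 - <<'E'
from ov import *
a=cam("side");b=cam("top")
p=curwrench();print(p, rows()[0]["ft_force"])
W=wrench_pts(p)
N=(.5327,.0162)
pl=[(W[:4],(0,0,255)),(W[4:],(0,160,0)),(ring((*N,.116),.0127),(255,0,255))]
overlay(enh(b),[],235,165,40,50,10,"o1a",1)
overlay(enh(b),pl,235,165,40,50,10,"o1b",1)
cv2.imwrite("pics/o2c.png",np.hstack([cv2.imread("pics/o1a.png"),cv2.imread("pics/o1b.png")]))
crop(a,190,120,110,110,6,"s_n2")
E
```

```text
t: 8.5
tool_pos: [0.5072, -0.0692, 0.1343]
eef_rot: [-0.431, 0.431, -0.56, 0.561]
ft_force: [-0.6, -0.6, -2.9]
opening: 0.0194
[ 0.52982716  0.01588542  0.13265894 -5.23469714] [-0.26611716 -0.59076216 -3.1693973 ]
```

View pics/o2c.png

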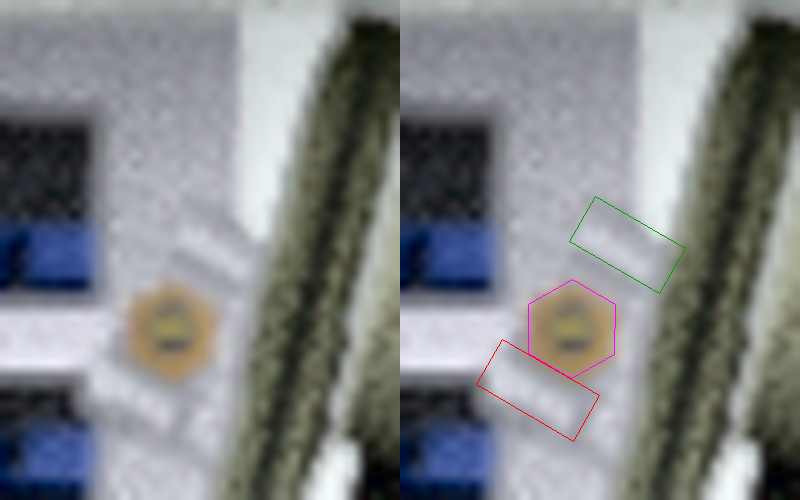

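View pics/s_n2.png

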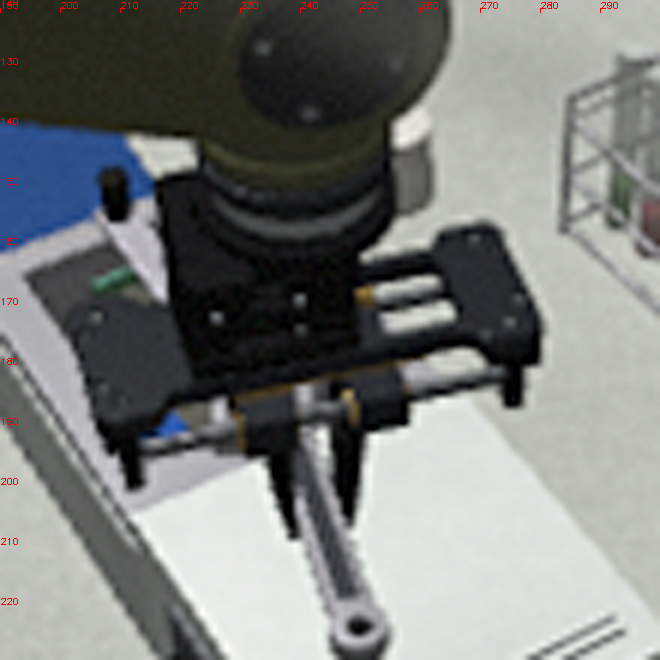

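```bash
python3 -m inch '[[0,-0.003,0,-0.003,0],[0,-0.003,0.02,-0.003,0],[0,-0.003,0.04,-0.003,0],[0,-0.003,0.06,-0.003,0],[0,-0.003,0.06,-0.003,0]]'; python3 -m inch '[[0,0,0.015,0,0],[0,0,0.03,0,0],[0,0,0.03,0,0],[0,0,0.035,0,0],[0,0,0.035,0,0]]'; python3 -c "
from ov import *
print(curwrench())"
```

```text
t: 9.22
tool_pos: [0.5053, -0.0678, 0.1146]
eef_rot: [0.43, -0.431, 0.561, -0.56]
ft_force: [-0.4, 0.4, -2.1]
opening: 0.0196
t: 9.85
tool_pos: [0.506, -0.068, 0.1052]
eef_rot: [0.431, -0.431, 0.561, -0.561]
ft_force: [-0.2, 0.2, -3.1]
opening: 0.0195
[ 0.52871078  0.01713017  0.10345648 -5.2346756 ]
```

```bash
python3 -m inch '[[0,0,0.003,0,0],[0,0,0.005,0,0],[0,0,0.005,0,0]]'; python3 -m inch '[[0,0,0,0,0],[0.5,0,0,0,0],[0.5,0,0,0,0],[0.5,0,0,0,0],[0.5,0,0,0,0]]'; python3 -m inch '[[0.5,0,-0.1,0,0],[0.5,0,-0.2,0,0],[0.5,0,-0.3,0,0],[0.5,0.2,-0.4,0,0],[0,0.3,-0.5,0,0],[0,0.7,-0.5,0,0],[0,0.7,-0.5,0,0],[0,0.7,-0.5,0,0],[0,0.7,-0.5,0,0],[0,0.7,-0.5,0,0]]'
python3 - <<'E'
from ov import *
a=cam("side");b=cam("top")
crop(b,230,160,70,85,9,"t_n3",2)
crop(a,190,150,110,110,6,"s_n3")
E
```

```text
t: 10.22
tool_pos: [0.5061, -0.068, 0.1038]
eef_rot: [-0.431, 0.431, -0.561, 0.561]
ft_force: [0.2, -0.1, -2.2]
opening: 0.0195
t: 10.85
tool_pos: [0.5062, -0.068, 0.1038]
eef_rot: [-0.431, 0.431, -0.561, 0.561]
ft_force: [-0.7, -0.8, 0.4]
opening: 0.0468
t: 12.1
tool_pos: [0.4524, -0.2697, 0.2536]
eef_rot: [0.431, -0.431, 0.56, -0.56]
ft_force: [0.2, 0.2, 0.1]
opening: 0.0009
```

View pics/t_n3.png

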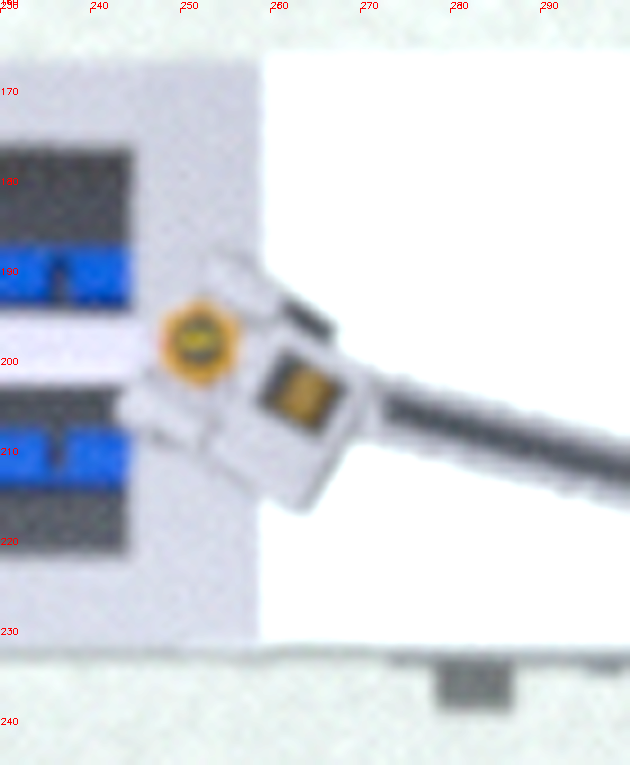

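View pics/s_n3.png

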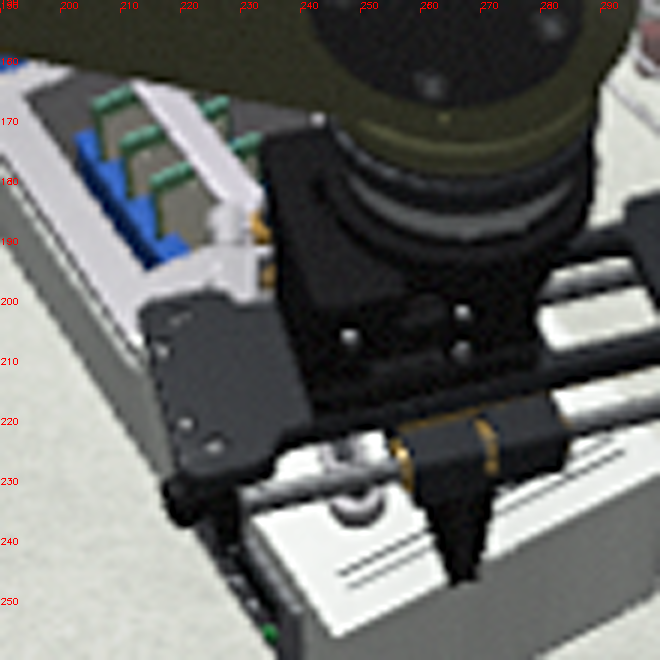

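```bash
python3 - <<'E'
from ov import *
b=last("top"); t=C=lambda u,v:(230+(u+.5)/9-.5,160+(v+.5)/9-.5)
print("worm px",atz(b,t(305,390),.1183),"nut",atz(b,t(199,341),.116))
plan([.5129,-.0223,.14])
E
```

```text
worm px [ 0.51854977 -0.01385902  0.1183    ] nut [0.53261525 0.01623224 0.116     ]
t 12.2 tcp [ 0.4524 -0.2697  0.2536] open 0.0007 F [0.7 0.5 0.8]
units [-0.8488  0.3789 -0.0158] M [[-0.256, 0.0, 0.967], [-0.967, 0.0, -0.256], [-0.0, -1.0, 0.0]]
```

```bash
python3 -m inch '[[0,-0.2,0.05,-0.016,0.1],[0,-0.4,0.1,-0.016,0.2],[0,-0.6,0.2,-0.016,0.25],[0,-0.849,0.3,-0.016,0.25],[0,-0.849,0.35,-0.016,0.25],[0,-0.849,0.38,-0.016,0.25],[0,-0.849,0.38,-0.016,0.25],[0,-0.849,0.38,-0.016,0.25]]'
python3 - <<'E'
from ov import *
plan([.5135,-.0220,.1205]); s,M=rows();print(np.degrees(np.arctan2(M[1,0],M[0,0]))%360)
E
```

```text
t: 13.2
tool_pos: [0.5135, -0.0245, 0.1409]
eef_rot: [-0.354, 0.353, -0.612, 0.613]
ft_force: [-0.9, -0.9, 0.6]
opening: 0.0005
t 13.2 tcp [ 0.5135 -0.0245  0.1409] open 0.0005 F [-0.9 -0.9  0.6]
units [-0.007   0.0681 -0.0043] M [[-0.5, 0.002, 0.866], [-0.866, -0.0, -0.5], [-0.001, -1.0, 0.002]]
240.01280257800494
```

Descend to contact gently, reading force.

```bash
python3 -m inch '[[0,-0.007,0.04,-0.004,0],[0,-0.007,0.068,-0.004,0],[0,-0.007,0.072,-0.004,0],[0,-0.007,0.075,-0.004,0],[0,-0.007,0.075,-0.004,0],[0,-0.007,0.075,-0.004,0]]'; python3 -m inch '[[0,0,0.003,0,0],[0,0,0.005,0,0],[0,0,0.005,0,0]]';
```

```text
t: 13.95
tool_pos: [0.5129, -0.0215, 0.1183]
eef_rot: [-0.354, 0.354, -0.612, 0.612]
ft_force: [-5.1, -0.5, 7.0]
opening: 0.0005
t: 14.32
tool_pos: [0.513, -0.0215, 0.1181]
eef_rot: [0.354, -0.354, 0.612, -0.612]
ft_force: [-6.9, -0.0, 13.7]
opening: 0.0003
```

```bash
python3 -m inch '[[0,-0.02,0,0,0],[0,-0.04,0,0,0],[0,-0.06,0,0,0],[0,-0.06,0,0,0]]'; python3 -c "
from h import *
b=cam('top'); crop(b,230,160,70,85,9,'t_n4',2)"
```

```text
t: 14.82
tool_pos: [0.5222, -0.0063, 0.1181]
eef_rot: [-0.354, 0.354, -0.612, 0.613]
ft_force: [-5.4, -0.9, 13.6]
opening: 0.0005
```

View pics/t_n4.png

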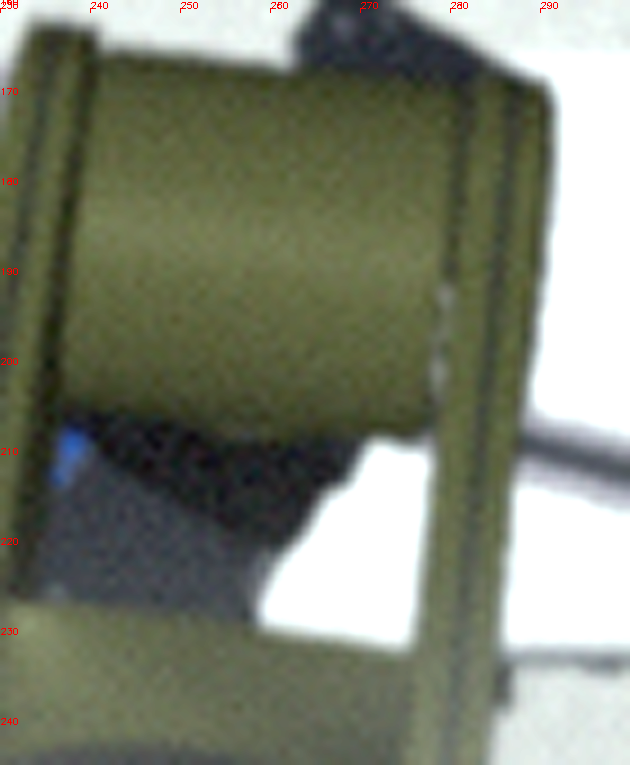

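```bash
for i in 1 2; do python3 -m inch '[[0,0,-0.02,0,0],[0,0.06,-0.02,0,0],[0,0.06,-0.02,0,0],[0,0.06,-0.006,0,0],[0,0.06,0,0,0],[0,0.06,0,0,0],[0,0.04,0,0,0],[0,0.02,0,0,0],[0,0,0,0,0],[0,0,0,0,0]]'; done
```

```text
t: 16.12
tool_pos: [0.5226, -0.0061, 0.1181]
eef_rot: [-0.354, 0.354, -0.611, 0.613]
ft_force: [-6.5, -2.2, 13.1]
opening: 0.0002
t: 17.38
tool_pos: [0.5234, -0.0066, 0.1182]
eef_rot: [-0.355, 0.354, -0.611, 0.613]
ft_force: [-2.1, -3.4, 10.5]
opening: 0.0004
```

Move away and look.

```bash
python3 -m inch '[[0,0,-0.1,0,0],[0,0.2,-0.2,0,0],[0,0.5,-0.2,0,0],[0,0.7,-0.2,0,0],[0,0.7,-0.2,0,0],[0,0.7,-0.2,0,0]]'; python3 -c "
from h import *
b=cam('top'); crop(b,230,160,70,85,9,'t_n5',2)"
```

```text
t: 18.12
tool_pos: [0.4163, -0.1886, 0.1752]
eef_rot: [0.353, -0.353, 0.613, -0.613]
ft_force: [0.1, 0.2, -0.1]
opening: 0.0005
```

View pics/t_n5.png

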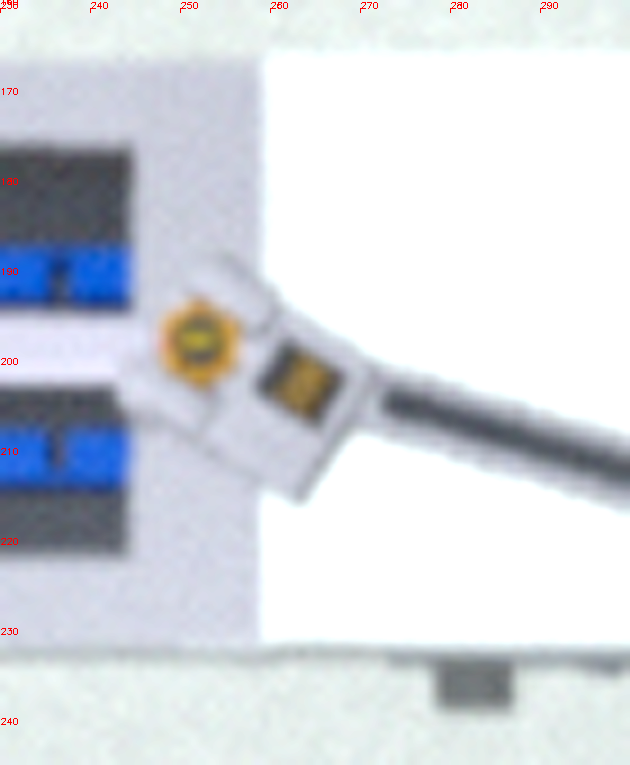

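```bash
python3 - <<'E'
from ov import *
plan([.5158,-.0210,.122])
E
```

```text
t 18.18 tcp [ 0.4169 -0.1877  0.1752] open 0.0008 F [-0.6 -0.1  0.5]
units [-0.646   0.1778  0.0074] M [[-0.501, -0.0, 0.866], [-0.866, 0.001, -0.501], [-0.001, -1.0, -0.0]]
```

```bash
python3 -m inch '[[0,-0.2,0,0.007,0],[0,-0.4,0,0.007,0],[0,-0.646,0.1,0.007,0],[0,-0.646,0.17,0.007,0],[0,-0.646,0.178,0.007,0],[0,-0.646,0.19,0.007,0],[0,-0.646,0.194,0.007,0],[0,-0.646,0.194,0.007,0],[0,-0.646,0.194,0.007,0]]'
```

```text
t: 19.3
tool_pos: [0.5161, -0.0213, 0.1185]
eef_rot: [-0.354, 0.353, -0.612, 0.613]
ft_force: [0.3, -0.6, 2.8]
opening: 0.0002
```

```bash
python3 -m inch '[[0,0,0.005,0,0],[0,0,0.007,0,0],[0,0,0.007,0,0]]'; python3 -m inch '[[0,-0.02,0,0,0],[0,-0.04,0,0,0],[0,-0.06,0,0,0],[0,-0.06,0,0,0]]';python3 -m inch '[[0,0,-0.02,0,0],[0,0.06,-0.02,0,0],[0,0.06,-0.02,0,0],[0,0.06,-0.006,0,0],[0,0.06,0,0,0],[0,0.06,0,0,0],[0,0.04,0,0,0],[0,0.02,0,0,0],[0,0,0,0,0],[0,0,0,0,0]]'
```

```text
t: 19.68
tool_pos: [0.5162, -0.0213, 0.1182]
eef_rot: [-0.354, 0.354, -0.612, 0.613]
ft_force: [-6.2, -0.7, 12.3]
opening: 0.0005
t: 20.18
tool_pos: [0.5248, -0.008, 0.1181]
eef_rot: [-0.353, 0.356, -0.61, 0.614]
ft_force: [-7.4, -8.1, 13.0]
opening: 0.0004
t: 21.42
tool_pos: [0.5235, -0.0086, 0.118]
eef_rot: [-0.351, 0.357, -0.61, 0.614]
ft_force: [-12.3, -11.7, 17.1]
opening: 0.0004
```

```bash
python3 -m inch '[[0,0,-0.1,0,0],[0,0.2,-0.2,0,0],[0,0.5,-0.2,0,0],[0,0.7,-0.2,0,0],[0,0.7,-0.2,0,0],[0,0.7,-0.2,0,0]]'; python3 -c "
from h import *
a=cam('side');b=cam('top'); crop(b,230,160,90,85,8,'t_n6',2); crop(a,190,140,110,110,6,'s_n6')"
```

```text
t: 22.18
tool_pos: [0.4191, -0.1881, 0.1749]
eef_rot: [0.353, -0.353, 0.613, -0.613]
ft_force: [0.6, 0.4, -0.2]
opening: 0.0003
```

View pics/t_n6.png

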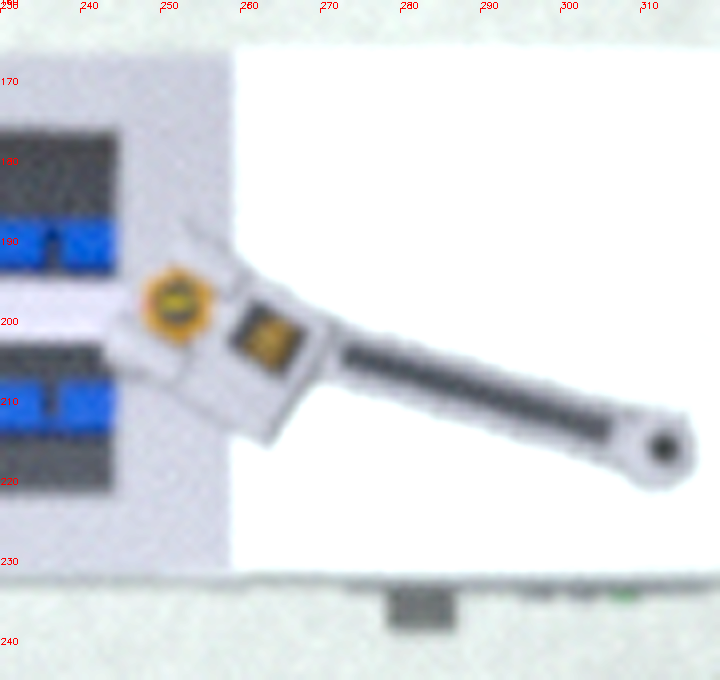

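View pics/s_n6.png

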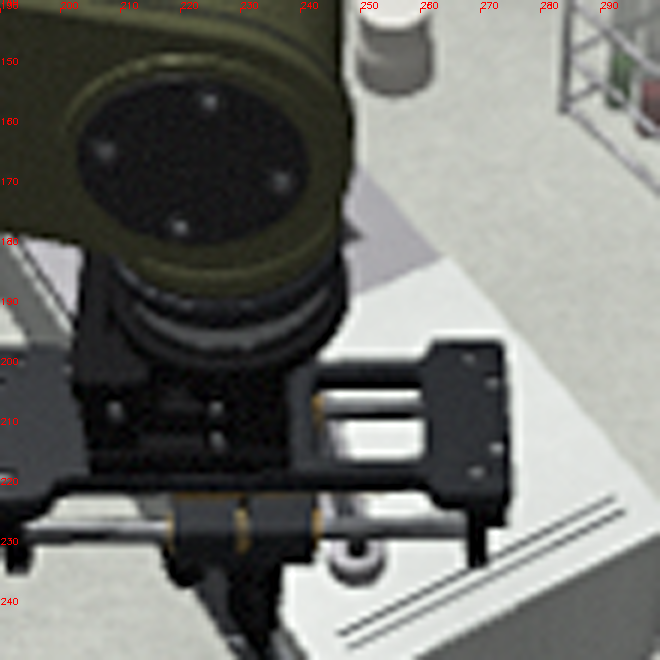

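```bash
python3 - <<'E'
from ov import *
b=last("top"); t=lambda u,v:(230+(u+.5)/8-.5,160+(v+.5)/8-.5)
B=atz(b,t(663,447),.114);N=atz(b,t(178,303),.116);N2=np.array([.5327,.0162,0]);print(B,N,B-N2)
d=(B-N2)[:2];print(np.linalg.norm(d),np.degrees(np.arctan2(d[1],d[0]))%360)
g=N2[:2]+d/np.linalg.norm(d)*.095;print(g);plan([*g,.16])
E
```

```text
[ 0.48736029 -0.13833876  0.114     ] [0.53263423 0.01586006 0.116     ] [-0.04533971 -0.15453876  0.114     ]
0.16105253056409 253.64897962928035
[ 0.50595548 -0.07495772]
t 22.27 tcp [ 0.42   -0.1866  0.175 ] open 0.0003 F [-1.  -0.  -0.6]
units [-0.4655  0.0501  0.0626] M [[-0.499, -0.0, 0.866], [-0.866, 0.001, -0.499], [-0.001, -1.0, -0.001]]
```

```bash
python3 -m inch '[[0.5,-0.2,-0.05,0.03,-0.1],[0.5,-0.465,-0.05,0.063,-0.233],[0.5,-0.465,0,0.063,-0.233],[0.5,-0.465,0,0.063,-0.233],[0.5,-0.465,0.1,0.063,-0.233],[0.5,-0.465,0.2,0.063,-0.233],[0.5,-0.465,0.235,0.063,-0.233],[0.5,-0.465,0.235,0.063,-0.233],[0.5,-0.465,0.235,0.063,-0.233]]'; python3 -c "
from h import *
plan([.506,-.075,.1042]);s,M=rows();print(np.degrees(np.arctan2(M[1,0],M[0,0]))%360)"
```

```text
t: 23.4
tool_pos: [0.5063, -0.0761, 0.1059]
eef_rot: [-0.426, 0.425, -0.564, 0.565]
ft_force: [0.5, -0.2, -0.6]
opening: 0.0475
t 23.4 tcp [ 0.5063 -0.0761  0.1059] open 0.0475 F [ 0.5 -0.2 -0.6]
units [-0.0032  0.0056 -0.0021] M [[-0.275, 0.002, 0.961], [-0.961, -0.001, -0.275], [0.0, -1.0, 0.002]]
254.0167053875277
```

```bash
python3 -m inch '[[0.5,0,0.005,0,0],[0.2,0,0.005,0,0],[0.1,0,0.005,0,0],[0,0,0.005,0,0],[0,0,0.005,0,0],[0,0,0.005,0,0],[0,0,0.005,0,0]]'; python3 -c "
from h import *
plan([.506,-.075,.1042]);s,M=rows();print(np.degrees(np.arctan2(M[1,0],M[0,0]))%360, s['wrist_torque'])
t=s['tool_pos'];r=t[:2]-[.5327,.0162];print(r,np.linalg.norm(r),np.degrees(np.arctan2(r[1],r[0]))%360)
th0=np.arctan2(r[1],r[0]);R_=np.linalg.norm(r)
for d in range(0,100,6):
    n=np.array([.5327,.0162])+R_*np.array([np.cos(th0+np.radians(d)),np.sin(th0+np.radians(d))])
    q=M.T@np.r_[n-t[:2],0]/.3; print(d,q.round(3),round(-d/60,3))
"
```

```text
t: 24.28
tool_pos: [0.506, -0.0756, 0.1034]
eef_rot: [-0.426, 0.426, -0.564, 0.565]
ft_force: [1.9, -0.3, -1.0]
opening: 0.0201
t 24.27 tcp [ 0.506  -0.0756  0.1034] open 0.0201 F [ 1.9 -0.3 -1. ]
units [-0.0018 -0.0027 -0.0005] M [[-0.275, 0.001, 0.961], [-0.961, -0.0, -0.275], [-0.0, -1.0, 0.0]]
254.04889052773717 [-0.05357726 -0.16907496 -0.13600556]
[-0.02669566 -0.091775  ] 0.09557881258312365 253.78125650481277
0 [0. 0. 0.] 0.0
6 [-0.002  0.     0.033] -0.1
12 [-0.007  0.     0.066] -0.2
18 [-0.015  0.     0.099] -0.3
24 [-0.027  0.     0.13 ] -0.4
30 [-0.042  0.     0.159] -0.5
36 [-0.06   0.     0.188] -0.6
42 [-0.081  0.     0.214] -0.7
48 [-0.104  0.     0.237] -0.8
54 [-0.13   0.     0.258] -0.9
60 [-0.158  0.     0.277] -1.0
66 [-0.188  0.     0.292] -1.1
72 [-0.219  0.     0.304] -1.2
78 [-0.251  0.     0.313] -1.3
84 [-0.284  0.     0.318] -1.4
90 [-0.317  0.     0.32 ] -1.5
96 [-0.35   0.     0.318] -1.6
```

```bash
python3 -m inch '[[0,-0.002,-0.002,0.033,-0.1],[0,-0.007,-0.002,0.066,-0.2],[0,-0.015,-0.002,0.099,-0.3],[0,-0.027,-0.002,0.13,-0.4],[0,-0.042,-0.002,0.159,-0.5],[0,-0.042,-0.002,0.159,-0.5]]'; python3 - <<'E'
from h import *
s,M=rows();t=s['tool_pos'];r=t[:2]-[.5327,.0162];print(np.degrees(np.arctan2(M[1,0],M[0,0]))%360, s['wrist_torque'],np.linalg.norm(r),np.degrees(np.arctan2(r[1],r[0]))%360)
a=cam("side");b=cam("top")
crop(b,200,140,130,100,6,"t_n7",2)
crop(a,190,140,110,110,6,"s_n7")
E
```

```text
t: 25.02
tool_pos: [0.5551, -0.0765, 0.1034]
eef_rot: [-0.557, 0.557, -0.436, 0.435]
ft_force: [1.4, -0.8, -3.0]
opening: 0.0197
283.9976668184863 [-0.13867602 -0.28006864 -0.14807053] 0.0954202507523844 283.60617192707167
```

View pics/t_n7.png

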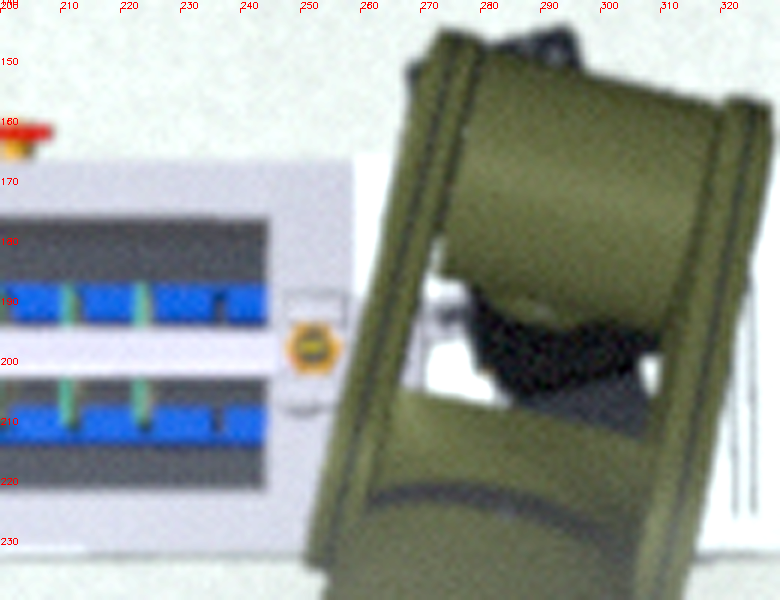

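View pics/s_n7.png

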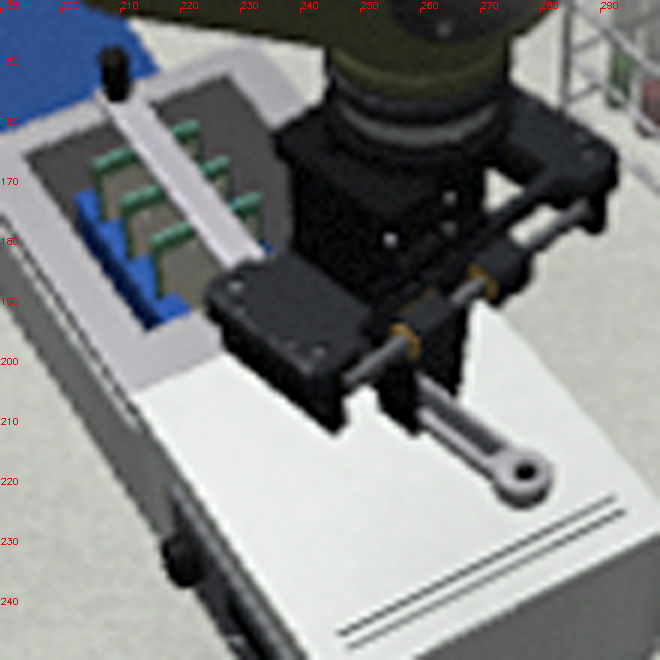

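```bash
python3 -m inch '[[0,-0.002,0,0.033,-0.1],[0,-0.007,0,0.066,-0.2],[0,-0.015,0,0.099,-0.3],[0,-0.027,0,0.13,-0.4],[0,-0.042,0,0.159,-0.5],[0,-0.06,0,0.188,-0.6],[0,-0.081,0,0.214,-0.7],[0,-0.104,0,0.237,-0.8],[0,-0.13,0,0.258,-0.9],[0,-0.158,0,0.277,-1.0],[0,-0.158,0,0.277,-1.0]]'; python3 - <<'E'
from h import *
s,M=rows();t=s['tool_pos'];r=t[:2]-[.5327,.0162];print(np.degrees(np.arctan2(M[1,0],M[0,0]))%360, s['wrist_torque'],np.linalg.norm(r),np.degrees(np.arctan2(r[1],r[0]))%360)
a=cam("side");b=cam("top")
crop(b,200,140,130,100,6,"t_n8",2)
crop(a,190,120,110,110,6,"s_n8")
E
```

```text
t: 26.5
tool_pos: [0.6239, -0.0103, 0.1036]
eef_rot: [-0.7, 0.7, -0.099, 0.098]
ft_force: [0.4, -0.5, -2.5]
opening: 0.0194
343.9901460646553 [-0.06715841 -0.31527626  0.02669214] 0.09498996663645339 343.81371253411294
```

View pics/t_n8.png

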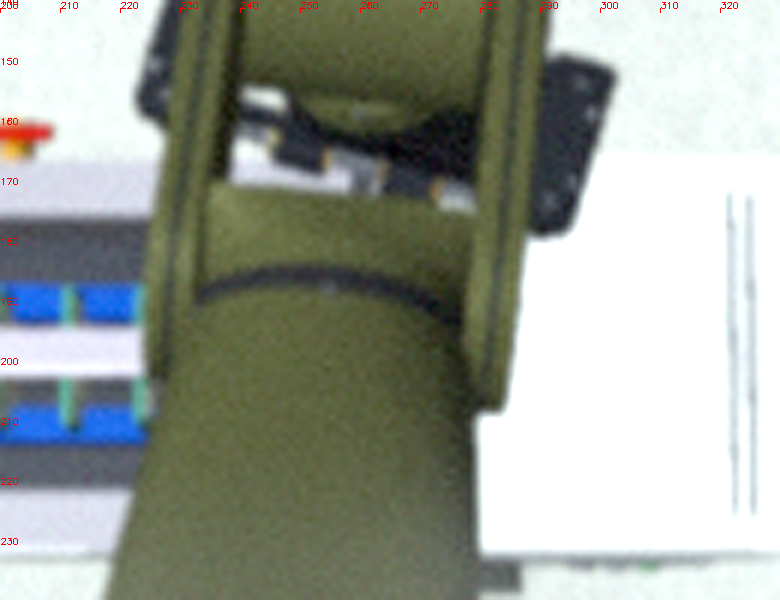

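View pics/s_n8.png

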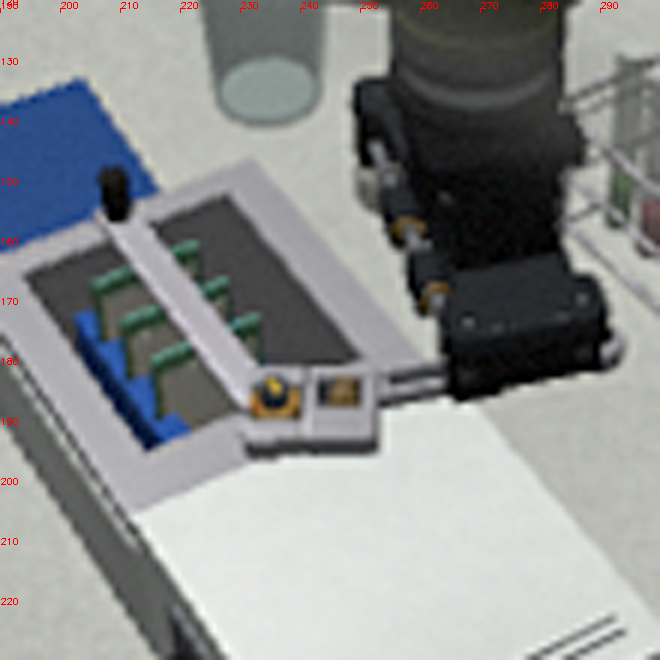

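```bash
python3 -m inch '[[0,-0.001,0,0.012,-0.035],[0,-0.001,0,0.023,-0.07],[0,-0.001,0,0.023,-0.07],[0,-0.001,0,0.023,-0.07],[0,-0.001,0,0.019,-0.058],[0,-0.001,0,0.019,-0.058]]'; python3 -m inch '[[0,0,-0.01,0,0],[0,0,-0.03,0,0],[0,0,-0.06,0,0],[0,0,-0.1,0,0],[0,0,-0.2,0,0],[0,0,-0.25,0,0],[0,0,-0.25,0,0],[0,0,-0.25,0,0]]';python3 - <<'E'
from h import *
s,M=rows();print(s["wrist_torque"],np.degrees(np.arctan2(M[1,0],M[0,0]))%360)
a=cam("side");b=cam("top")
crop(a,190,100,110,110,6,"s_n9")
E
```

```text
t: 27.35
tool_pos: [0.6254, -0.0045, 0.1039]
eef_rot: [0.703, -0.703, 0.077, -0.077]
ft_force: [0.9, 1.1, -4.1]
opening: 0.0197
t: 28.35
tool_pos: [0.6205, -0.0037, 0.1759]
eef_rot: [0.703, -0.703, 0.082, -0.072]
ft_force: [-9.4, 3.8, -9.8]
opening: 0.02
[ 0.72109719  1.79655832 -0.01473615] 347.5561698446063
```

View pics/s_n9.png

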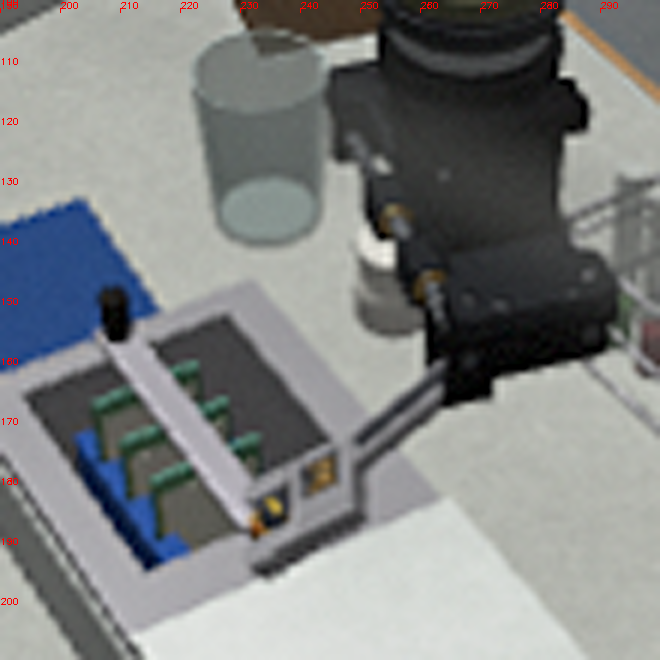

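```bash
python3 -m inch '[[0,0,0.05,0,0],[0,0,0.1,0,0],[0,0,0.15,0,0],[0,0,0.2,0,0],[0,0,0.23,0,0],[0,0,0.24,0,0],[0,0,0.24,0,0]]';python3 - <<'E'
from h import *
s,M=rows();print(s["wrist_torque"],np.degrees(np.arctan2(M[1,0],M[0,0]))%360)
a=cam("side");b=cam("top")
crop(a,190,120,110,110,6,"s_n10")
E
```

```text
t: 29.32
tool_pos: [0.6311, -0.0056, 0.1116]
eef_rot: [0.703, -0.703, 0.072, -0.082]
ft_force: [7.9, 0.7, 2.0]
opening: 0.0197
[ 0.04036022 -1.33396343 -0.05934601] 347.5067421016577
```

View pics/s_n10.png

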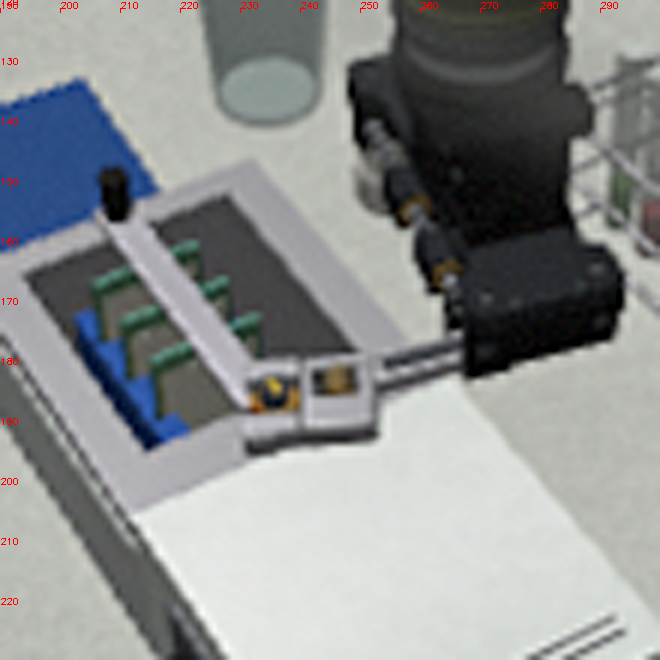

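```bash
python3 -m inch '[[0,0,0.01,0,0],[0,0,0.02,0,0],[0,0,0.02,0,0],[0.5,0,0.02,0,0],[0.5,0,0.02,0,0],[0.5,0,0.02,0,0],[0.5,0,0.02,0,0]]'; python3 -m inch '[[0.5,0,-0.1,0,0],[0.5,0,-0.2,0,0],[0.5,0,-0.3,0,0],[0.5,0.1,-0.3,0.3,0],[0.5,0.1,-0.3,0.5,0],[0,0.1,-0.3,0.9,0],[0,0.1,-0.3,0.9,0],[0,0.1,-0.3,0.9,0],[0,0.1,-0.3,0.9,0]]';python3 - <<'E'
from h import *
a=cam("side");b=cam("top")
crop(a,190,120,110,110,6,"s_n11")
crop(b,230,120,80,100,8,"t_n11",2)
E
```

```text
t: 30.3
tool_pos: [0.6265, -0.0042, 0.1023]
eef_rot: [0.703, -0.702, 0.076, -0.078]
ft_force: [0.0, 3.7, 6.2]
opening: 0.0469
t: 31.42
tool_pos: [0.7126, 0.2529, 0.1896]
eef_rot: [-0.702, 0.704, -0.077, 0.075]
ft_force: [-0.2, -0.5, -0.2]
opening: 0.0129
```

View pics/s_n11.png

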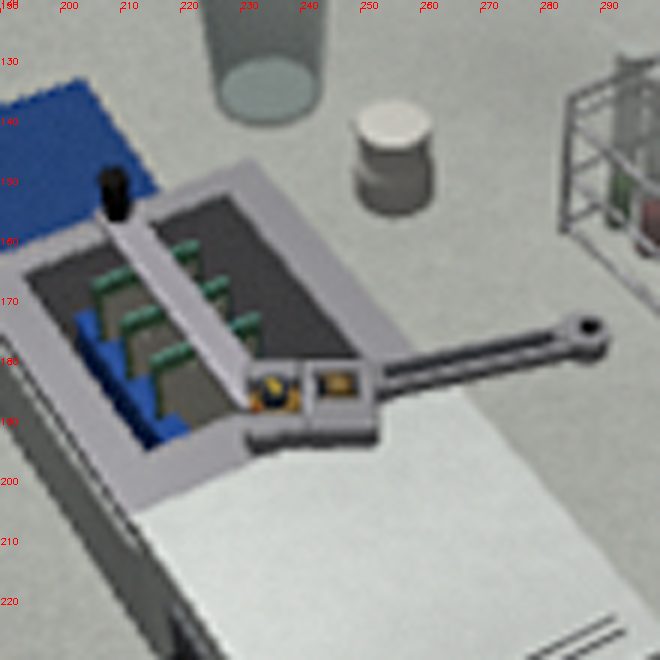

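View pics/t_n11.png

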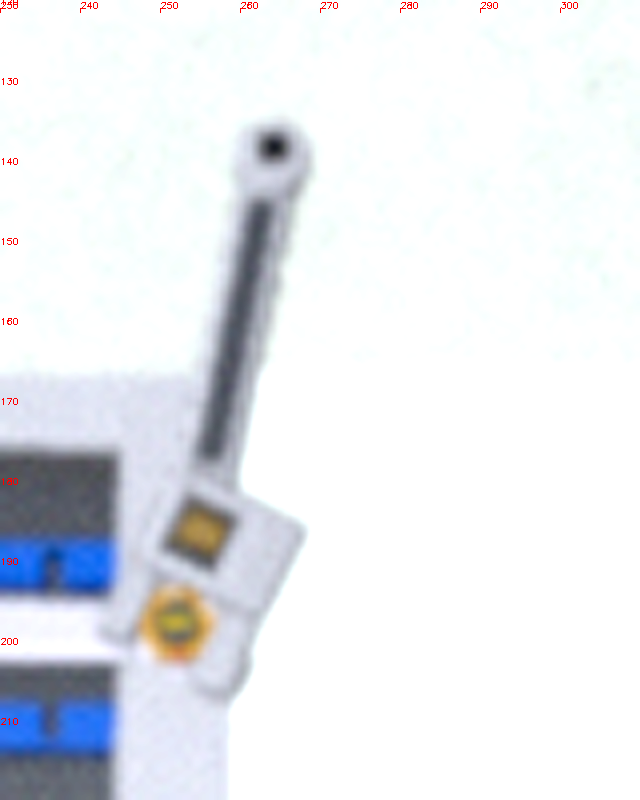

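```bash
python3 - <<'E'
from h import *
b=last("top"); t=lambda u,v:(230+(u+.5)/8-.5,120+(v+.5)/8-.5)
B=atz(b,t(274,148),.114);N=atz(b,t(178,622),.118);W=atz(b,t(202,529),.1183);print("boss",B,"nut",N,"worm",W)
d=(B-[.5327,.0162,0])[:2];print(np.linalg.norm(d),np.degrees(np.arctan2(d[1],d[0]))%360)
plan([.575,.05,.16])
E
```

```text
boss [ 0.68803097 -0.01436448  0.114     ] nut [0.53274274 0.01581129 0.118     ] worm [0.56259621 0.00831182 0.1183    ]
0.15830949583120613 348.86812234091735
t 31.52 tcp [0.7128 0.2508 0.1902] open 0.0049 F [ 0.2 -0.5  0.3]
units [-0.3034  0.1024 -0.7526] M [[0.976, -0.001, 0.217], [-0.217, -0.002, 0.976], [-0.001, -1.0, -0.002]]
```

```bash
python3 -m inch '[[0,-0.1,0,-0.2,0.1],[0,-0.2,0,-0.4,0.2],[0,-0.3,0,-0.65,0.225],[0,-0.328,0,-0.894,0.225],[0,-0.328,0,-0.894,0.225],[0,-0.328,0.1,-0.894,0.225],[0,-0.328,0.2,-0.894,0.225],[0,-0.328,0.2,-0.894,0.225],[0,-0.328,0.2,-0.894,0.225]]'
python3 - <<'E'
from ov import *
plan([.5586,.0104,.119]); s,M=rows();print(np.degrees(np.arctan2(M[1,0],M[0,0]))%360)
E
```

```text
t: 32.65
tool_pos: [0.5594, 0.0107, 0.1322]
eef_rot: [-0.689, 0.689, -0.159, 0.16]
ft_force: [-0.4, 0.5, -0.0]
opening: 0.0006
t 32.65 tcp [0.5594 0.0107 0.1322] open 0.0006 F [-0.4  0.5 -0. ]
units [-0.002   0.0441 -0.0023] M [[0.899, 0.001, 0.439], [-0.439, -0.0, 0.899], [0.002, -1.0, 0.0]]
333.967385526456
```

```bash
python3 -m inch '[[0,-0.002,0.03,-0.002,0],[0,-0.002,0.044,-0.002,0],[0,-0.002,0.05,-0.002,0],[0,-0.002,0.053,-0.002,0],[0,-0.002,0.053,-0.002,0]]'; python3 -m inch '[[0,0,0,0,0]]'
```

```text
t: 33.28
tool_pos: [0.5608, 0.0105, 0.1197]
eef_rot: [-0.689, 0.69, -0.156, 0.161]
ft_force: [-5.4, -1.6, 14.2]
opening: 0.0007
t: 33.4
tool_pos: [0.5608, 0.0104, 0.1198]
eef_rot: [-0.689, 0.69, -0.156, 0.161]
ft_force: [-4.0, -2.6, 15.1]
opening: 0.0001
```

```bash
python3 -m inch '[[0,0.02,0,0,0],[0,0.04,0,0,0],[0,0.055,0,0,0],[0,0.055,0,0,0]]'; python3 -m inch '[[0,0,-0.02,0,0],[0,-0.055,-0.02,0,0],[0,-0.055,-0.02,0,0],[0,-0.055,-0.006,0,0],[0,-0.055,0,0,0],[0,-0.055,0,0,0],[0,-0.035,0,0,0],[0,-0.015,0,0,0],[0,0,0,0,0],[0,0,0,0,0]]'; python3 -m inch '[[0,0,-0.1,0,0],[0,0,-0.2,0.2,0],[0,0.1,-0.2,0.5,0],[0,0.1,-0.2,0.7,0],[0,0.1,-0.2,0.7,0],[0,0.1,-0.2,0.7,0]]';python3 - <<'E'
from h import *
a=cam("side");b=cam("top")
crop(a,190,120,110,110,6,"s_n12")
crop(b,230,120,80,100,8,"t_n12",2)
E
```

```text
t: 33.9
tool_pos: [0.5741, 0.0043, 0.118]
eef_rot: [0.689, -0.689, 0.158, -0.159]
ft_force: [-5.8, -0.6, 11.0]
opening: 0.0004
t: 35.15
tool_pos: [0.5741, 0.0038, 0.1179]
eef_rot: [-0.689, 0.689, -0.158, 0.159]
ft_force: [-3.9, -0.6, 13.4]
opening: 0.0004
t: 35.9
tool_pos: [0.6925, 0.1818, 0.1737]
eef_rot: [-0.689, 0.689, -0.158, 0.158]
ft_force: [-0.0, -0.2, -0.3]
opening: 0.0003
```

View pics/s_n12.png

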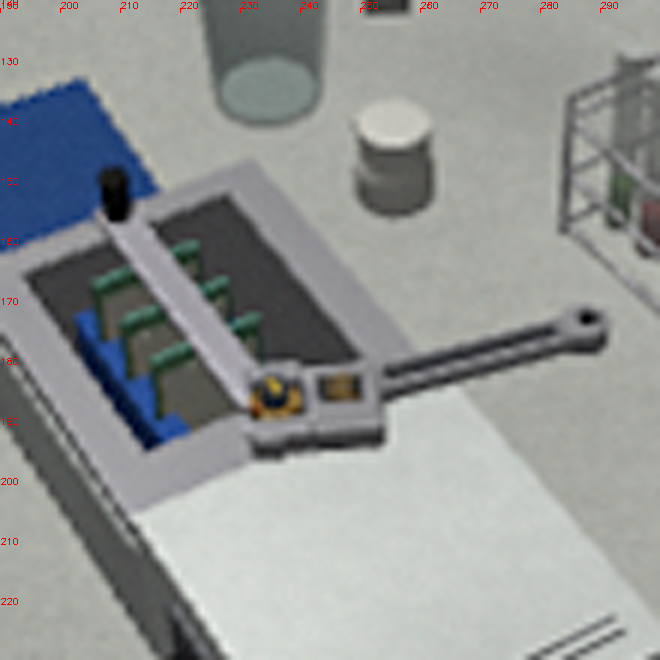

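View pics/t_n12.png

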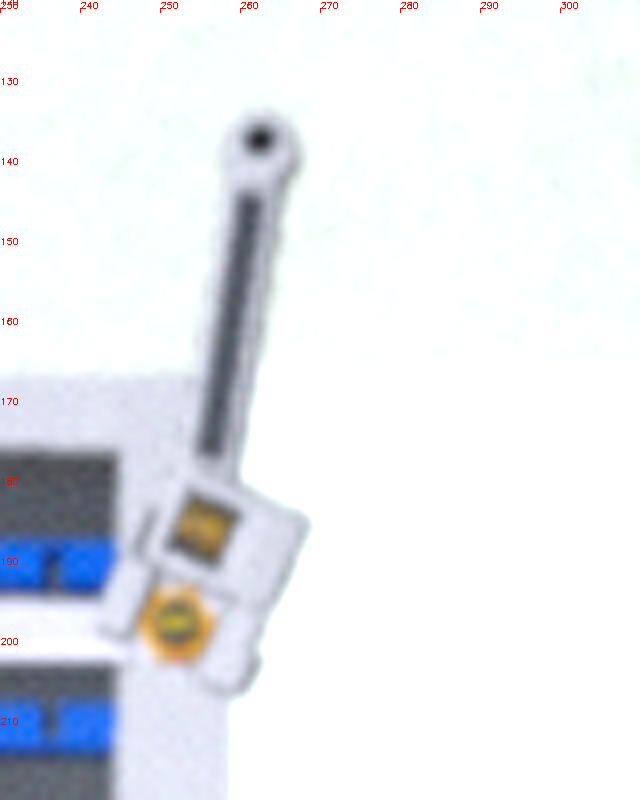

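```bash
python3 - <<'E'
from h import *
b=last("top"); t=lambda u,v:(230+(u+.5)/8-.5,120+(v+.5)/8-.5)
B=atz(b,t(260,139),.114);H=atz(b,t(212,457),.114);print("boss",B,"slot start",H)
d=(H-B)[:2];L=np.linalg.norm(d);u=d/L;print(L,"handle dir",np.degrees(np.arctan2(-u[1],-u[0]))%360)
o=B[:2]+u*.160;g=B[:2]+u*.080;print("origin",o,"grip",g);plan([*g,.15]);s,M=rows();print(np.degrees(np.arctan2(M[1,0],M[0,0]))%360)
E
```

```text
boss [ 0.69101793 -0.00980898  0.114     ] slot start [0.58650275 0.00529777 0.114     ]
0.10560131525080468 handle dir 351.77536107260653
origin [0.53266356 0.01307975] grip [0.61184075 0.00163539]
t 36.0 tcp [0.6917 0.1796 0.174 ] open 0.0006 F [ 0.4 -0.1  0.2]
units [ 0.0204  0.0809 -0.6497] M [[0.899, -0.001, 0.437], [-0.437, -0.001, 0.899], [-0.001, -1.0, -0.001]]
334.05653349650237
```

```bash
python3 -m inch '[[0.5,0.01,0,-0.2,-0.1],[0.5,0.02,0,-0.4,-0.2],[0.5,0.0204,0,-0.65,-0.295],[0.5,0.0204,0,-0.65,-0.295],[0.5,0.0204,0.1,-0.65,-0.295],[0.5,0.0204,0.2,-0.65,-0.295],[0.5,0.0204,0.225,-0.65,-0.295],[0.5,0.0204,0.225,-0.65,-0.295],[0.5,0.0204,0.225,-0.65,-0.295]]'; python3 -c "
from h import *
plan([.6118,.0016,.1042]);s,M=rows();print(np.degrees(np.arctan2(M[1,0],M[0,0]))%360)"
```

```text
t: 37.12
tool_pos: [0.6133, 0.0019, 0.1092]
eef_rot: [-0.705, 0.705, -0.05, 0.052]
ft_force: [0.8, -0.7, -0.3]
opening: 0.0477
t 37.12 tcp [0.6133 0.0019 0.1092] open 0.0477 F [ 0.8 -0.7 -0.3]
units [-0.0047  0.0167 -0.0017] M [[0.99, 0.003, 0.144], [-0.144, -0.0, 0.99], [0.003, -1.0, 0.0]]
351.7379111319036
```

```bash
python3 -m inch '[[0.5,-0.005,0.01,-0.002,0],[0.5,-0.005,0.017,-0.002,0],[0.2,-0.005,0.017,-0.002,0],[0,-0.005,0.017,-0.002,0],[0,-0.005,0.017,-0.002,0],[0,-0.005,0.017,-0.002,0],[0,-0.005,0.017,-0.002,0]]'; python3 -m inch '[[0,0,-0.01,0,0],[0,0,-0.02,0,0],[0,0,-0.02,0,0]]'; python3 -c "
from h import *
plan([.6118,.0016,.1042]);s,M=rows();print(s['wrist_torque'])"
```

```text
t: 38.0
tool_pos: [0.6107, 0.0016, 0.1026]
eef_rot: [0.705, -0.705, 0.051, -0.051]
ft_force: [-0.2, 1.1, 1.3]
opening: 0.0197
t: 38.38
tool_pos: [0.6105, 0.0015, 0.1084]
eef_rot: [-0.705, 0.705, -0.051, 0.051]
ft_force: [1.1, 0.5, -2.4]
opening: 0.0199
t 38.38 tcp [0.6105 0.0015 0.1084] open 0.0199 F [ 1.1  0.5 -2.4]
units [0.0042 0.014  0.001 ] M [[0.99, -0.0, 0.144], [-0.144, -0.0, 0.99], [-0.0, -1.0, -0.0]]
[ 0.15498103 -0.05274432 -0.04615038]
```

Force is only the wrench's weight; lifting further.

```bash
python3 -m inch '[[0,0,-0.03,0,0],[0,0,-0.06,0,0],[0,0,-0.1,0,0],[0,0,-0.18,0,0],[0,0,-0.25,0,0],[0,0,-0.25,0,0]]';python3 - <<'E'
from h import *
a=cam("side");b=cam("top")
crop(a,190,80,110,120,6,"s_n13")
crop(b,220,120,90,100,8,"t_n13",2)
E
```

```text
t: 39.12
tool_pos: [0.6123, 0.0013, 0.1869]
eef_rot: [-0.705, 0.705, -0.049, 0.053]
ft_force: [-0.0, -0.8, -2.4]
opening: 0.0196
```

View pics/s_n13.png

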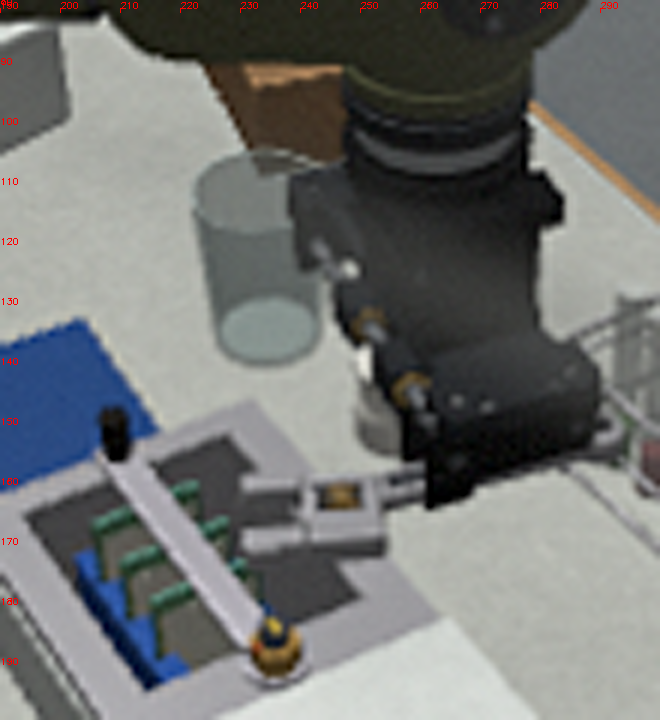

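```bash
python3 -m inch '[[0,-0.1,0,0.15,-0.05],[0,-0.2,0,0.3,-0.1],[0,-0.3,0,0.45,-0.15],[0,-0.4,0,0.6,-0.2],[0,-0.5,0,0.75,-0.25],[0,-0.597,0,0.9,-0.34],[0,-0.597,0,1,-0.34],[0,-0.597,0,1,-0.34],[0,-0.597,0,1,-0.34]]'
python3 - <<'E'
from h import *
plan([.483,.358,.05]);s,M=rows();print(np.degrees(np.arctan2(M[1,0],M[0,0])))
a=cam("side"); print("beaker base",atz(a,(234.5,134.7),0))
crop(a,110,60,150,130,5,"s_n14")
E
```

```text
t: 40.35
tool_pos: [0.476, 0.3234, 0.1822]
eef_rot: [-0.703, 0.704, 0.074, -0.075]
ft_force: [0.1, -1.1, -3.9]
opening: 0.0196
t 40.35 tcp [0.476  0.3234 0.1822] open 0.0196 F [ 0.1 -1.1 -3.9]
units [0.0482 0.4404 0.1084] M [[0.978, -0.002, -0.21], [0.21, -0.002, 0.978], [-0.002, -1.0, -0.001]]
12.136382929746013
beaker base [ 7.06197123e-01  3.50587647e-01 -1.11022302e-16]
```

View pics/s_n14.png

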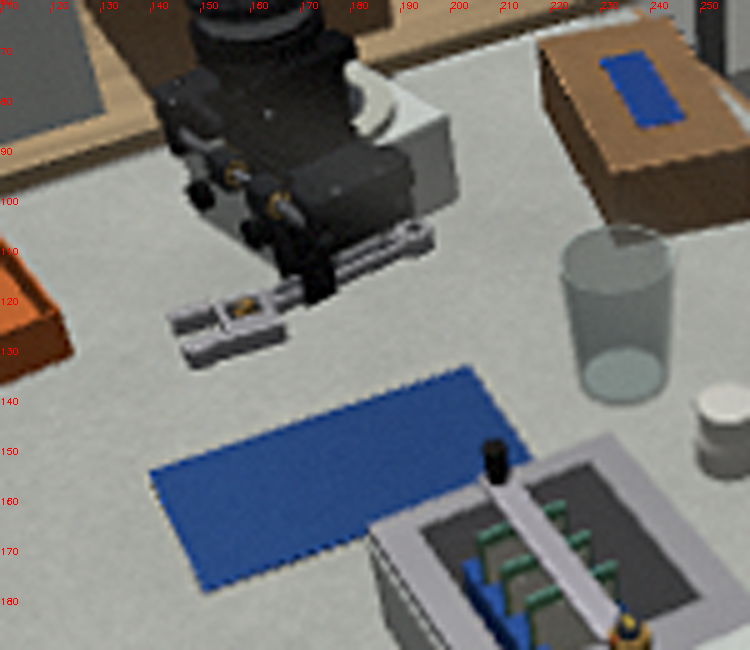

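```bash
python3 -m inch '[[0,0.048,0.1,0.108,0],[0,0.048,0.3,0.108,0],[0,0.048,0.45,0.108,0],[0,0.048,0.54,0.108,0],[0,0.048,0.575,0.108,0],[0,0.048,0.582,0.108,0],[0,0.048,0.582,0.108,0]]'
```

```text
t: 41.28
tool_pos: [0.485, 0.3592, 0.0105]
eef_rot: [0.704, -0.703, -0.075, 0.074]
ft_force: [1.5, -0.2, -3.4]
opening: 0.0197
```

```bash
python3 -m inch '[[0,0,0.01,0,0],[0,0,0.018,0,0],[0,0,0.018,0,0]]'; python3 -m inch '[[0,0,0,0,0],[0.5,0,0,0,0],[0.5,0,0,0,0],[0.5,0,0,0,0],[0.5,0,0,0,0],[0.5,0,-0.1,0,0],[0.5,0,-0.3,0,0],[0.5,0,-0.5,0,0],[0.3,0,-0.6,0,0],[0.3,0,-0.6,0,0],[0.3,0,-0.6,0,0]]'
```

```text
t: 41.65
tool_pos: [0.4849, 0.3594, 0.0055]
eef_rot: [0.703, -0.703, -0.076, 0.074]
ft_force: [-1.3, -2.0, 4.9]
opening: 0.0195
t: 43.02
tool_pos: [0.483, 0.3584, 0.1816]
eef_rot: [-0.703, 0.704, 0.074, -0.076]
ft_force: [-1.1, -0.4, -0.4]
opening: 0.0295
```

```bash
python3 - <<'E'
from h import *
a=cam("side");b=cam("top")
crop(b,90,160,180,90,4,"t_15",2)
crop(a,130,80,130,120,6,"s_15")
E
```

```text
(no output)
```

View pics/t_15.png

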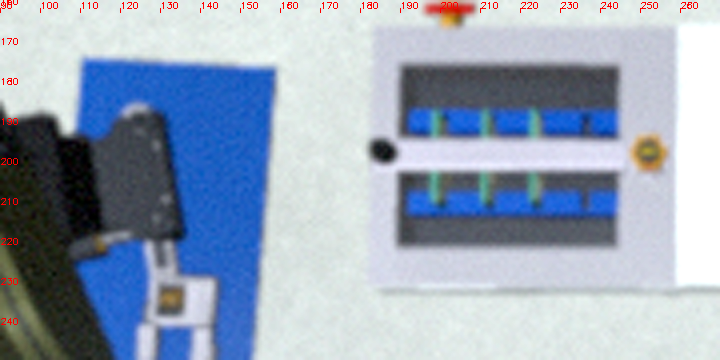

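View pics/s_15.png

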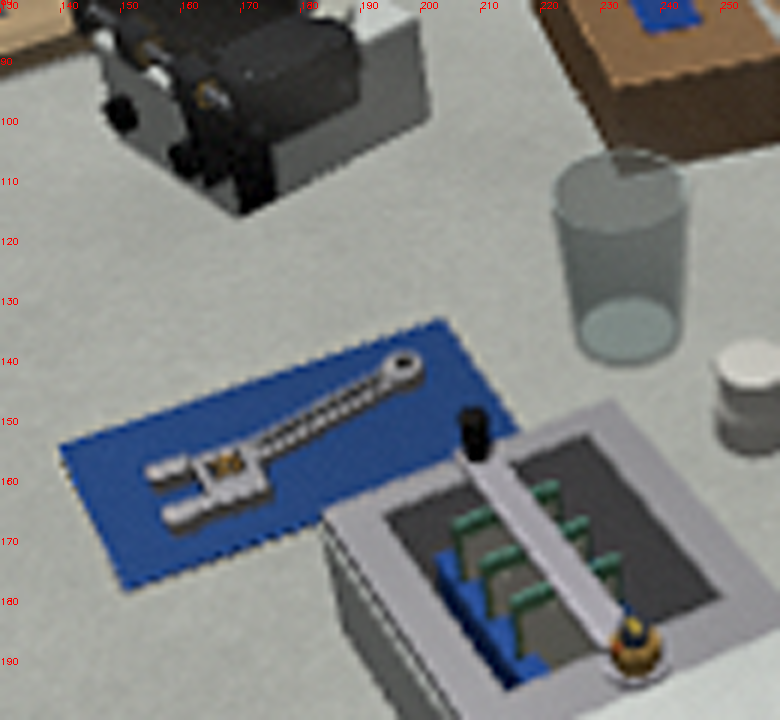

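```bash
python3 -m inch '[[0.4,0.01,0,-0.15,0.2],[0.4,0.02,0,-0.3,0.4],[0.4,0.03,0,-0.45,0.6],[0.4,0.041,0,-0.597,0.8],[0.4,0.041,0,-0.597,1],[0.4,0.041,0,-0.597,1],[0.4,0.041,0,-0.597,1],[0.4,0.041,0,-0.597,1]]';python3 -m inch '[[0.4,0,0,0,0.4],[0.4,0,0,0,0.7],[0.4,0,0,0,0.7],[0.4,0,0,0,0.7],[0.4,0,0,0,0.7],[0.4,0,0,0,0.7]]'
python3 - <<'E'
from h import *
plan([.5327,.186,.108]);s,M=rows();print(np.degrees(np.arctan2(M[1,2],M[0,2])))
a=cam("side");b=cam("top")
crop(b,150,150,120,90,6,"t_16",2)
crop(a,170,110,90,90,7,"s_16")
E
```

```text
t: 44.12
tool_pos: [0.5329, 0.1863, 0.1823]
eef_rot: [-0.646, 0.647, -0.287, 0.286]
ft_force: [0.3, -0.6, -0.1]
opening: 0.038
t: 44.88
tool_pos: [0.5333, 0.1864, 0.1832]
eef_rot: [-0.501, 0.502, -0.499, 0.499]
ft_force: [-0.3, 0.4, 0.2]
opening: 0.0383
t 44.88 tcp [0.5333 0.1864 0.1832] open 0.0383 F [-0.3  0.4  0.2]
units [ 0.0013  0.2507 -0.0019] M [[0.006, -0.0, 1.0], [-1.0, -0.0, 0.006], [0.0, -1.0, -0.0]]
0.3157694618697153
```

View pics/t_16.png

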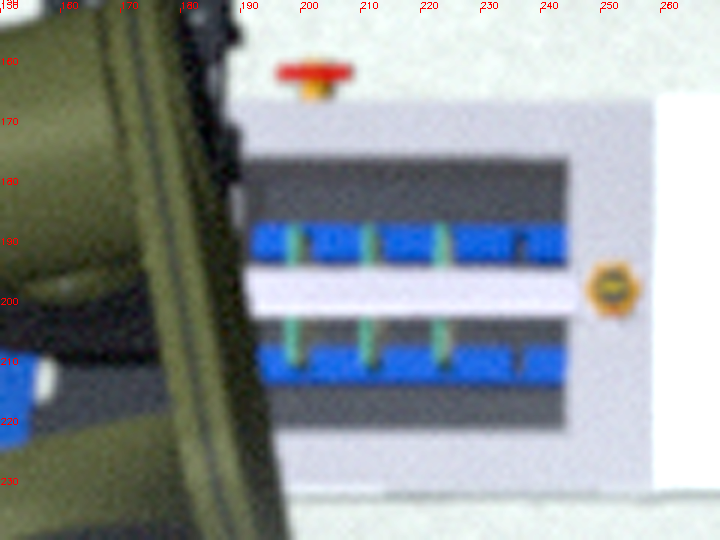

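View pics/s_16.png

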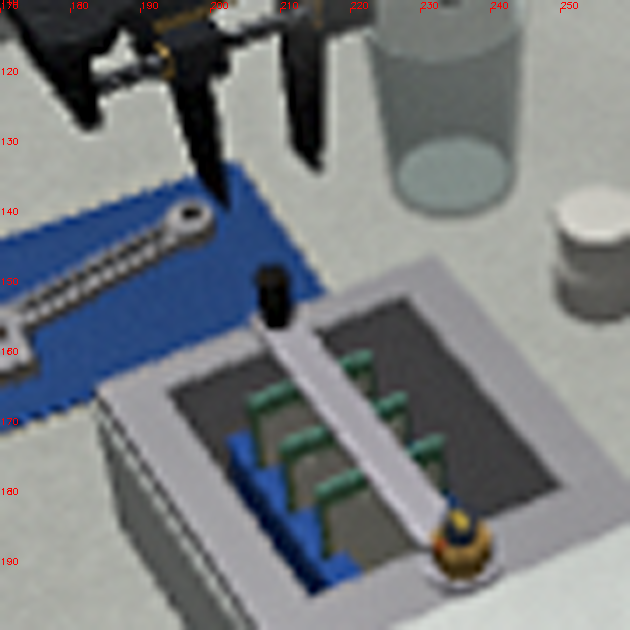

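```bash
python3 -m inch '[[0.4,0,0.1,0,0],[0.4,0,0.2,0,0],[0.4,0,0.24,0,0],[0.4,0,0.24,0,0],[0.1,0,0.24,0,0],[0,0,0.24,0,0],[0,0,0.24,0,0],[0,0,0.24,0,0]]'; python3 - <<'E'
from h import *
s,M=rows();t=s["tool_pos"];print(t,s["opening"])
n=np.array([.5327,.0162]);r=t[:2]-n;R0=np.linalg.norm(r);th=np.arctan2(r[1],r[0]);print(R0,np.degrees(th))
for d in range(0,96,8):
    p=n+R0*np.array([np.cos(th-np.radians(d)),np.sin(th-np.radians(d))]);print(d,(M.T@np.r_[p-t[:2],0]/.3).round(3))
E
```

```text
t: 45.98
tool_pos: [0.5338, 0.1865, 0.1125]
eef_rot: [0.501, -0.5, 0.499, -0.5]
ft_force: [-1.2, -0.1, 4.7]
opening: 0.015
[0.53383874 0.18652028 0.11251068] 0.015009301164779068
0.17032408279258346 89.61693433532984
0 [0. 0. 0.]
8 [0.006 0.    0.079]
16 [0.023 0.    0.156]
24 [0.051 0.    0.23 ]
32 [0.089 0.    0.3  ]
40 [0.136 0.    0.364]
48 [0.192 0.    0.42 ]
56 [0.255 0.    0.468]
64 [0.323 0.    0.507]
72 [0.397 0.    0.536]
80 [0.474 0.    0.555]
88 [0.553 0.    0.562]
```

```bash
python3 -m inch '[[0,0.006,0,0.079,0],[0,0.023,0,0.156,0],[0,0.051,0,0.23,0],[0,0.089,0,0.3,0],[0,0.136,0,0.364,0],[0,0.192,0,0.42,0],[0,0.255,0,0.468,0],[0,0.323,0,0.507,0],[0,0.397,0,0.536,0],[0,0.474,0,0.555,0],[0,0.553,0,0.562,0],[0,0.583,0,0.562,0]]'; python3 -m inch '[[0,0,0,0,0]]';python3 - <<'E'
from h import *
s,M=rows();t=s["tool_pos"];r=t[:2]-[.5327,.0162];print(np.linalg.norm(r),np.degrees(np.arctan2(r[1],r[0])),s["opening"])
a=cam("side")
crop(a,180,110,110,110,6,"s_17")
E
```

```text
t: 47.48
tool_pos: [0.7024, 0.0098, 0.1117]
eef_rot: [-0.5, 0.5, -0.5, 0.499]
ft_force: [-3.7, 2.3, 5.6]
opening: 0.015
t: 47.6
tool_pos: [0.7024, 0.0092, 0.1117]
eef_rot: [-0.5, 0.501, -0.499, 0.5]
ft_force: [-3.7, 0.4, 5.2]
opening: 0.0149
0.16980450631455205 -2.3760590784347837 0.014863101578086154
```

View pics/s_17.png

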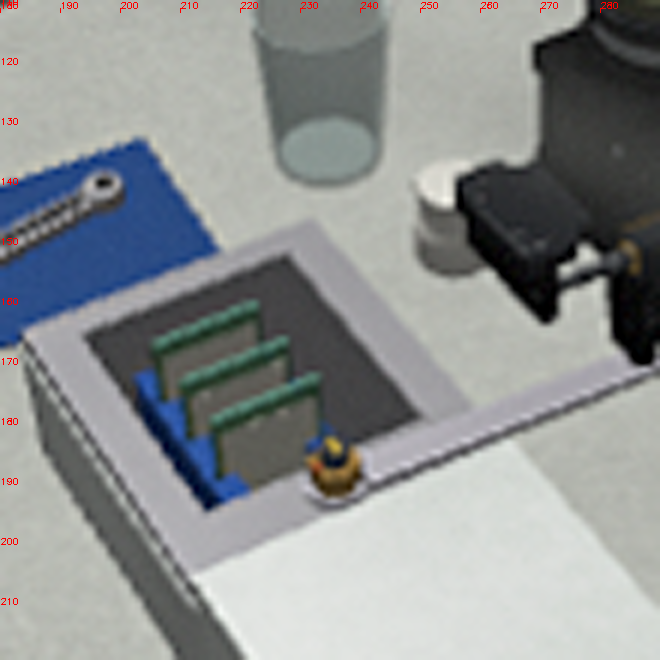

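```bash
python3 -m inch '[[0.3,0,0,0,0],[0.4,0,0,0,0],[0.4,0,0,0,0],[0.4,0,-0.1,0,0],[0.4,0,-0.25,0,0],[0.75,0.2,-0.3,0,0],[0.75,0.5,-0.3,0,0],[0.75,0.8,-0.3,-0.2,0],[0.75,0.8,-0.3,-0.2,0],[0.75,0.8,-0.3,-0.2,0]]';python3 - <<'E'
from h import *
a=cam("side");b=cam("top")
crop(a,190,135,80,80,9,"s_18")
crop(b,180,160,80,75,9,"t_18",2)
crop(a,220,260,120,110,6,"s_18r")
crop(b,345,195,85,65,9,"t_18r",2)
E
```

```text
t: 48.9
tool_pos: [0.6413, -0.2319, 0.2012]
eef_rot: [-0.499, 0.5, -0.501, 0.501]
ft_force: [0.2, -0.1, 0.3]
opening: 0.071
```

View pics/s_18.png

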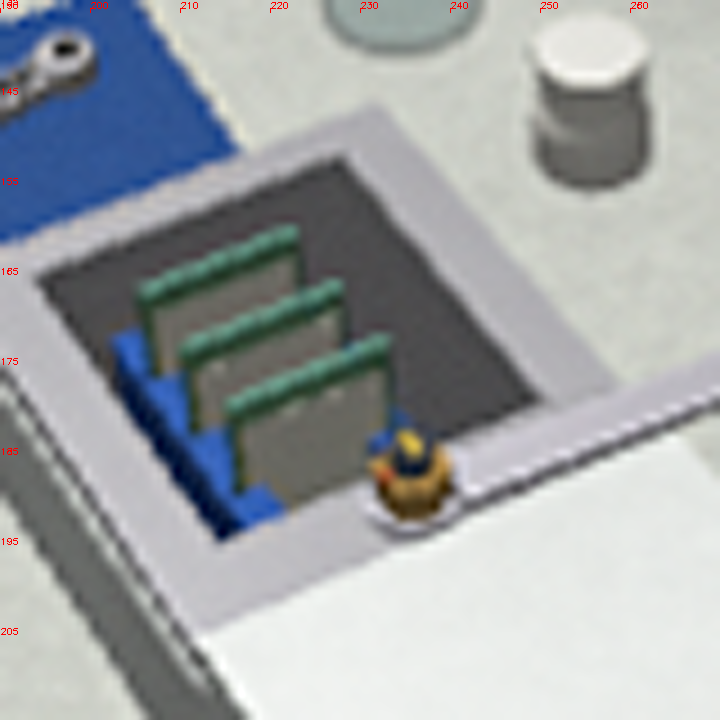

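View pics/t_18.png

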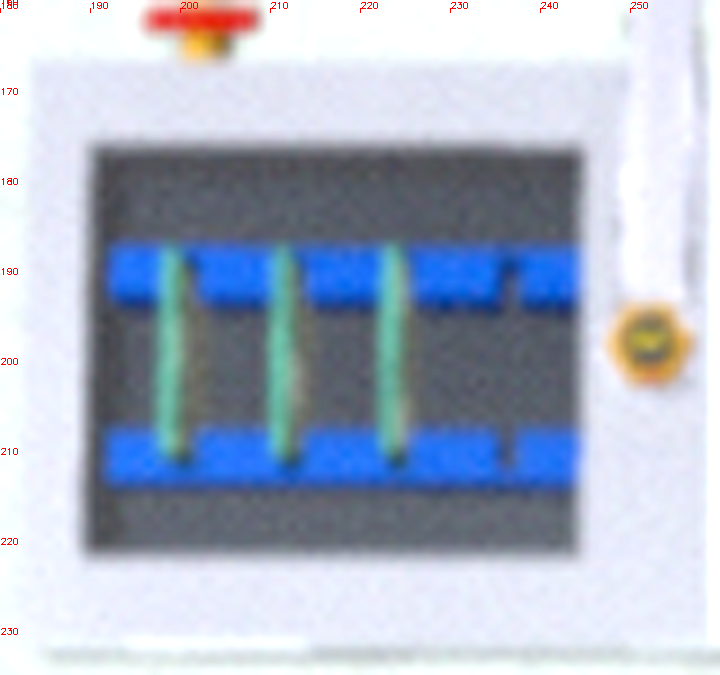

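View pics/s_18r.png

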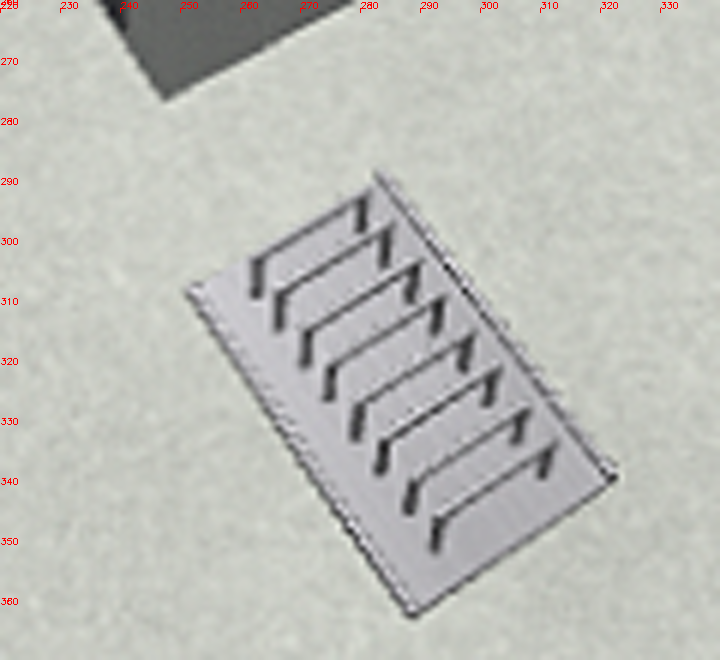

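View pics/t_18r.png

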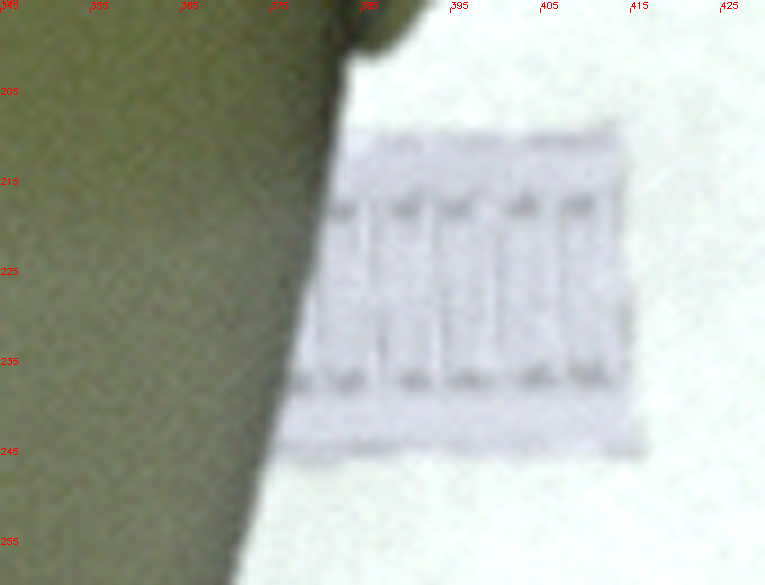

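```bash
python3 - <<'E'
from h import *
a,b=last("side"),last("top")
t=lambda u,v:(180+(u+.5)/9-.5,160+(v+.5)/9-.5); s=lambda u,v:(190+(u+.5)/9-.5,135+(v+.5)/9-.5)
for n,T,S,E in (("A",(170,352),(219,262),((142,292),(296,232))),("B",(281,352),(264,317),((185,347),(342,287))),("C",(391,352),(309,373),((230,404),(388,342)))):
    print(n,tri(a,s(*S),b,t(*T)),"top@.092",atz(b,t(*T),.092),"side@.092",atz(a,s(*S),.092), "len",np.linalg.norm(atz(a,s(*E[0]),.092)-atz(a,s(*E[1]),.092)))
print("nut side/top",atz(a,s(410,440),.126),atz(b,t(650,342),.118))
E
```

```text
A (array([0.53236833, 0.15553243, 0.09165784]), np.float64(0.0017479070926929893)) top@.092 [0.53150212 0.15575886 0.092     ] side@.092 [0.53307618 0.154951   0.092     ] len 0.05846583101286231
B (array([0.53281048, 0.1231002 , 0.09190282]), np.float64(0.00250835896858843)) top@.092 [0.53161005 0.12349114 0.092     ] side@.092 [0.53398432 0.12266816 0.092     ] len 0.05836693606529775
C (array([0.53305378, 0.0910457 , 0.09243508]), np.float64(0.002919553541708101)) top@.092 [0.53171545 0.09156104 0.092     ] side@.092 [0.53464117 0.09105679 0.092     ] len 0.058102548182440955
nut side/top [0.53420131 0.01697403 0.126     ] [0.5321199  0.01589613 0.118     ]
```

```bash
cat > rackfit.py <<'E'
from fit import *
def rackobs():
    t=C(350,200,10);s=C(240,280,8)
    base=[('b',t(65,108),(50,80,5)),('b',t(640,93),(50,-80,5)),('b',t(665,460),(-50,-80,5)),('b',t(75,465),(-50,80,5)),
    ('a',s(92,228),(-50,80,5)),('a',s(343,68),(50,80,5)),('a',s(657,475),(50,-80,5)),('a',s(390,660),(-50,-80,5))]
    hoop=[]
    for i,(l,r) in enumerate([((182,188),(325,103)),((212,233),(357,145)),((250,283),(392,195)),((280,328),(426,240)),((317,380),(462,292)),((350,432),(498,338)),((390,485),(538,390)),((422,535),(575,437))]):
        y=(54,18,-18,-54)[i//2]+(7.2 if i%2==0 else -7.2)
        hoop+=[(s(*l),s(*r),y)]
    return base,hoop
E
python3 - <<'E'
from rackfit import *
a,b=last("side"),last("top")
base,hoop=rackobs()
p=fit(a,b,base,[.46,-.35,0,0],fixz=0)
pa=fit(a,b,[o for o in base if o[0]=='a'],[.46,-.35,0,0],fixz=0);pb=fit(a,b,[o for o in base if o[0]=='b'],[.46,-.35,0,0],fixz=0)
for Z in (.036,.041,.046):
  c,s=np.cos(p[3]),np.sin(p[3]);out=[]
  for l,r,y in hoop:
    for q in (l,r):
        d=atz(a,q,Z)[:2]-pa[:2]; out.append(((c*d[0]+s*d[1])*1e3,(-s*d[0]+c*d[1])*1e3-y))
  print(Z,np.array(out).round(1).tolist())
E
```

```text
pose [ 0.4628 -0.3513  0.      0.0299] yawdeg 1.71
res [[-1.1, -0.1], [0.5, 0.2], [0.3, 0.2], [-1.0, 0.7], [-0.3, -0.4], [-0.2, -0.5], [-0.3, -0.9], [0.5, 0.2]]
pose [ 0.4638 -0.3511  0.      0.0382] yawdeg 2.19
res [[-1.0, -0.1], [0.5, 0.0], [0.7, -0.4], [-0.3, 0.4]]
pose [ 0.4617 -0.3515  0.      0.0195] yawdeg 1.12
res [[-0.1, -0.3], [0.1, 0.2], [-0.4, -0.2], [0.4, 0.3]]
0.036 [[-26.3, 0.6], [26.1, 0.4], [-26.7, -2.0], [26.2, -2.1], [-26.1, 0.2], [25.5, 0.3], [-26.5, -1.8], [25.5, -2.7], [-26.5, 0.9], [24.7, -0.2], [-27.5, -2.7], [25.0, -3.1], [-26.9, -0.0], [25.2, -0.6], [-27.8, -2.3], [25.5, -3.3]]
0.041 [[-27.6, -1.4], [24.5, -1.6], [-28.0, -3.9], [24.6, -4.0], [-27.4, -1.6], [23.9, -1.5], [-27.9, -3.5], [23.9, -4.4], [-27.8, -0.7], [23.1, -1.8], [-28.8, -4.1], [23.4, -4.6], [-28.2, -1.4], [23.5, -2.0], [-29.1, -3.5], [23.8, -4.5]]
0.046 [[-28.9, -3.4], [22.8, -3.6], [-29.4, -5.8], [22.9, -5.9], [-28.7, -3.3], [22.2, -3.3], [-29.2, -5.1], [22.2, -6.0], [-29.2, -2.3], [21.4, -3.4], [-30.1, -5.6], [21.7, -6.1], [-29.6, -2.7], [21.9, -3.3], [-30.4, -4.8], [22.2, -5.8]]
```

```bash
python3 -m inch '[[0.8,-0.2,0,-0.08,0],[0.8,-0.4,0,-0.16,0],[0.8,-0.6,0,-0.24,0],[0.8,-0.8,0,-0.32,0],[0.8,-1,0,-0.362,0],[0.8,-1,0,-0.362,0],[0.8,-1,0,-0.362,0],[0.8,-1,0,-0.362,0]]';python3 -c "
from h import *
plan([.5327,.0915,.057]);s,M=rows();print(np.degrees(np.arctan2(M[1,2],M[0,2])))"
```

```text
t: 50.0
tool_pos: [0.5342, 0.0708, 0.2014]
eef_rot: [-0.5, 0.501, -0.499, 0.5]
ft_force: [0.5, 1.1, -0.1]
opening: 0.0762
t 50.0 tcp [0.5342 0.0708 0.2014] open 0.0762 F [ 0.5  1.1 -0.1]
units [-0.0692  0.4815 -0.0049] M [[0.002, 0.0, 1.0], [-1.0, -0.0, 0.002], [0.0, -1.0, 0.0]]
0.10243888157110582
```

```bash
python3 -m inch '[[0.8,-0.069,0,-0.005,0],[0.8,-0.069,0.1,-0.005,0],[0.8,-0.069,0.25,-0.005,0],[0.8,-0.069,0.32,-0.005,0],[0.8,-0.069,0.32,-0.005,0]]';python3 - <<'E'
from h import *
plan([.5327,.0915,.057])
a=cam("side");crop(a,190,125,80,80,9,"s_19")
E
```

```text
t: 50.62
tool_pos: [0.5309, 0.0907, 0.1031]
eef_rot: [-0.499, 0.501, -0.501, 0.499]
ft_force: [0.1, -0.2, 0.2]
opening: 0.076
t 50.62 tcp [0.5309 0.0907 0.1031] open 0.076 F [ 0.1 -0.2  0.2]
units [-0.0028  0.1535  0.0066] M [[0.0, -0.005, 1.0], [-1.0, -0.0, 0.0], [0.0, -1.0, -0.005]]
```

View pics/s_19.png

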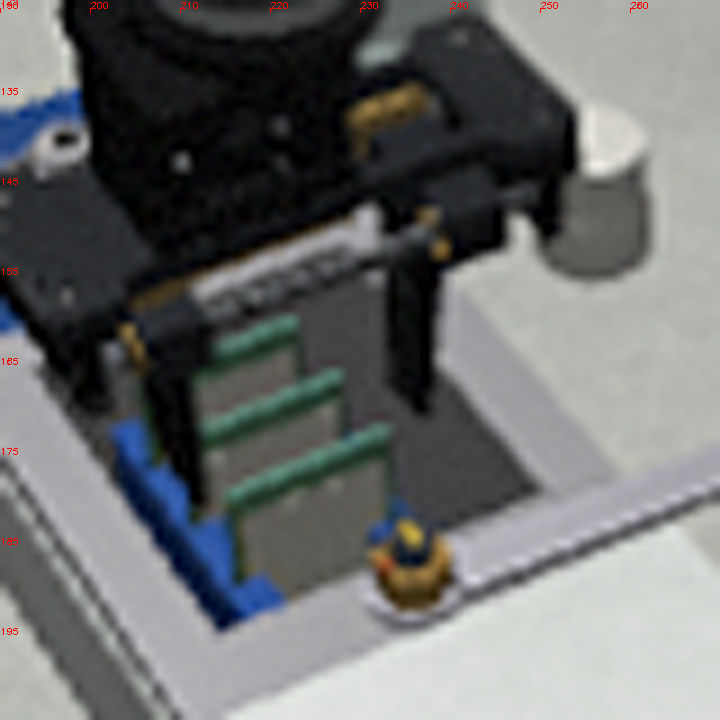

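```bash
python3 -m inch '[[0.8,-0.003,0,0.004,0],[0.8,-0.003,0.06,0.004,0],[0.8,-0.003,0.12,0.004,0],[0.8,-0.003,0.15,0.004,0],[0.8,-0.003,0.15,0.004,0]]';python3 -c "
from h import *
plan([.5327,.0915,.057])"
```

```text
t: 51.3
tool_pos: [0.5322, 0.093, 0.0588]
eef_rot: [-0.5, 0.501, -0.5, 0.499]
ft_force: [0.3, 0.2, 0.1]
opening: 0.0761
t 51.3 tcp [0.5322 0.093  0.0588] open 0.0761 F [0.3 0.2 0.1]
units [0.0049 0.0061 0.0016] M [[0.003, -0.003, 1.0], [-1.0, -0.0, 0.003], [0.0, -1.0, -0.003]]
```

```bash
python3 -m inch '[[0.72,0.004,0,0.001,0],[0.66,0.004,0,0.001,0],[0.62,0.004,0,0.001,0],[0.5,0.004,0,0.001,0],[0.5,0.004,0,0.001,0],[0.5,0.004,0,0.001,0]]'; python3 -m inch '[[0.5,0,-0.02,0,0],[0.5,0,-0.06,0,0],[0.5,0,-0.12,0,0],[0.5,0,-0.2,0,0],[0.5,0,-0.3,0,0],[0.5,0,-0.4,0,0],[0.5,0,-0.5,0,0],[0.5,0,-0.5,0,0]]';python3 - <<'E'
from h import *
plan([.5327,.0915,.057])
a=cam("side");crop(a,180,85,90,110,7,"s_20")
E
```

```text
t: 52.05
tool_pos: [0.534, 0.0919, 0.061]
eef_rot: [0.501, -0.5, 0.499, -0.5]
ft_force: [-1.4, -1.1, 3.5]
opening: 0.0596
t: 53.05
tool_pos: [0.5357, 0.092, 0.2148]
eef_rot: [0.503, -0.499, 0.498, -0.501]
ft_force: [-0.0, 0.1, -0.5]
opening: 0.0594
t 53.05 tcp [0.5357 0.092  0.2148] open 0.0594 F [-0.   0.1 -0.5]
units [ 0.002   0.5259 -0.0139] M [[0.003, 0.008, 1.0], [-1.0, 0.001, 0.003], [-0.001, -1.0, 0.008]]
```

View pics/s_20.png

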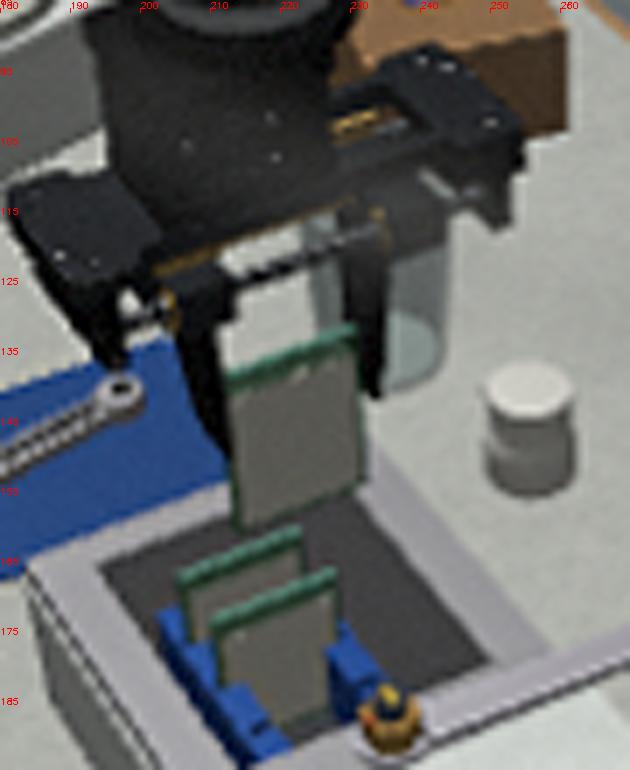

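```bash
python3 -m inch '[[0.5,0.1,0,0,0],[0.5,0.25,0,-0.03,0],[0.5,0.4,0,-0.06,0],[0.5,0.55,0,-0.1,0],[0.5,0.7,0,-0.13,0],[0.5,0.85,0,-0.16,-0.028],[0.5,1,0,-0.2,-0.028],[0.5,1,0,-0.2,-0.028],[0.5,1,0,-0.2,-0.028],[0.5,1,0,-0.2,-0.028]]';python3 -c "
from h import *
plan([.4644,-.4053,.12])"
```

```text
t: 54.35
tool_pos: [0.4744, -0.2072, 0.2098]
eef_rot: [-0.508, 0.508, -0.492, 0.491]
ft_force: [0.1, 0.2, -0.2]
opening: 0.0596
t 54.35 tcp [ 0.4744 -0.2072  0.2098] open 0.0596 F [ 0.1  0.2 -0.2]
units [ 0.6591  0.2988 -0.0549] M [[0.033, -0.001, 0.999], [-0.999, 0.001, 0.033], [-0.001, -1.0, -0.001]]
```

```bash
python3 -m inch '[[0.5,0.15,0,-0.01,0],[0.5,0.3,0,-0.03,0],[0.5,0.45,0.1,-0.04,0],[0.5,0.6,0.2,-0.055,0],[0.5,0.659,0.299,-0.055,0],[0.5,0.659,0.299,-0.055,0],[0.5,0.659,0.299,-0.055,0],[0.5,0.659,0.299,-0.055,0]]';cat > platecheck.py <<'E'
from rackfit import *
from ov import *
def poly(p,L):
    c,s=np.cos(p[3]),np.sin(p[3]);L=np.array(L)/1e3; return np.c_[p[0]+c*L[:,0]-s*L[:,1],p[1]+s*L[:,0]+c*L[:,1],p[2]+L[:,2]]
def plate(dz=.049):
    s,M=rows();t=s["tool_pos"];yaw=np.arctan2(M[1,2],M[0,2])
    return poly([t[0],t[1],t[2]-dz,yaw],[(-30,0,0),(30,0,0),(30,0,80),(-30,0,80)])
def rackpolys(p):
    o=[(poly(p,[(50,80,5),(50,-80,5),(-50,-80,5),(-50,80,5)]),(0,160,0))]
    for y in (54,18,-18,-54):
        for d in (-8,8): o.append((poly(p,[(-28,y+d,5),(-28,y+d,41),(28,y+d,41),(28,y+d,5)]),(255,0,255)))
    return o
E
python3 - <<'E'
from platecheck import *
s,M=rows();print(s["tool_pos"],np.degrees(np.arctan2(M[1,2],M[0,2])))
a=cam("side");b=cam("top")
overlay(a,[],230,250,100,115,7,"s_21a"); overlay(a,rackpolys([.4628,-.3513,0,.0299])+[(plate(),(0,0,255))],230,250,100,115,7,"s_21b")
overlay(b,[],345,185,100,75,8,"t_21",2)
E
```

```text
t: 55.35
tool_pos: [0.4654, -0.4061, 0.1228]
eef_rot: [0.508, -0.508, 0.491, -0.493]
ft_force: [-0.4, -0.2, -0.4]
opening: 0.0596
[ 0.46536204 -0.40606707  0.12280205] 1.9052159767887724
```

View pics/s_21a.png

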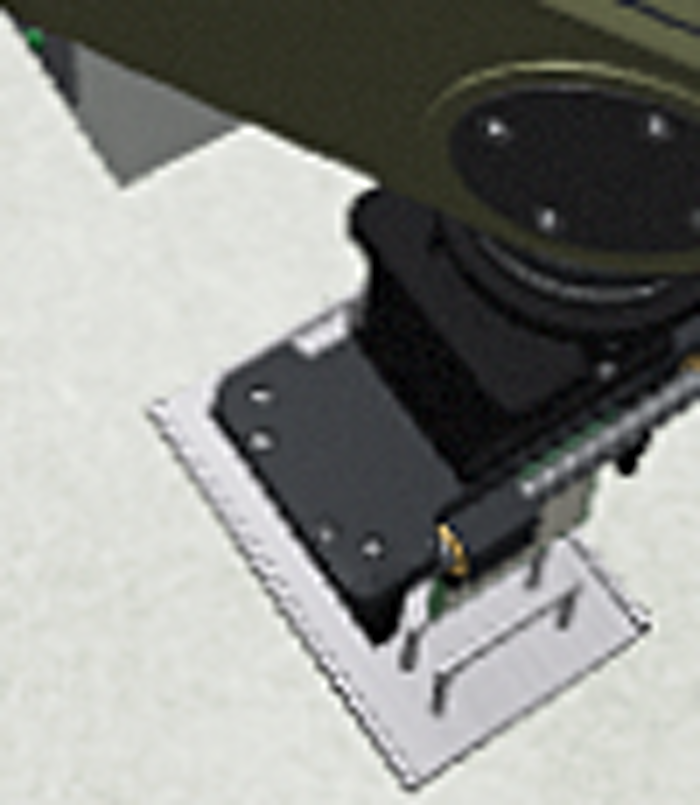

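View pics/s_21b.png

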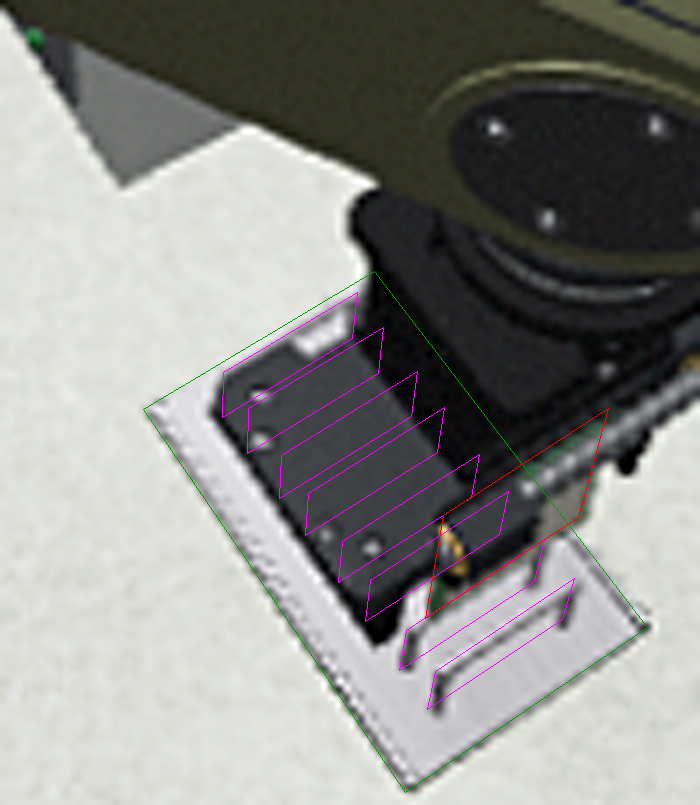

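View pics/t_21.png

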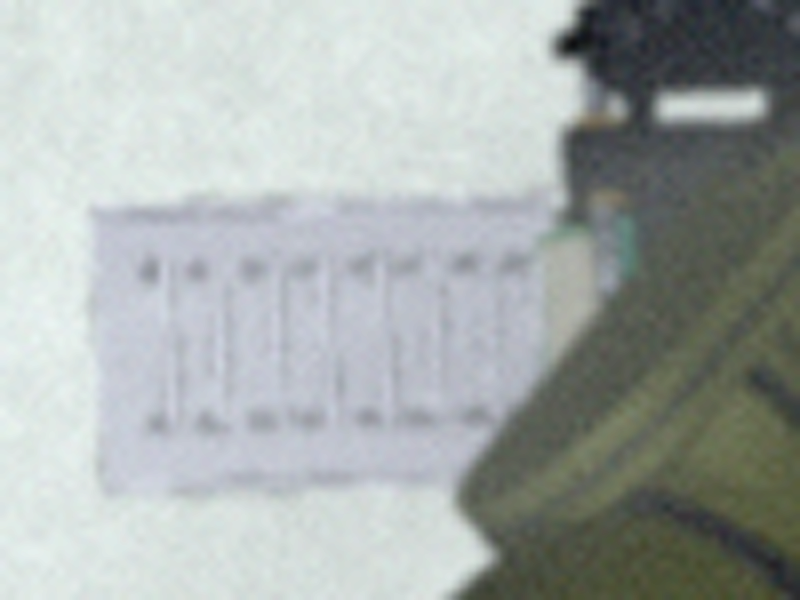

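```bash
python3 -m inch '[[0.5,0,0.03,-0.003,0],[0.5,0,0.06,-0.003,0],[0.5,0,0.075,-0.003,0],[0.5,0,0.075,-0.003,0]]';
python3 - <<'E'
from platecheck import *
s,M=rows();print(s["tool_pos"],np.degrees(np.arctan2(M[1,2],M[0,2])))
a=cam("side")
overlay(a,[],275,310,55,60,13,"s_22a"); overlay(a,rackpolys([.4628,-.3513,0,.0299])[-2:]+[(plate(),(0,0,255))],275,310,55,60,13,"s_22b")
E
```

```text
t: 55.95
tool_pos: [0.4628, -0.4061, 0.0972]
eef_rot: [0.508, -0.508, 0.493, -0.491]
ft_force: [0.5, -0.3, 0.0]
opening: 0.0595
[ 0.46282119 -0.40613276  0.09724152] 1.8091738191839735
```

View pics/s_22a.png

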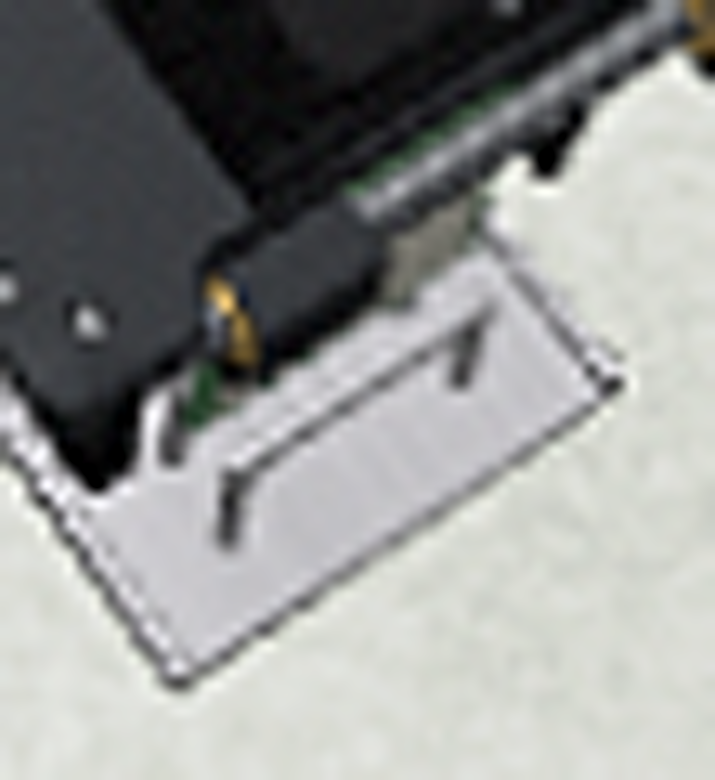

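View pics/s_22b.png

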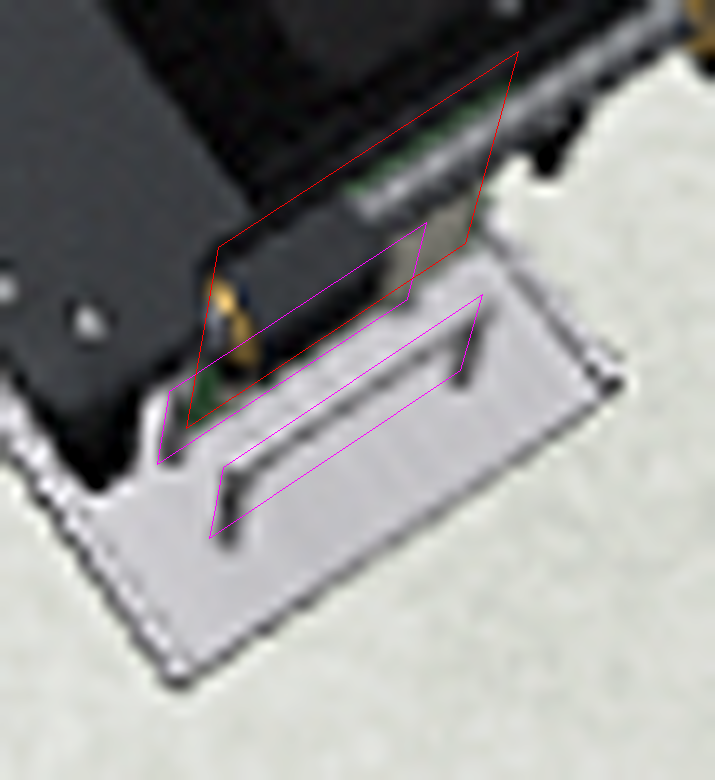

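```bash
python3 - <<'E'
from platecheck import *
b=cam("top")
overlay(enh(b),[],350,205,52,45,15,"t_23",1)
E
```

```text
(no output)
```

View pics/t_23.png

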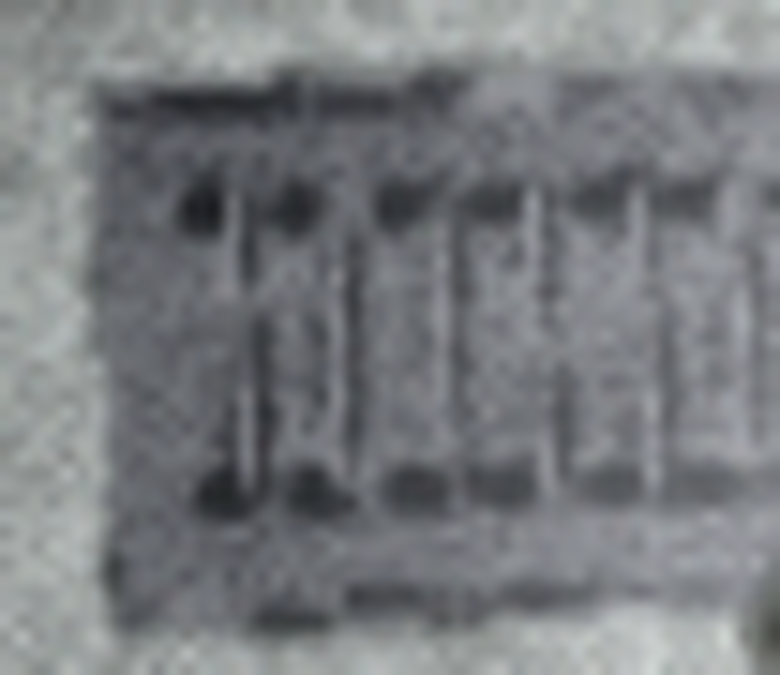

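```bash
python3 - <<'E'
from platecheck import *
b=last("top");t=C(350,205,15)
pb=[.4617,-.3515,0,.0195]; p=[.4628,-.3513,0,.0299]
for nm,us,Z in (("top",[(240,335,445,540,640,735),(252,347,460,552,655,752)],.041),("base",[(193,282,390,482,587,672),(209,300,397,482,590,677)],.008)):
    for k,v in ((0,205),(1,490)):
        P=np.array([atz(b,t(u,v),Z) for u in us[k]]); print(nm,P[:,0].mean().round(4),P[:,1].round(4),"slot centres y",((P[0::2,1]+P[1::2,1])/2).round(4))
c,s=np.cos(.0299),np.sin(.0299)
for y in (54,18,-18,-54): 
  for x in (28,-28): print("pred",y,x,round(p[1]+(s*x+c*y)/1e3,4),end=" ")
print();print("x legs",)
E
```

```text
top 0.4854 [-0.2887 -0.3057 -0.3254 -0.3425 -0.3604 -0.3775] slot centres y [-0.2972 -0.334  -0.369 ]
top 0.4345 [-0.2896 -0.3066 -0.3267 -0.3432 -0.3615 -0.3789] slot centres y [-0.2981 -0.3349 -0.3702]
base 0.4874 [-0.2872 -0.3036 -0.3235 -0.3404 -0.3597 -0.3754] slot centres y [-0.2954 -0.3319 -0.3675]
base 0.4352 [-0.2889 -0.3056 -0.3234 -0.3389 -0.3587 -0.3747] slot centres y [-0.2973 -0.3311 -0.3667]
pred 54 28 -0.2965 pred 54 -28 -0.2982 pred 18 28 -0.3325 pred 18 -28 -0.3341 pred -18 28 -0.3685 pred -18 -28 -0.3701 pred -54 28 -0.4044 pred -54 -28 -0.4061 
x legs
```

```bash
python3 -m inch '[[0.5,0,0.03,0,0],[0.5,0,0.06,0,0],[0.5,0,0.09,0,0],[0.5,0,0.12,0,0],[0.5,0,0.13,0,0],[0.5,0,0.13,0,0]]';
python3 - <<'E'
from platecheck import *
s,M=rows();print(s["tool_pos"],s["ft_force"])
a=cam("side")
overlay(a,[],270,300,60,65,12,"s_24a")
E
```

```text
t: 56.8
tool_pos: [0.4632, -0.4064, 0.0589]
eef_rot: [0.508, -0.508, 0.492, -0.492]
ft_force: [-0.0, 0.3, -0.0]
opening: 0.0592
[ 0.46316774 -0.40635525  0.05891369] [-0.01631788  0.26804353 -0.03457842]
```

View pics/s_24a.png

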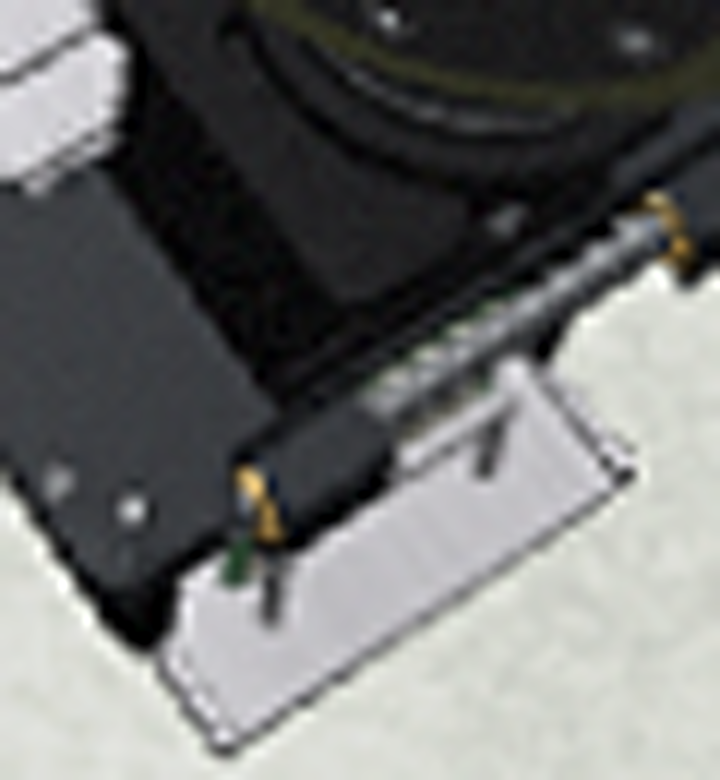

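```bash
python3 -m inch '[[0.5,0,0.008,0,0],[0.5,0,0.013,0,0],[0.5,0,0.013,0,0]]'; python3 -m inch '[[0.5,0,0.003,0,0],[0.5,0,0.003,0,0]]'
```

```text
t: 57.22
tool_pos: [0.4632, -0.4064, 0.0553]
eef_rot: [-0.508, 0.508, -0.492, 0.492]
ft_force: [0.1, -0.3, -0.4]
opening: 0.0597
t: 57.48
tool_pos: [0.4632, -0.4065, 0.0544]
eef_rot: [-0.508, 0.508, -0.492, 0.492]
ft_force: [-0.1, 0.2, 0.1]
opening: 0.0597
```

```bash
python3 -m inch '[[0.5,0,0.003,0,0],[0.5,0,0.004,0,0],[0.5,0,0.004,0,0]]'; python3 -m inch '[[0.5,0,0.003,0,0],[0.5,0,0.005,0,0],[0.5,0,0.005,0,0]]'
```

```text
t: 57.85
tool_pos: [0.4634, -0.4067, 0.054]
eef_rot: [-0.508, 0.508, -0.492, 0.492]
ft_force: [-1.6, 1.4, 4.8]
opening: 0.0598
t: 58.22
tool_pos: [0.4635, -0.407, 0.0539]
eef_rot: [-0.508, 0.508, -0.492, 0.492]
ft_force: [-5.1, 3.4, 11.3]
opening: 0.0594
```

```bash
python3 -m inch '[[0.5,0,-0.007,0,0],[0.5,0,-0.007,0,0],[0.68,0,-0.007,0,0],[0.75,0,-0.007,0,0],[0.78,0,-0.007,0,0],[0.78,0,-0.007,0,0],[0.78,0,-0.05,0,0],[0.78,0,-0.1,0,0],[0.78,0,-0.2,0,0],[0.78,0,-0.35,0,0],[0.78,0,-0.5,0,0],[0.78,0,-0.5,0,0]]';python3 -m inch '[[0.8,-0.2,0,0,0],[0.8,-0.4,0,0.03,0],[0.8,-0.6,0,0.06,0],[0.8,-0.8,0,0.1,0.028],[0.8,-1,0,0.14,0.028],[0.8,-1,0,0.14,0.028],[0.8,-1,0,0.14,0.028]]'
python3 - <<'E'
from platecheck import *
plan([.5327,.1235,.057]);a=cam("side");b=cam("top")
overlay(a,[],240,280,90,85,8,"s_25a")
overlay(b,[],345,195,80,60,9,"t_25a",2)
E
```

```text
t: 59.72
tool_pos: [0.4655, -0.4088, 0.2092]
eef_rot: [-0.508, 0.508, -0.488, 0.496]
ft_force: [0.3, -0.0, 0.6]
opening: 0.0745
t: 60.6
tool_pos: [0.4955, -0.1053, 0.2016]
eef_rot: [-0.501, 0.501, -0.499, 0.499]
ft_force: [-0.0, 0.2, 0.4]
opening: 0.0763
t 60.6 tcp [ 0.4955 -0.1053  0.2016] open 0.0763 F [-0.   0.2  0.4]
units [-0.7626  0.4817  0.1265] M [[0.003, -0.0, 1.0], [-1.0, -0.0, 0.003], [0.0, -1.0, -0.0]]
```

View pics/s_25a.png

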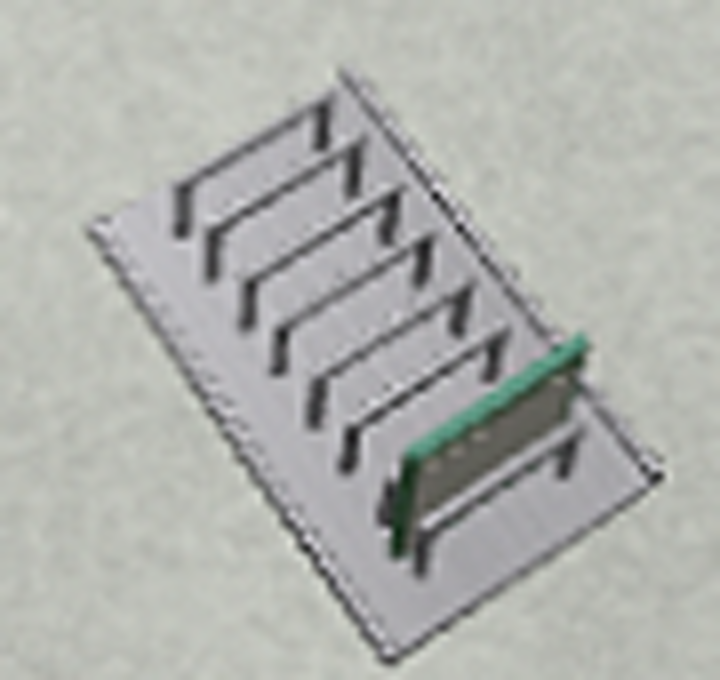

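View pics/t_25a.png

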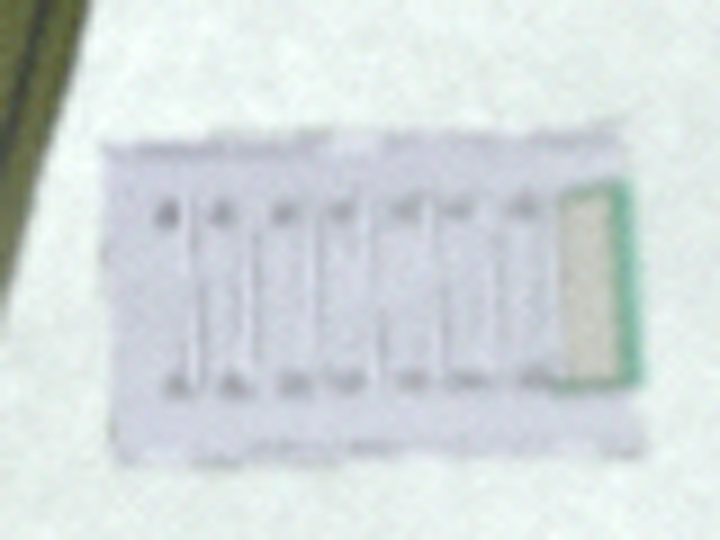

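```bash
python3 -m inch '[[0.8,-0.2,0,0.05,0],[0.8,-0.4,0,0.1,0],[0.8,-0.6,0,0.127,0],[0.8,-0.763,0,0.127,0],[0.8,-0.763,0,0.127,0],[0.8,-0.763,0.1,0.127,0],[0.8,-0.763,0.25,0.127,0],[0.8,-0.763,0.33,0.127,0],[0.8,-0.763,0.33,0.127,0],[0.8,-0.763,0.33,0.127,0]]';python3 -c "
from h import *
plan([.5327,.1235,.057])"
```

```text
t: 61.95
tool_pos: [0.5344, 0.1226, 0.1041]
eef_rot: [0.501, -0.5, 0.499, -0.5]
ft_force: [0.4, 0.7, 0.6]
opening: 0.0765
t 61.95 tcp [0.5344 0.1226 0.1041] open 0.0765 F [0.4 0.7 0.6]
units [-0.0031  0.1569 -0.0061] M [[0.001, 0.002, 1.0], [-1.0, 0.0, 0.001], [-0.0, -1.0, 0.002]]
```

```bash
python3 -m inch '[[0.8,-0.003,0,-0.006,0],[0.8,-0.003,0.06,-0.006,0],[0.8,-0.003,0.12,-0.006,0],[0.8,-0.003,0.155,-0.006,0],[0.8,-0.003,0.155,-0.006,0]]';python3 -c "
from h import *
plan([.5327,.1235,.057])"; python3 -m inch '[[0.72,0,0,0,0],[0.66,0,0,0,0],[0.62,0,0,0,0],[0.5,0,0,0,0],[0.5,0,0,0,0],[0.5,0,0,0,0]]'
```

```text
t: 62.58
tool_pos: [0.5302, 0.1245, 0.0543]
eef_rot: [-0.5, 0.502, -0.5, 0.499]
ft_force: [-0.4, 0.7, -0.8]
opening: 0.0764
t 62.58 tcp [0.5302 0.1245 0.0543] open 0.0764 F [-0.4  0.7 -0.8]
units [ 0.0033 -0.009   0.0084] M [[0.002, -0.003, 1.0], [-1.0, -0.0, 0.002], [0.0, -1.0, -0.003]]
t: 63.32
tool_pos: [0.5319, 0.1247, 0.0568]
eef_rot: [0.501, -0.5, 0.499, -0.5]
ft_force: [-0.4, -0.2, 3.1]
opening: 0.0593
```

```bash
python3 -m inch '[[0.5,0,-0.02,0,0],[0.5,0,-0.06,0,0],[0.5,0,-0.12,0,0],[0.5,0,-0.2,0,0],[0.5,0,-0.3,0,0],[0.5,0,-0.4,0,0],[0.5,0.1,-0.5,0,0],[0.5,0.3,-0.5,0,0],[0.5,0.45,-0.5,0,0],[0.5,0.6,-0.5,0,0],[0.5,0.8,-0.5,0,0],[0.5,0.8,-0.5,0,0]]';python3 - <<'E'
from platecheck import *
plan([.4633,-.370,.12]);a=cam("side")
overlay(a,[],190,100,120,140,5,"s_26a")
E
```

```text
t: 64.82
tool_pos: [0.532, -0.1188, 0.2077]
eef_rot: [-0.499, 0.499, -0.5, 0.501]
ft_force: [-0.6, 1.3, -0.4]
opening: 0.0598
t 64.83 tcp [ 0.532  -0.1188  0.2077] open 0.0598 F [-0.6  1.3 -0.4]
units [ 0.8378  0.2929 -0.2268] M [[-0.003, 0.001, 1.0], [-1.0, -0.001, -0.003], [0.001, -1.0, 0.001]]
```

View pics/s_26a.png

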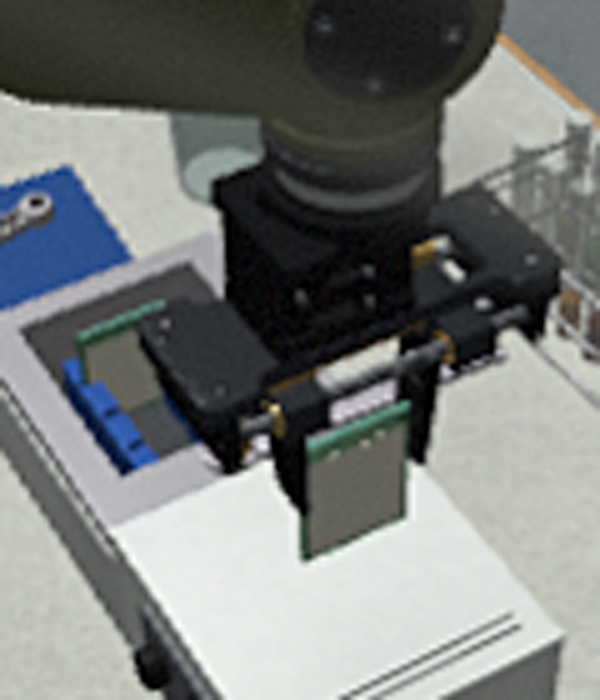

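```bash
python3 -m inch '[[0.5,0.15,0,-0.05,0],[0.5,0.3,0,-0.1,0],[0.5,0.45,0,-0.15,-0.033],[0.5,0.6,0,-0.2,-0.033],[0.5,0.75,0.1,-0.227,-0.033],[0.5,0.838,0.2,-0.227,-0.033],[0.5,0.838,0.29,-0.227,-0.033],[0.5,0.838,0.29,-0.227,-0.033],[0.5,0.838,0.29,-0.227,-0.033]]';python3 - <<'E'
from platecheck import *
plan([.4633,-.370,.096]);s,M=rows();print(np.degrees(np.arctan2(M[1,2],M[0,2])));a=cam("side")
overlay(a,rackpolys([.4628,-.3513,0,.0299])[:1]+[(plate(.0448),(0,0,255))],240,270,90,95,8,"s_27a")
E
```

```text
t: 66.0
tool_pos: [0.4657, -0.3665, 0.1208]
eef_rot: [0.51, -0.509, 0.49, -0.491]
ft_force: [-0.0, -0.1, -0.4]
opening: 0.0597
t 66.0 tcp [ 0.4657 -0.3665  0.1208] open 0.0597 F [-0.  -0.1 -0.4]
units [ 0.0113  0.0828 -0.0084] M [[0.038, 0.001, 0.999], [-0.999, -0.001, 0.038], [0.001, -1.0, 0.001]]
2.201393739227199
```

View pics/s_27a.png

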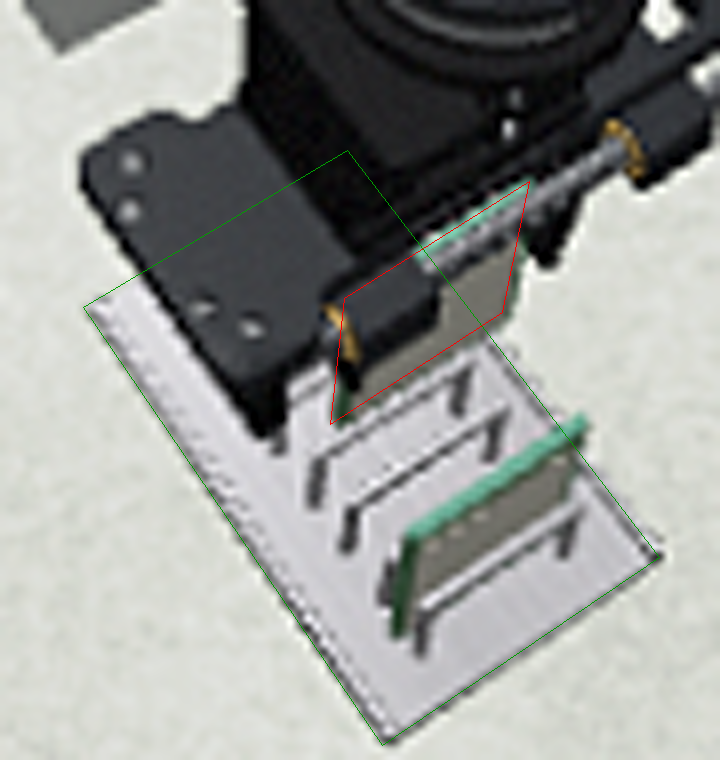

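```bash
python3 -m inch '[[0.5,0.011,0,-0.006,0.005],[0.5,0.011,0.03,-0.006,0.005],[0.5,0.011,0.06,-0.006,0.005],[0.5,0.011,0.08,-0.006,0.005],[0.5,0.011,0.08,-0.006,0.005]]';python3 -c "
from h import *
plan([.4633,-.370,.053])"
```

```text
t: 66.68
tool_pos: [0.4623, -0.3698, 0.0941]
eef_rot: [0.508, -0.508, 0.493, -0.491]
ft_force: [0.0, 0.5, 0.3]
opening: 0.0595
t 66.67 tcp [ 0.4623 -0.3698  0.0941] open 0.0595 F [0.  0.5 0.3]
units [0.0008 0.1368 0.0034] M [[0.032, -0.001, 0.999], [-0.999, 0.001, 0.032], [-0.001, -1.0, -0.001]]
```

```bash
python3 -m inch '[[0.5,0,0.03,0,0],[0.5,0,0.06,0,0],[0.5,0,0.09,0,0],[0.5,0,0.12,0,0],[0.5,0,0.13,0,0],[0.5,0,0.13,0,0]]'; python3 -m inch '[[0.5,0,0.006,0,0],[0.5,0,0.009,0,0],[0.5,0,0.009,0,0]]'; python3 -m inch '[[0.5,0,0.003,0,0],[0.5,0,0.004,0,0],[0.5,0,0.004,0,0]]'
```

```text
t: 67.42
tool_pos: [0.4628, -0.3703, 0.0559]
eef_rot: [-0.508, 0.508, -0.492, 0.492]
ft_force: [0.2, 0.2, -1.2]
opening: 0.0596
t: 67.8
tool_pos: [0.4629, -0.3704, 0.0537]
eef_rot: [0.508, -0.508, 0.492, -0.492]
ft_force: [-0.2, 0.2, -0.3]
opening: 0.0599
t: 68.18
tool_pos: [0.4629, -0.3703, 0.0523]
eef_rot: [-0.508, 0.508, -0.492, 0.492]
ft_force: [-0.3, 0.4, -1.2]
opening: 0.0598
```

```bash
python3 -m inch '[[0.5,0,0.004,0,0],[0.5,0,0.007,0,0],[0.5,0,0.007,0,0]]'; python3 -m inch '[[0.5,0,0.003,0,0],[0.5,0,0.005,0,0],[0.5,0,0.005,0,0]]'
```

```text
t: 68.55
tool_pos: [0.4628, -0.3703, 0.0501]
eef_rot: [0.508, -0.508, 0.492, -0.492]
ft_force: [-0.1, -0.7, -0.6]
opening: 0.0593
t: 68.92
tool_pos: [0.4629, -0.3705, 0.0498]
eef_rot: [-0.508, 0.508, -0.492, 0.492]
ft_force: [-1.9, 1.8, 6.0]
opening: 0.0598
```

Contact at the expected 0.0498. Release, rise and go for plate A.

```bash
python3 -m inch '[[0.5,0,-0.004,0,0],[0.5,0,-0.004,0,0],[0.68,0,-0.004,0,0],[0.75,0,-0.004,0,0],[0.78,0,-0.004,0,0],[0.78,0,-0.004,0,0],[0.78,0,-0.05,0,0],[0.78,0,-0.1,0,0],[0.78,0,-0.2,0,0],[0.78,0,-0.35,0,0],[0.78,0,-0.5,0,0],[0.78,0,-0.5,0,0]]';python3 -m inch '[[0.8,-0.2,0,0,0],[0.8,-0.4,0,0.03,0],[0.8,-0.6,0,0.06,0],[0.8,-0.8,0,0.1,0.03],[0.8,-1,0,0.14,0.03],[0.8,-1,0,0.14,0.03],[0.8,-1,0,0.14,0.03]]'
python3 - <<'E'
from platecheck import *
plan([.5327,.1555,.057]);a=cam("side");b=cam("top")
overlay(a,[],240,280,90,85,8,"s_28a")
overlay(a,[],120,120,140,120,5,"s_28b")
E
```

```text
t: 70.42
tool_pos: [0.4652, -0.3725, 0.206]
eef_rot: [0.508, -0.508, 0.488, -0.496]
ft_force: [-0.0, -0.2, 1.0]
opening: 0.0742
t: 71.3
tool_pos: [0.4951, -0.0692, 0.1986]
eef_rot: [-0.5, 0.5, -0.5, 0.5]
ft_force: [-0.1, -0.9, -0.3]
opening: 0.0763
t 71.3 tcp [ 0.4951 -0.0692  0.1986] open 0.0763 F [-0.1 -0.9 -0.3]
units [-0.7491  0.4716  0.1263] M [[0.001, -0.0, 1.0], [-1.0, -0.0, 0.001], [0.0, -1.0, -0.0]]
```

View pics/s_28a.png

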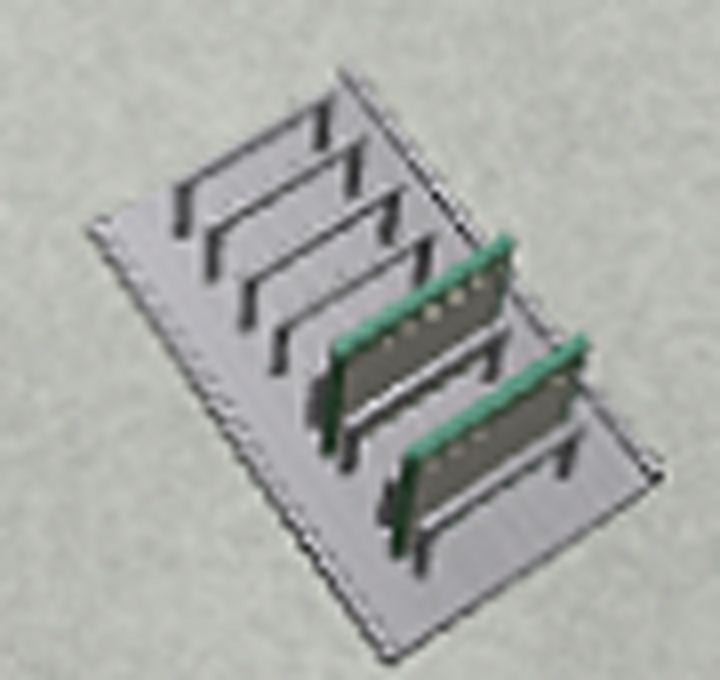

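View pics/s_28b.png

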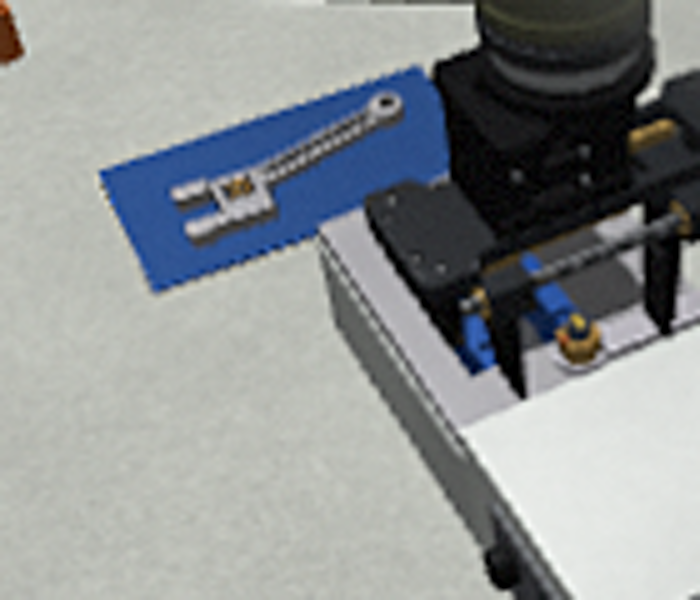

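```bash
python3 -m inch '[[0.8,-0.2,0,0.05,0],[0.8,-0.4,0,0.1,0],[0.8,-0.6,0,0.122,0],[0.8,-0.749,0,0.122,0],[0.8,-0.749,0,0.122,0],[0.8,-0.749,0.1,0.122,0],[0.8,-0.749,0.25,0.122,0],[0.8,-0.749,0.32,0.122,0],[0.8,-0.749,0.32,0.122,0],[0.8,-0.749,0.32,0.122,0]]';python3 -c "
from h import *
plan([.5327,.1555,.057])"
```

```text
t: 72.65
tool_pos: [0.533, 0.1544, 0.104]
eef_rot: [-0.5, 0.499, -0.5, 0.501]
ft_force: [0.7, -0.7, 0.3]
opening: 0.0759
t 72.65 tcp [0.533  0.1544 0.104 ] open 0.0759 F [ 0.7 -0.7  0.3]
units [-0.0036  0.1568 -0.0013] M [[-0.002, 0.002, 1.0], [-1.0, 0.0, -0.002], [-0.0, -1.0, 0.002]]
```

```bash
python3 -m inch '[[0.8,-0.002,0,0,0],[0.8,-0.002,0.06,0,0],[0.8,-0.002,0.12,0,0],[0.8,-0.002,0.148,0,0],[0.8,-0.002,0.148,0,0]]';python3 -c "
from h import *
plan([.5327,.1555,.057])"; python3 -m inch '[[0.72,0,0,0,0],[0.66,0,0,0,0],[0.62,0,0,0,0],[0.5,0,0,0,0],[0.5,0,0,0,0],[0.5,0,0,0,0]]'
```

```text
t: 73.28
tool_pos: [0.5308, 0.156, 0.0567]
eef_rot: [-0.499, 0.501, -0.5, 0.499]
ft_force: [-0.2, -0.1, 0.3]
opening: 0.076
t 73.28 tcp [0.5308 0.156  0.0567] open 0.076 F [-0.2 -0.1  0.3]
units [ 0.0018 -0.0011  0.0065] M [[0.0, -0.003, 1.0], [-1.0, -0.001, 0.0], [0.001, -1.0, -0.003]]
t: 74.03
tool_pos: [0.5322, 0.1562, 0.0589]
eef_rot: [0.5, -0.5, 0.5, -0.5]
ft_force: [-1.2, 0.2, 3.1]
opening: 0.0597
```

```bash
python3 -m inch '[[0.5,0,-0.02,0,0],[0.5,0,-0.06,0,0],[0.5,0,-0.12,0,0],[0.5,0,-0.2,0,0],[0.5,0,-0.3,0,0],[0.5,0,-0.4,0,0],[0.5,0.1,-0.5,0,0],[0.5,0.3,-0.5,0,0],[0.5,0.45,-0.5,0,0],[0.5,0.6,-0.5,0,0],[0.5,0.8,-0.5,0,0],[0.5,0.8,-0.5,0,0]]';python3 - <<'E'
from platecheck import *
plan([.4615,-.298,.12]);a=cam("side")
overlay(a,rackpolys([.4628,-.3513,0,.0299])[:1],190,100,140,265,3,"s_29a")
E
```

```text
t: 75.53
tool_pos: [0.532, -0.0872, 0.2098]
eef_rot: [-0.499, 0.499, -0.501, 0.502]
ft_force: [0.2, 1.2, -0.6]
opening: 0.06
t 75.53 tcp [ 0.532  -0.0872  0.2098] open 0.06 F [ 0.2  1.2 -0.6]
units [ 0.7035  0.2998 -0.2317] M [[-0.005, 0.002, 1.0], [-1.0, -0.001, -0.005], [0.001, -1.0, 0.002]]
```

View pics/s_29a.png

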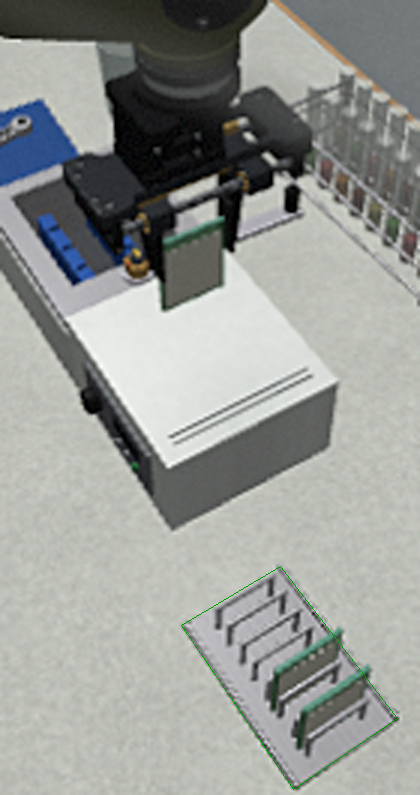

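```bash
python3 -m inch '[[0.5,0.15,0,-0.05,0],[0.5,0.3,0,-0.1,0],[0.5,0.45,0,-0.15,-0.034],[0.5,0.6,0,-0.2,-0.034],[0.5,0.7035,0.0,-0.232,-0.034],[0.5,0.7035,0.1,-0.232,-0.034],[0.5,0.7035,0.2,-0.232,-0.034],[0.5,0.7035,0.3,-0.232,-0.034],[0.5,0.7035,0.3,-0.232,-0.034],[0.5,0.7035,0.3,-0.232,-0.034]]';python3 - <<'E'
from platecheck import *
plan([.4615,-.298,.096]);s,M=rows();print(np.degrees(np.arctan2(M[1,2],M[0,2])))
E
```

```text
t: 76.82
tool_pos: [0.4635, -0.2947, 0.12]
eef_rot: [0.509, -0.509, 0.49, -0.491]
ft_force: [0.3, 0.3, 0.7]
opening: 0.0598
t 76.83 tcp [ 0.4635 -0.2947  0.12  ] open 0.0598 F [0.3 0.3 0.7]
units [ 0.0107  0.08   -0.0073] M [[0.037, 0.002, 0.999], [-0.999, -0.001, 0.037], [0.001, -1.0, 0.002]]
2.1244352364283077
```

```bash
python3 -m inch '[[0.5,0.011,0,-0.005,0.005],[0.5,0.011,0.03,-0.005,0.005],[0.5,0.011,0.06,-0.005,0.005],[0.5,0.011,0.08,-0.005,0.005],[0.5,0.011,0.08,-0.005,0.005]]';python3 - <<'E'
from platecheck import *
plan([.4615,-.298,.055]);a=cam("side")
overlay(a,rackpolys([.4628,-.3513,0,.0299])[:1]+[(plate(.0469),(0,0,255))],240,255,85,100,8,"s_30a")
E
```

```text
t: 77.45
tool_pos: [0.4604, -0.2979, 0.0932]
eef_rot: [-0.508, 0.508, -0.493, 0.492]
ft_force: [-0.2, 0.4, 0.1]
opening: 0.0599
t 77.45 tcp [ 0.4604 -0.2979  0.0932] open 0.0599 F [-0.2  0.4  0.1]
units [0.0008 0.1274 0.0037] M [[0.031, -0.002, 1.0], [-1.0, 0.001, 0.031], [-0.001, -1.0, -0.002]]
```

View pics/s_30a.png

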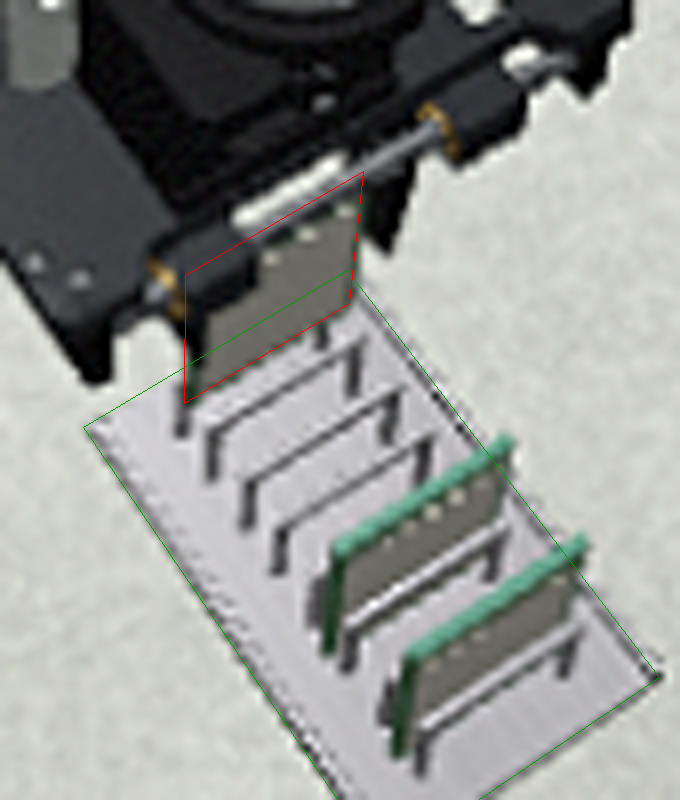

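```bash
python3 -m inch '[[0.5,0,0.03,0.002,0],[0.5,0,0.06,0.002,0],[0.5,0,0.09,0.002,0],[0.5,0,0.115,0.002,0],[0.5,0,0.125,0.002,0],[0.5,0,0.125,0.002,0]]'; python3 -m inch '[[0.5,0,0.006,0,0],[0.5,0,0.009,0,0],[0.5,0,0.009,0,0]]'; python3 -m inch '[[0.5,0,0.003,0,0],[0.5,0,0.005,0,0],[0.5,0,0.005,0,0]]'
```

```text
t: 78.25
tool_pos: [0.4615, -0.2982, 0.0566]
eef_rot: [-0.508, 0.508, -0.492, 0.492]
ft_force: [-0.2, -0.4, -0.5]
opening: 0.0598
t: 78.62
tool_pos: [0.4617, -0.2983, 0.0543]
eef_rot: [-0.508, 0.508, -0.492, 0.492]
ft_force: [0.7, 0.5, -0.4]
opening: 0.0594
t: 79.0
tool_pos: [0.4616, -0.2982, 0.0526]
eef_rot: [-0.508, 0.508, -0.492, 0.492]
ft_force: [-0.9, 0.1, 0.8]
opening: 0.0599
```

```bash
python3 -m inch '[[0.5,0,0.003,0,0],[0.5,0,0.005,0,0],[0.5,0,0.005,0,0]]'
```

```text
t: 79.38
tool_pos: [0.4617, -0.2985, 0.0519]
eef_rot: [-0.508, 0.508, -0.492, 0.492]
ft_force: [-2.2, 1.1, 5.6]
opening: 0.0596
```

```bash
python3 -m inch '[[0.5,0,-0.004,0,0],[0.5,0,-0.004,0,0],[0.68,0,-0.004,0,0],[0.75,0,-0.004,0,0],[0.78,0,-0.004,0,0],[0.78,0,-0.004,0,0],[0.78,0,-0.05,0,0],[0.78,0,-0.1,0,0],[0.78,0,-0.2,0,0],[0.78,0,-0.35,0,0],[0.78,0,-0.5,0,0],[0.78,0,-0.5,0,0]]';python3 -m inch '[[0.8,-0.2,-0.1,-0.1,0],[0.8,-0.3,-0.2,-0.2,0],[0.8,-0.4,-0.2,-0.3,0],[0.8,-0.5,-0.2,-0.4,0],[0.8,-0.5,-0.2,-0.4,0],[0.8,-0.5,-0.2,-0.4,0],[0.8,-0.5,-0.2,-0.4,0]]'
python3 - <<'E'
from platecheck import *
a=cam("side");b=cam("top")
cv2.imwrite("pics/s_31.png",a["pixels"]);cv2.imwrite("pics/t_31.png",np.clip(b["pixels"]*2.0,0,255))
overlay(a,[],240,280,90,85,8,"s_31a")
overlay(a,[],130,120,150,120,5,"s_31b")
E
```

```text
t: 80.88
tool_pos: [0.4641, -0.3002, 0.2081]
eef_rot: [0.508, -0.507, 0.488, -0.496]
ft_force: [0.7, 0.0, -0.0]
opening: 0.0743
t: 81.75
tool_pos: [0.3375, -0.1525, 0.2609]
eef_rot: [-0.507, 0.508, -0.493, 0.492]
ft_force: [-0.4, -0.0, -0.1]
opening: 0.0762[ WARN:0@1.811] global loadsave.cpp:1063 imwrite_ Unsupported depth image for selected encoder is fallbacked to CV_8U.
```

View pics/s_31a.png

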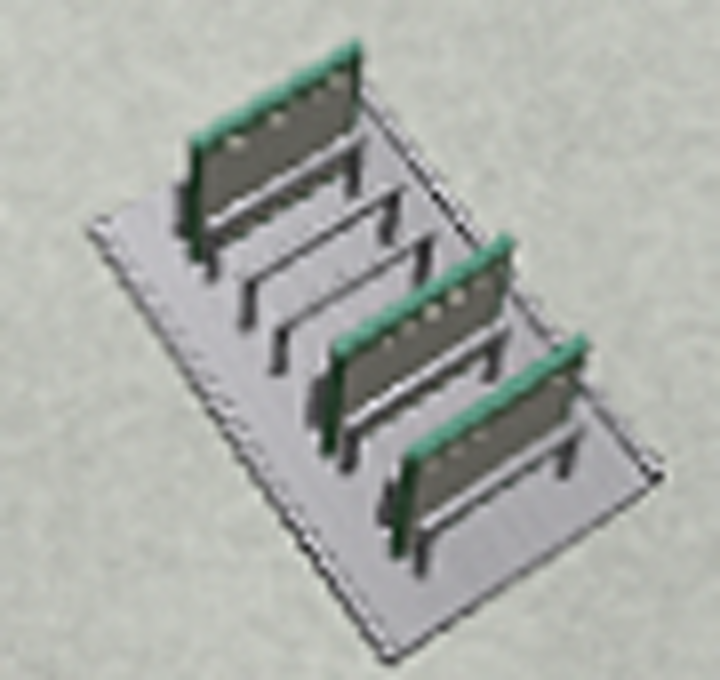

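View pics/s_31.png

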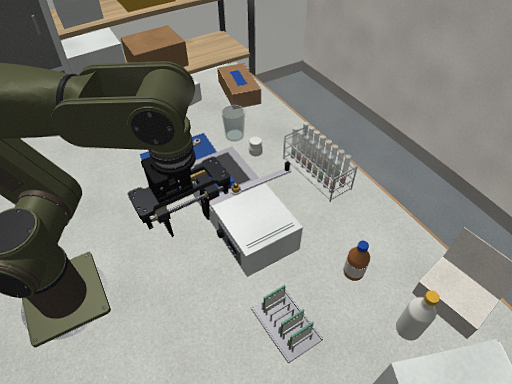

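View pics/t_31.png

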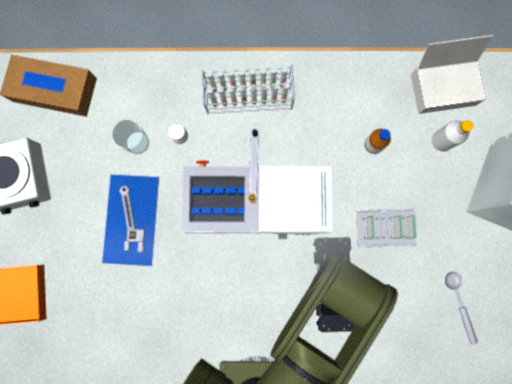

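View pics/s_31b.png

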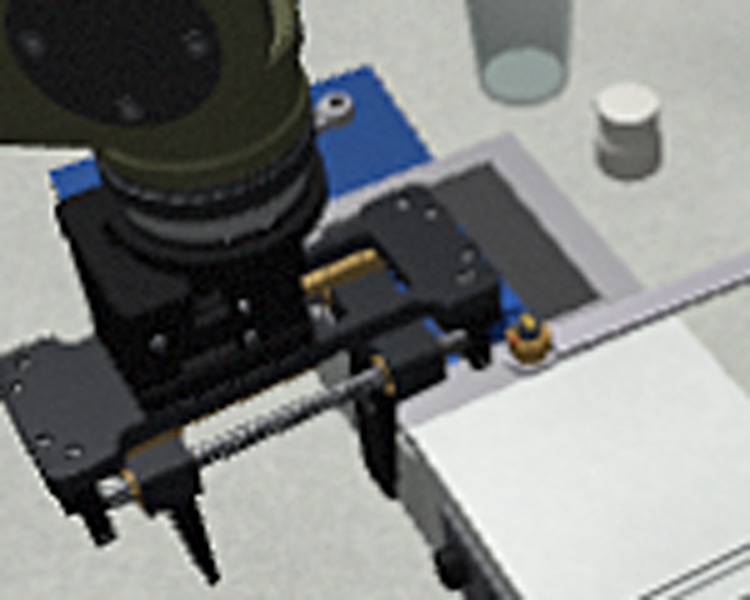

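```bash
python3 - <<'E'
from platecheck import *
b=last("top")
N=(.5326,.0160,.116)
def show(ph): return [(ring(N,.0127,6,np.radians(ph)),(255,0,255))]
overlay(b,[],243,189,18,18,20,"n0",2); ims=[cv2.imread("pics/n0.png")]
for ph in (0,35): overlay(b,show(ph),243,189,18,18,20,"n1",2); ims.append(cv2.imread("pics/n1.png"))
cv2.imwrite("pics/nut.png",cv2.resize(np.hstack(ims),(798,266)))
# orientation score: orange mask, 6th-harmonic of centroid
im=cv2.resize(b["pixels"],None,fx=8,fy=8,interpolation=cv2.INTER_CUBIC)
h=cv2.cvtColor(im,cv2.COLOR_BGR2HSV); m=((h[...,1]>90)&(h[...,0]>8)&(h[...,0]<30)); c=(proj(b,N)[0]+.5)*8-.5
yy,xx=np.nonzero(m); k=np.hypot(xx-c[0],yy-c[1])<60; X=np.c_[xx[k]-xx[k].mean(),yy[k]-yy[k].mean()]
z=(X[:,0]+1j*X[:,1]); z6=(np.abs(z)**2*np.exp(6j*np.angle(z))).sum(); print(k.sum(),"corner image angle",np.degrees(np.angle(z6))/6, abs(z6)/(np.abs(z)**2).sum())
E
```

```text
3226 corner image angle -2.7583409608111182 0.11947477591355371
```

View pics/nut.png

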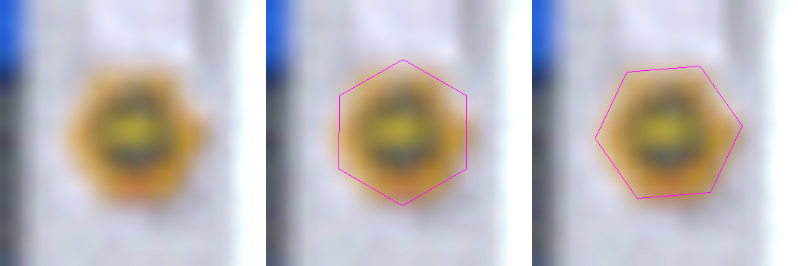

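```bash
python3 -c "
from cell import job
print(job.job_done())"
```

```text
the job is handed in; nothing more can be done
None
```

The job is done and handed in at about 82 s, well inside the 210 s limit. Three of the four plates were present, and all three now stand in separate slots of the draining rack.

What I did:
- **Nut:** I set the wrench over it, rolled the worm until it stalled with the jaws snug, and backed the nut off with the wrench only.
- **Wrench:** I laid it back on the blue mat.
- **Bar:** I swung it round by its knob to about 92°, clear of the bath's mouth.
- **Plates:** I lifted each one out and stood it in its own slot.

What the last checks showed:
- **Plates:** all three are upright between hoops, in slots -54, -18 and +54 mm. Each touched the rack base at the expected height, and the rack showed no sign of having moved. The tank is empty.
- **Nut:** the picture puts it about 93° anticlockwise; the handle's swing measured about 95°.
- **Other things:** the wrench is on the mat. In the final views the beaker, bottle and jar look undisturbed, though I did not measure their positions. The gripper was clear of everything.

Two things did not go smoothly:
- **Wrench lift-off:** the first lift jammed on the snug nut and the wrench tilted in the fingers. I lowered it, opened the jaws with two back strokes of the worm, and it then lifted cleanly. The jaws are therefore about 3 to 4 mm wider than snug. The peak wrist force I read was about 17 N.
- **Camera disagreement:** the two cameras disagreed by 2 to 3 mm, most noticeably on the height and position of the rack hoops. I placed each plate from the top view and the contact force instead.

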